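# Set up the bench drill for stack-drilling drone adapter plates

### The arm

A 7-joint arm with a two-finger parallel gripper is mounted at the origin on the work surface. World frame = base frame: x ahead of the robot, y to its left, z up, the work surface at z = 0. Lengths are in m, angles in rad, forces in N, time in s.
With the tool pointing down it reaches from about 0.4 to 0.85 m from the base axis. Payload 4.5 kg.
Tool frame: the origin (TCP) lies at the very end of the fingers, on their centre line; the grasp point (between the pads) lies 19 mm behind it; z points along the fingers, x is the direction in which the jaws open and shut, and the axes are right-handed (so a half turn about z gives the same grasp; the last joint's range is limited). The gripper opens to 88 mm and grips with 3 to 60 N. Pads are 18 mm wide; open, the fingers measure 123 mm over their backs; the gripper's body (75 mm by 187 mm) begins 45 mm behind the grasp point.
Start: joints at [-1.268, 0.689, -0.195, 1.565, 0.157, 0.902, -0.215], TCP at [0.166, 0.603, 0.239] pointing down, gripper open.
Joint ranges: [-3.01, 3.01], [-0.46, 2.08], [-1.47, 1.51], [0.13, 2.56], [-1, 4.14], [0.04, 2.09], [-2.66, 2.66]. Speed limits (rad/s): [2.57, 2.57, 3.14, 3.14, 3.14, 3.14, 3.14].

### API

Orientations are given as a unit quaternion [x, y, z, w].
In Python, from plant import * gives the robot as it stands.
- The arm moves only by the tool apply_moves, never from a script. Its argument "series" is a list of rows, each an object of numbers: "x", "y", "z": the shift along the tool's x, y, z in units of 80 cm (1.0 is 80 cm); "wx", "wy", "wz": the turn, a rotation vector about the tool's x, y, z in units of pi rad (1.0 is pi rad); "fingers": the opening, from -1 (shut) to 1 (fully open), so that 0 is half open. In form: [{"x": .., "y": .., "z": .., "wx": .., "wy": .., "wz": .., "fingers": ..}, ...]. A call has 1 to 8 rows; each row shifts and turns the pose as measured when the row begins, along the tool's axes as they then stand; what a row does not reach is not made up. A row lasts 1/8 s, in which the tool goes at most 62.5 mm and 10.7 degrees, less where a joint would pass 70% of its speed; a pose out of reach is approached as far as the arm can. A call with a number of a shift or a turn outside -1 to 1 is refused whole. A call with a gripper value outside its range is refused whole. The fingers move at their own pace and stop on an object; "force" is the grip in N (left out, the last holds). Time passes only in rows, so rows that do not move let the fingers close. It gives the time, the measured TCP pose, the force and the opening at its end, in the units of the state.
- get_state(): the state, without advancing time (a new reading comes with each control period).
- snapshot(name): name is "scene" or "top" or "wrist"; returns (picture, depth): 400x640x3 uint8, red, green, blue; 400x640 float32, m along the optical axis (not along the pixel's ray), 0 where there is no reading.
- camera_model(name): a dict with "camera_matrix" (3x3 intrinsics, pixels), "world_from_camera" (4x4, takes a point from camera to world coordinates). Camera axes: x right, y up, looking along -z (the intrinsics and any distortion apply to the point x, -y, -z); pixel columns grow to the right and rows downward; lengths in m; the calibration is good to about 2 mm. A picture is of the moment at which its call begins: read the wrist's pose just before it. camera_model takes no time and is no camera call; for the wrist camera it gives the pose at the moment of the call.
- finish_job(): hands the job in, once; it reports no verdict.
The state is a dict: "clock": time; "q": joint angles; "qd": joint speeds; "joint_torque": joint torques, N m; "tool_pos": TCP position; "eef_rot": TCP orientation; "contact_force": force on the tool from outside, world axes, zero at the start; "moment": the same for the moment, N m; "opening": opening from 0.0 (shut) to 1.0 (fully open).
Only numpy, scipy, OpenCV 4.12 (cv2) and the standard library are available. Lean on these libraries where they do the work, as an engineer would, in place of code of your own. Each camera call takes 0.05 s, during which the arm holds its last target. There are 200 camera calls.

### The job

Set up the small bench drill for drilling the drone adapter plates as a stack: lay the plywood backing board on the slide table up against its three locating pins, stack all the aluminium plates squarely on it with their ring-marked ends towards the drill, and stand the steel hold-down weight on the slotted end of the stack. Then fit the crank from the tool tray onto the square shaft and wind the table along until the drill tip stands right over the ring marks, and lay the crank back in the tray, handle up. Do not bump the drill or disturb the other things on the bench.

Things in the scene. Friction and masses are not known exactly. Their poses are not given: they have to be found in the camera images.
- board_center (a point): plywood backing board, 56 x 110 x 12 mm (its x, y, z), 70 g; point at its centre, half-way up. Both faces and ends are alike.
- plate1_center (a point): one of two or three identical aluminium adapter plates, 56 x 110 x 10 mm (its x, y, z), 110 to 220 g (absent: None), lying face up on the bench; point at its centre, half-way up. Its +y end carries the scribed ring mark, its -y end two dark slots (drawn only).
- plate2_center (a point): one of two or three identical aluminium adapter plates, 56 x 110 x 10 mm (its x, y, z), 110 to 220 g (absent: None), lying face up on the bench; point at its centre, half-way up. Its +y end carries the scribed ring mark, its -y end two dark slots (drawn only).
- plate3_center (a point): one of two or three identical aluminium adapter plates, 56 x 110 x 10 mm (its x, y, z), 110 to 220 g (absent: None), lying face up on the bench; point at its centre, half-way up. Its +y end carries the scribed ring mark, its -y end two dark slots (drawn only).
- plate1_mark (a point): centre of the scribed ring mark (10 mm across, a punched dot inside) on the top face of plate1, 38 mm from the plate's centre along its +y
- plate2_mark (a point): centre of the scribed ring mark (10 mm across, a punched dot inside) on the top face of plate2, 38 mm from the plate's centre along its +y
- plate3_mark (a point): centre of the scribed ring mark (10 mm across, a punched dot inside) on the top face of plate3, 38 mm from the plate's centre along its +y
- weight_knob (a point): steel hold-down weight, about 0.4 kg, round: base 46 mm across and 24 mm high, thin neck, then a knob 26 mm across from 30 to 52 mm above its underside; point at the middle of the knob, 41 mm above the underside, z up its axis
- nest (a point): point on top of the slide table's carriage (90 x 140 mm, top 70 mm above the bench) over which a board or plate is centred when it touches the 3 locating pins (9 mm across, 46 mm high, round-topped). +y is the carriage's way to the drill. Pin centres (x, y mm): (32.5, 36), (32.5, -36) at the +x long side, (0, -59.5) at the -y end. Board and 3 plates stack 42 mm high.
- carriage (a joint): travel of the carriage in m along +y of nest: 0 at the start, up to 0.140. It is driven only by the shaft, 30 mm for each full turn.
- shaft_foot (a point): foot of the slide table's upright square shaft end, on the collar (38 mm across) of the gearbox, 100 mm above the bench, 175 mm from the start of the nest towards -y; z up the shaft, x and y square to its flats and turning with it. The square is 16 x 16 mm and 19 mm high, topped by a pyramid 8 mm high tapering to 9 mm.
- shaft (a joint): turn of the shaft in rad, 0 at the start; grows when it is turned clockwise seen from above, which drives the carriage towards the drill (30 mm a turn). It takes about 0.1 to 0.2 N m to turn and stays where it is left. Turn it back to bring the carriage back.
- drill_tip (a point): tip of the fixed bench drill's bit, 126 mm above the bench, 14 mm or more above the stack, on the centre line of the slide table (nest x = 0). Bit 8 mm across; chuck 36 mm across from 170 mm up; head 74 mm wide from 250 mm up, reaching 27 mm in front of the bit; the column stands behind and to the left of it (+x, +y).
- crank_hub (a point): removable steel crank, 0.4 kg: square hub 34 x 34 x 44 mm with an 18 mm square socket, 29 mm deep, open below; flat arm 18 mm wide, 10 mm thick, along +x, flush with the hub's underside. Point on the hub's axis, 28 mm above the underside; x along the arm, z up. On the shaft the underside rests on the collar, in any quarter turn, with about 0.1 rad of play.
- crank_handle (a point): middle of the crank's upright round handle, which revolves freely on its pin: black, 22 mm across, from 13 to 73 mm above the crank's underside (point at 43 mm), 70 mm from the hub's axis along the crank's +x; its attitude turns with the handle, not with the crank
- tray_in (a point): middle of the inner floor (4 mm above the bench or so) of the fixed grey tool tray, 200 mm in its x by 150 mm in its y outside, walls 4 mm thick and 18 mm high; the crank lies in it at the start and belongs back there
- battery_a: bystander: black drone battery, 105 x 62 x 42 mm; origin under its centre
- battery_b: bystander: black drone battery, 105 x 62 x 42 mm; origin under its centre
- controller: bystander: grey remote controller, 85 x 160 x 36 mm with thumb sticks; origin under its centre
- screw_jar: bystander: small clear screw jar, 36 mm across, 32 mm high; origin under its centre
- motor: bystander: small drone motor, 36 mm across, 38 mm high; origin under its centre
- screwdriver: bystander: screwdriver, 180 mm long
- prop: bystander: black folding propeller blade, 200 x 30 mm, lying flat
- drill: the green bench drill itself (fixed); origin on the bench under the bit
Mind the look-alikes: they are no part of the job. Leave any pink or turquoise look-alike of the part that bears plate3_center alone.

How it is judged:
By the outcome, as a careful person would: the job done as asked, in the order asked, and still so for the second after the job is handed in, with the robot touching nothing.
Of plate1, plate2, plate3 only 2 to 3 are there at a start; the rules pass over those that are not, and their reading is None.
At some moment in a run one of crank may be knocked a few centimetres aside while the robot is not near it.
It also fails if it takes over 210 s, if anything falls off the work surface, if the arm or the gripper's body presses on something with over 40 N, if the wrist force passes 120 N, or if a joint passes its speed limit or range.

## Working session

There is one attempt and no reset: what is moved stays moved. The work goes in short steps, Python scripts to look and compute and a tool call to move; the robot and the scene stay as the last step left them, time stands still between calls to the robot, and variables do not carry over. Pictures are saved under pics/ and viewed, about 12 in all and at most 16, crops included, and the job is handed in when it is done.

Besides the shell and the picture viewer there is one more tool, called by a JSON object that holds its "op" and its "data", one argument or row to a line. apply_moves: Moves the arm, as the interface text tells. Its arguments: {"type":"object","properties":{"series":{"type":"array","items":{"type":"object","properties":{"x":{"type":"number"},"y":{"type":"number"},"z":{"type":"number"},"wx":{"type":"number"},"wy":{"type":"number"},"wz":{"type":"number"},"fingers":{"type":"number"}}}},"force":{"type":"number"}},"required":["series"]}

```bash
mkdir -p pics; ls; python3 - <<'E'
from plant import *
import cv2
print(get_state())
for n in("scene","top","wrist"):
    p,d=snapshot(n); cv2.imwrite(f"pics/{n}0.png",p[:,:,::-1]); import numpy as np; np.save(f"pics/{n}0.npy",d)
    c=camera_model(n); print(n,c)
E
```

```text
pics
{'clock': 0.0, 'q': array([-1.26821282,  0.69001035, -0.19447536,  1.5663312 ,  0.15734255,
        0.90252479, -0.21512343]), 'qd': array([ 0.00115211,  0.00014538, -0.00026113, -0.00102019, -0.00051283,
        0.00243337, -0.00035584]), 'joint_torque': array([-7.22923214e-04, -5.27572846e+01, -1.26631591e+00, -1.53437537e+01,
       -5.24405739e-02,  6.46707922e-03,  1.75894606e-04]), 'tool_pos': array([0.16588562, 0.60192377, 0.23789605]), 'eef_rot': array([ 7.95457013e-01,  6.06009288e-01, -6.85025319e-04,  6.43981246e-04]), 'contact_force': array([-0.05633586,  0.09743905,  0.07116632]), 'moment': array([ 0.01539359, -0.03673547, -0.05907283]), 'opening': 0.9972190449903986}
scene {'camera_matrix': array([[378.71009699,   0.        , 321.90162733],
       [  0.        , 378.71009699, 198.40591755],
       [  0.        ,   0.        ,   1.        ]]), 'world_from_camera': array([[-0.69619026, -0.57707856,  0.42696541,  0.90102296],
       [ 0.71767963, -0.54628945,  0.43186084,  0.47589289],
       [-0.01597094,  0.60708169,  0.79447892,  0.9421021 ],
       [ 0.        ,  
[... 230 characters left out ...]
camera': array([[ 0.011127  ,  0.99429331, -0.10609903,  0.32320364],
       [-0.99978905,  0.00923062, -0.01834803,  0.03930471],
       [-0.01726396,  0.10628081,  0.99418627,  1.19781972],
       [ 0.        ,  0.        ,  0.        ,  1.        ]])}
wrist {'camera_matrix': array([[331.56427144,   0.        , 315.85247478],
       [  0.        , 331.56427144, 198.29458229],
       [  0.        ,   0.        ,   1.        ]]), 'world_from_camera': array([[ 0.26572559, -0.91663158, -0.29862427,  0.08708164],
       [ 0.96404698,  0.25206973,  0.08410865,  0.62359147],
       [-0.00182251, -0.31023765,  0.95065729,  0.38318183],
       [ 0.        ,  0.        ,  0.        ,  1.        ]])}
```

View pics/top0.png

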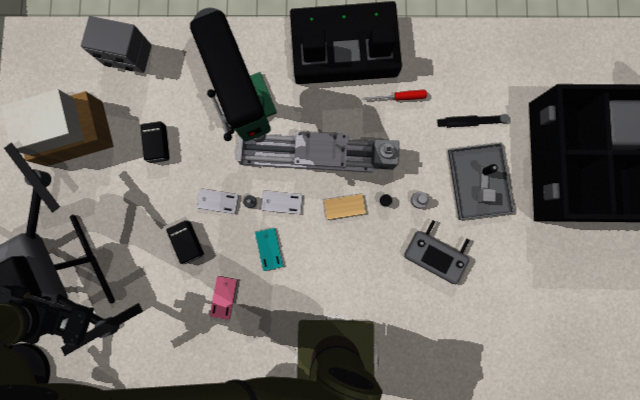

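View pics/scene0.png

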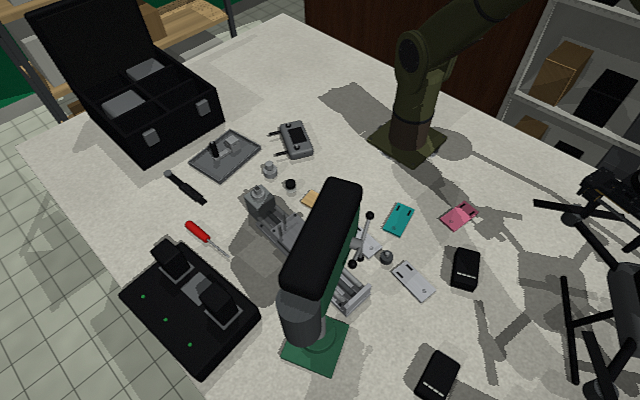

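The top view shows two aluminium plates, at (217,201) and (282,202). The board is at (345,207) and the crank is in the tray around (488,185). The table runs along y with its shaft near (386,150), and the drill is on the left at (240,110). I'll enlarge this and get rough positions.

```bash
cat > h.py <<'E'
from plant import *
import numpy as np, cv2
from scipy.spatial.transform import Rotation as R
def ray(name,uv,z,cam=None):
    c=cam or camera_model(name); K=c["camera_matrix"];T=c["world_from_camera"]
    uv=np.atleast_2d(np.array(uv,float)); d=np.c_[(uv[:,0]-K[0,2])/K[0,0],-(uv[:,1]-K[1,2])/K[1,1],-np.ones(len(uv))]@T[:3,:3].T
    o=T[:3,3]; return o+d*((z-o[2])/d[:,2])[:,None]
def cloud(cam,d):
    K=cam["camera_matrix"];T=cam["world_from_camera"];v,u=np.mgrid[:400,:640]
    P=np.stack([(u-K[0,2])/K[0,0]*d,-(v-K[1,2])/K[1,1]*d,-d],-1); return P@T[:3,:3].T+T[:3,3]
def rows(pos,yaw=None,n=None,s=None,p0=None,y0=None):
    """world TCP target, yaw = direction of tool x; prints rows; tool kept vertical"""
    s=s or get_state(); Rm=R.from_quat(s["eef_rot"]); M=Rm.as_matrix()
    p0=s["tool_pos"] if p0 is None else np.array(p0)
    if yaw is None: yaw=np.arctan2(M[1,0],M[0,0])
    x=np.array([np.cos(yaw),np.sin(yaw),0]);z=np.array([0,0,-1]);Mt=np.c_[x,np.cross(z,x),z]
    rv=(Rm.inv()*R.from_matrix(Mt)).as_rotvec()
    dp=np.array(pos)-p0
    n=n or int(max(np.ceil(np.linalg.norm(dp)/.055),np.ceil(np.linalg.norm(rv)/np.radians(9.5)),1))
    out=[]
    for k in range(n):
        Mk=(Rm*R.from_rotvec(rv*k/n)).as_matrix(); t=Mk.T@dp/n/.8; w=rv/n/np.pi
        out.append(dict(zip(["x","y","z","wx","wy","wz"],[round(float(a),4) for a in [*t,*w]])))
    for i in range(0,n,8): print("["+", ".join("{"+", ".join(f'"{k}": {v}' for k,v in r.items() if abs(v)>4e-4)+"}" for r in out[i:i+8])+"]")
def st():
    s=get_state(); M=R.from_quat(s["eef_rot"]).as_matrix()
    print("t",round(s["clock"],2),"pos",s["tool_pos"].round(4),"yaw",round(float(np.degrees(np.arctan2(M[1,0],M[0,0]))),2),"tilt",(M[:2,2]).round(4),"F",s["contact_force"].round(1),"open",round(s["opening"],3)); return s
E
python3 - <<'E'
from h import *
p=cv2.imread("pics/top0.png"); d=np.load("pics/top0.npy"); cam=camera_model("top")
cv2.imwrite("pics/topz.png",cv2.resize(p[85:325,185:525],None,fx=2.3,fy=2.3,interpolation=cv2.INTER_CUBIC))
P=cloud(cam,d)
for n,(u,v) in dict(pl1=(217,201),pl2=(282,202),board=(345,207),weight=(421,200),m=(386,201),jar=(250,202),shaft=(386,150),hub=(488,195),han=(491,168),table=(330,150),pink=(224,297),trayfloor=(465,200)).items():
    print(n,P[v,u].round(3))
E
```

```text
pl1 [0.427 0.337 0.009]
pl2 [0.426 0.154 0.008]
board [ 0.413 -0.023  0.015]
weight [ 0.431 -0.225  0.053]
m [ 0.429 -0.134  0.031]
jar [0.423 0.239 0.035]
shaft [ 0.554 -0.122  0.116]
hub [ 0.447 -0.406  0.048]
han [ 0.516 -0.406  0.075]
table [0.562 0.021 0.07 ]
pink [0.162 0.309 0.007]
trayfloor [ 0.437 -0.359  0.005]
```

View pics/topz.png

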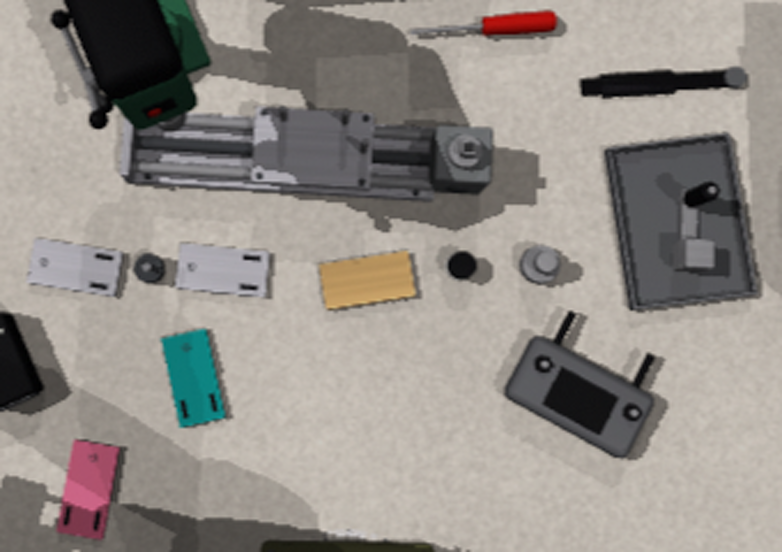

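The crop confirms two plates, with rings at (48,257) and (192,266) on the drill side. The board is at (367,279), the weight at (541,263), the motor at (461,265), the shaft at (465,148), the crank hub at (700,253) and the handle at (703,192).

```bash
python3 - <<'E'
from h import *
p=cv2.imread("pics/top0.png"); d=np.load("pics/top0.npy"); cam=camera_model("top"); P=cloud(cam,d)
def rect(name,box,lo,hi,mask=None):
    u0,v0,u1,v1=box; m=np.zeros((400,640),np.uint8); z=P[...,2]; m[v0:v1,u0:u1]=((z>lo)&(z<hi))[v0:v1,u0:u1]
    if mask is not None: m&=mask
    c=max(cv2.findContours(m,cv2.RETR_EXTERNAL,cv2.CHAIN_APPROX_NONE)[0],key=cv2.contourArea)[:,0]
    zt=np.median(z[m>0]); w=P[c[:,1],c[:,0],:2]
    r=cv2.minAreaRect((w*1000).astype(np.float32)); ax=[(a) for a in r[2:]]
    b=cv2.boxPoints(r); e=b[1]-b[0]; f=b[2]-b[1]; L=e if np.linalg.norm(e)>np.linalg.norm(f) else f
    print(name,np.round(r[0],1),np.round(r[1],1),"longdir deg",round(np.degrees(np.arctan2(L[1],L[0]))%180,1),"z",zt.round(4))
print("bench z",np.median(P[230:245,300:340,2]))
hsv=cv2.cvtColor(p,cv2.COLOR_BGR2HSV); wood=((hsv[...,0]>10)&(hsv[...,0]<25)&(hsv[...,1]>90)).astype(np.uint8)
rect("board",(320,190,370,222),-.1,.1,wood)
rect("pA",(190,185,243,218),.004,.02); rect("pB",(258,185,308,218),.004,.02)
rect("weight",(405,185,440,215),.012,.08); rect("carriage",(280,125,352,180),.06,.085)
rect("gear",(370,130,400,170),.09,.105); rect("sh",(370,130,400,170),.11,.14);rect("hub",(470,180,505,210),.03,.06)
rect("pins",(280,125,352,180),.1,.13)
E
```

```text
bench z -0.00031346712806645805
board [414.8 -20.7] [ 55.5 108.7] longdir deg 99.7 z 0.0117
pA [427.9 336.2] [113.7  56.1] longdir deg 81.6 z 0.0101
pB [425.6 154.1] [114.9  60.7] longdir deg 86.2 z 0.0099
weight [ 436.3 -229.8] [43.6 44.8] longdir deg 161.0 z 0.0248
carriage [566.3  45.4] [140.2  90.6] longdir deg 86.9 z 0.0698
gear [ 557.4 -129. ] [35.3 36.9] longdir deg 136.0 z 0.0995
sh [ 557.4 -129. ] [15.9 16.5] longdir deg 171.8 z 0.1174
hub [ 447.3 -410. ] [33.9 33.4] longdir deg 87.5 z 0.0462
pins [596.6   7.6] [7.8 9. ] longdir deg 138.9 z 0.1135
```

```bash
python3 -c "
from h import *
rows([.415,-.0207,.12],np.radians(9.7))"
```

```text
[{"x": -0.0514, "y": 0.039, "z": 0.0114, "wz": 0.0277}, {"x": -0.0478, "y": 0.0433, "z": 0.0114, "wz": 0.0277}, {"x": -0.0438, "y": 0.0473, "z": 0.0114, "wz": 0.0277}, {"x": -0.0395, "y": 0.0509, "z": 0.0114, "wz": 0.0277}, {"x": -0.035, "y": 0.0542, "z": 0.0114, "wz": 0.0277}, {"x": -0.0301, "y": 0.057, "z": 0.0114, "wz": 0.0277}, {"x": -0.025, "y": 0.0594, "z": 0.0114, "wz": 0.0277}, {"x": -0.0198, "y": 0.0614, "z": 0.0114, "wz": 0.0277}]
[{"x": -0.0144, "y": 0.0629, "z": 0.0114, "wz": 0.0277}, {"x": -0.0088, "y": 0.0639, "z": 0.0114, "wz": 0.0277}, {"x": -0.0032, "y": 0.0644, "z": 0.0114, "wz": 0.0277}, {"x": 0.0024, "y": 0.0645, "z": 0.0114, "wz": 0.0277}, {"x": 0.008, "y": 0.064, "z": 0.0114, "wz": 0.0277}]
```

{"op": "apply_moves", "data": {
  "series": [
    {"x": -0.0514,"y": 0.039,"z": 0.0114,"wz": 0.0277},
    {"x": -0.0478,"y": 0.0433,"z": 0.0114,"wz": 0.0277},
    {"x": -0.0438,"y": 0.0473,"z": 0.0114,"wz": 0.0277},
    {"x": -0.0395,"y": 0.0509,"z": 0.0114,"wz": 0.0277},
    {"x": -0.035,"y": 0.0542,"z": 0.0114,"wz": 0.0277},
    {"x": -0.0301,"y": 0.057,"z": 0.0114,"wz": 0.0277},
    {"x": -0.025,"y": 0.0594,"z": 0.0114,"wz": 0.0277},
    {"x": -0.0198,"y": 0.0614,"z": 0.0114,"wz": 0.0277}
  ]
}}

```text
schema error: expected keys x, y, z, wx, wy, wz, fingers
```

{"op": "apply_moves", "data": {
  "series": [
    {"x": -0.0144,"y": 0.0629,"z": 0.0114,"wz": 0.0277},
    {"x": -0.0088,"y": 0.0639,"z": 0.0114,"wz": 0.0277},
    {"x": -0.0032,"y": 0.0644,"z": 0.0114,"wz": 0.0277},
    {"x": 0.0024,"y": 0.0645,"z": 0.0114,"wz": 0.0277},
    {"x": 0.008,"y": 0.064,"z": 0.0114,"wz": 0.0277}
  ]
}}

```text
schema error: expected keys x, y, z, wx, wy, wz, fingers
```

```bash
python3 - <<'E'
from h import *
s=st(); cam=camera_model("wrist"); p,d=snapshot("wrist"); cv2.imwrite("pics/w1.png",p[:,:,::-1])
P=cloud(cam,d); hsv=cv2.cvtColor(p,cv2.COLOR_RGB2HSV); m=((hsv[...,0]>10)&(hsv[...,0]<25)&(hsv[...,1]>90)&(P[...,2]<.05)).astype(np.uint8)
c=max(cv2.findContours(m,0,1)[0],key=cv2.contourArea)[:,0]; w=ray("wrist",c,.012,cam)[:,:2]
print(cv2.minAreaRect((w*1000).astype(np.float32)))
rows([.415,-.0207,.004],np.radians(9.7))
E
```

```text
t 0.15 pos [0.1659 0.6021 0.2381] yaw 74.6 tilt [-0.0003 -0.0013] F [ 0.6 -0.6  0.7] open 1.004
((542.3045043945312, 726.5074462890625), (17.400922775268555, 7.5010905265808105), 74.70697784423828)
[{"x": -0.0514, "y": 0.039, "z": 0.0226, "wz": 0.0277}, {"x": -0.0478, "y": 0.0433, "z": 0.0226, "wz": 0.0277}, {"x": -0.0438, "y": 0.0473, "z": 0.0226, "wz": 0.0277}, {"x": -0.0395, "y": 0.0509, "z": 0.0226, "wz": 0.0277}, {"x": -0.035, "y": 0.0542, "z": 0.0226, "wz": 0.0277}, {"x": -0.0301, "y": 0.057, "z": 0.0226, "wz": 0.0277}, {"x": -0.025, "y": 0.0594, "z": 0.0225, "wz": 0.0277}, {"x": -0.0198, "y": 0.0614, "z": 0.0225, "wz": 0.0277}]
[{"x": -0.0144, "y": 0.0629, "z": 0.0225, "wz": 0.0277}, {"x": -0.0088, "y": 0.0639, "z": 0.0225, "wz": 0.0277}, {"x": -0.0032, "y": 0.0644, "z": 0.0225, "wz": 0.0277}, {"x": 0.0024, "y": 0.0645, "z": 0.0225, "wz": 0.0277}, {"x": 0.008, "y": 0.064, "z": 0.0225, "wz": 0.0277}]
```

View pics/w1.png

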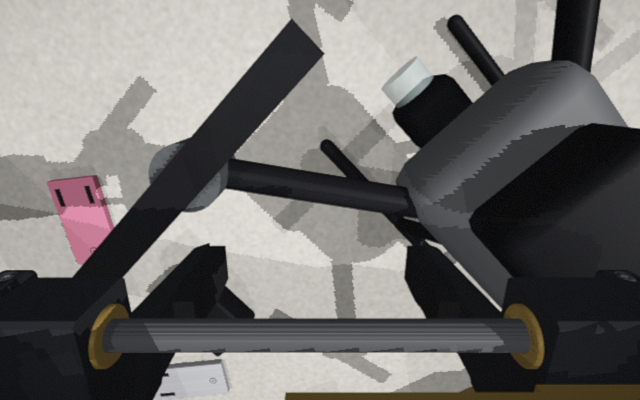

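```bash
sed -i 's/def rows(pos,yaw=None,n=None,/def rows(pos,yaw=None,n=None,f=1,/; s/if abs(v)>4e-4)+"}"/)+f", \\"fingers\\": {f}"+"}"/' h.py; sed -i "s/\[round(float(a),4) for a in \[\*t,\*w\]\]/[float(f'{a:.4f}') if abs(a)>4e-4 else 0 for a in [*t,*w]]/" h.py; python3 -c "
from h import *
rows([.415,-.0207,.12],np.radians(9.7))"
```

```text
[{"x": -0.0514, "y": 0.039, "z": 0.0114, "wx": 0, "wy": 0, "wz": 0.0277, "fingers": 1}, {"x": -0.0478, "y": 0.0433, "z": 0.0114, "wx": 0, "wy": 0, "wz": 0.0277, "fingers": 1}, {"x": -0.0438, "y": 0.0473, "z": 0.0114, "wx": 0, "wy": 0, "wz": 0.0277, "fingers": 1}, {"x": -0.0396, "y": 0.0509, "z": 0.0114, "wx": 0, "wy": 0, "wz": 0.0277, "fingers": 1}, {"x": -0.035, "y": 0.0542, "z": 0.0114, "wx": 0, "wy": 0, "wz": 0.0277, "fingers": 1}, {"x": -0.0301, "y": 0.057, "z": 0.0114, "wx": 0, "wy": 0, "wz": 0.0277, "fingers": 1}, {"x": -0.025, "y": 0.0594, "z": 0.0114, "wx": 0, "wy": 0, "wz": 0.0277, "fingers": 1}, {"x": -0.0198, "y": 0.0614, "z": 0.0114, "wx": 0, "wy": 0, "wz": 0.0277, "fingers": 1}]
[{"x": -0.0144, "y": 0.0629, "z": 0.0114, "wx": 0, "wy": 0, "wz": 0.0277, "fingers": 1}, {"x": -0.0088, "y": 0.0639, "z": 0.0114, "wx": 0, "wy": 0, "wz": 0.0277, "fingers": 1}, {"x": -0.0032, "y": 0.0644, "z": 0.0114, "wx": 0, "wy": 0, "wz": 0.0277, "fingers": 1}, {"x": 0.0024, "y": 0.0645, "z": 0.0114, "wx": 0, "wy": 0, "wz": 0.0277, "fingers": 1}, {"x": 0.008, "y": 0.064, "z": 0.0114, "wx": 0, "wy": 0, "wz": 0.0277, "fingers": 1}]
```

{"op": "apply_moves", "data": {
  "series": [
    {"x": -0.0514,"y": 0.039,"z": 0.0114,"wx": 0,"wy": 0,"wz": 0.0277,"fingers": 1},
    {"x": -0.0478,"y": 0.0433,"z": 0.0114,"wx": 0,"wy": 0,"wz": 0.0277,"fingers": 1},
    {"x": -0.0438,"y": 0.0473,"z": 0.0114,"wx": 0,"wy": 0,"wz": 0.0277,"fingers": 1},
    {"x": -0.0396,"y": 0.0509,"z": 0.0114,"wx": 0,"wy": 0,"wz": 0.0277,"fingers": 1},
    {"x": -0.035,"y": 0.0542,"z": 0.0114,"wx": 0,"wy": 0,"wz": 0.0277,"fingers": 1},
    {"x": -0.0301,"y": 0.057,"z": 0.0114,"wx": 0,"wy": 0,"wz": 0.0277,"fingers": 1},
    {"x": -0.025,"y": 0.0594,"z": 0.0114,"wx": 0,"wy": 0,"wz": 0.0277,"fingers": 1},
    {"x": -0.0198,"y": 0.0614,"z": 0.0114,"wx": 0,"wy": 0,"wz": 0.0277,"fingers": 1}
  ]
}}

```text
clock: 1.2
tool_pos: [0.319, 0.2129, 0.1622]
eef_rot: [0.957, 0.291, 0.002, -0.003]
contact_force: [0.0, 0.3, 0.2]
opening: 1.003
```

{"op": "apply_moves", "data": {
  "series": [
    {"x": -0.0144,"y": 0.0629,"z": 0.0114,"wx": 0,"wy": 0,"wz": 0.0277,"fingers": 1},
    {"x": -0.0088,"y": 0.0639,"z": 0.0114,"wx": 0,"wy": 0,"wz": 0.0277,"fingers": 1},
    {"x": -0.0032,"y": 0.0644,"z": 0.0114,"wx": 0,"wy": 0,"wz": 0.0277,"fingers": 1},
    {"x": 0.0024,"y": 0.0645,"z": 0.0114,"wx": 0,"wy": 0,"wz": 0.0277,"fingers": 1},
    {"x": 0.008,"y": 0.064,"z": 0.0114,"wx": 0,"wy": 0,"wz": 0.0277,"fingers": 1}
  ]
}}

```text
clock: 1.82
tool_pos: [0.4151, -0.0346, 0.1133]
eef_rot: [0.997, 0.072, 0.003, -0.005]
contact_force: [1.0, 1.0, -0.4]
opening: 0.997
```

```bash
python3 - <<'E'
from h import *
s=st(); cam=camera_model("wrist"); p,d=snapshot("wrist"); cv2.imwrite("pics/w2.png",p[:,:,::-1])
P=cloud(cam,d); hsv=cv2.cvtColor(p,cv2.COLOR_RGB2HSV); m=((hsv[...,0]>10)&(hsv[...,0]<25)&(hsv[...,1]>90)&(P[...,2]<.05)).astype(np.uint8)
c=max(cv2.findContours(m,0,1)[0],key=cv2.contourArea)[:,0]; w=ray("wrist",c,.012,cam)[:,:2]
print(cv2.minAreaRect((w*1000).astype(np.float32)))
rows([.415,-.0207,.004],np.radians(9.7))
E
```

```text
t 1.82 pos [ 0.4151 -0.0346  0.1133] yaw 8.2 tilt [0.0063 0.0102] F [ 1.   1.  -0.4] open 0.997
((414.3126220703125, -24.455230712890625), (54.06955337524414, 103.86962127685547), 9.035867691040039)
[{"x": 0, "y": -0.0091, "z": 0.0453, "wx": 0, "wy": -0.001, "wz": -0.0044, "fingers": 1}, {"x": 0, "y": -0.0092, "z": 0.0453, "wx": 0, "wy": -0.001, "wz": -0.0044, "fingers": 1}, {"x": 0, "y": -0.0092, "z": 0.0453, "wx": 0, "wy": -0.001, "wz": -0.0044, "fingers": 1}]
```

{"op": "apply_moves", "data": {
  "series": [
    {"x": 0,"y": -0.009,"z": 0.04,"wx": 0,"wy": -0.001,"wz": -0.003,"fingers": 1},
    {"x": 0,"y": -0.008,"z": 0.04,"wx": 0,"wy": -0.001,"wz": -0.003,"fingers": 1},
    {"x": 0,"y": 0,"z": 0.025,"wx": 0,"wy": 0,"wz": 0,"fingers": 1},
    {"x": 0,"y": 0,"z": 0,"wx": 0,"wy": 0,"wz": 0,"fingers": 1}
  ]
}}

```text
clock: 2.38
tool_pos: [0.4225, -0.0355, 0.0579]
eef_rot: [0.998, 0.07, -0.003, -0.0]
contact_force: [-0.6, -0.4, 0.1]
opening: 1.0
```

```bash
python3 - <<'E'
from h import *
s=st(); rows([.415,-.0212,.004],np.radians(9.4),n=1)
E
```

```text
t 2.38 pos [ 0.4225 -0.0355  0.0579] yaw 7.99 tilt [-0.0058  0.0001] F [-0.6 -0.4  0.1] open 1.0
[{"x": -0.0064, "y": -0.0189, "z": 0.0675, "wx": 0, "wy": 0.0018, "wz": -0.0078, "fingers": 1}]
```

{"op": "apply_moves", "data": {
  "series": [
    {"x": -0.006,"y": -0.017,"z": 0.03,"wx": 0,"wy": 0.002,"wz": -0.008,"fingers": 1},
    {"x": 0,"y": 0,"z": 0.02,"wx": 0,"wy": 0,"wz": 0,"fingers": 1},
    {"x": 0,"y": 0,"z": 0,"wx": 0,"wy": 0,"wz": 0,"fingers": 1}
  ]
}}

```text
clock: 2.75
tool_pos: [0.408, -0.0317, 0.0363]
eef_rot: [0.997, 0.074, -0.023, -0.002]
contact_force: [0.1, -0.3, 0.8]
opening: 1.006
```

```bash
python3 - <<'E'
from h import *
s=st(); rows([.415,-.0212,.004],np.radians(9.4),n=1)
E
```

```text
t 2.75 pos [ 0.408  -0.0317  0.0363] yaw 8.47 tilt [-0.0456  0.    ] F [ 0.1 -0.3  0.8] open 1.006
[{"x": 0.0124, "y": -0.0115, "z": 0.0399, "wx": -0.0023, "wy": 0.0143, "wz": -0.0052, "fingers": 1}]
```

```bash
python3 -c "
from h import *
s=get_state();print(s['q'].round(3),s['qd'].round(3))"
```

```text
[ 1.000e-03  8.760e-01 -5.600e-02  2.297e+00  1.231e+00  4.400e-02
 -1.120e+00] [ 0.02  -0.034 -0.029  0.005 -0.049 -0.006  0.032]
```

{"op": "apply_moves", "data": {
  "series": [
    {"x": 0,"y": 0,"z": 0,"wx": 0,"wy": 0,"wz": 0,"fingers": 1},
    {"x": 0,"y": 0,"z": 0,"wx": 0,"wy": 0,"wz": 0,"fingers": 1}
  ]
}}

```text
clock: 3.0
tool_pos: [0.4086, -0.0315, 0.0374]
eef_rot: [0.997, 0.073, -0.022, -0.002]
contact_force: [-0.8, 0.1, 0.2]
opening: 0.997
```

```bash
python3 -c "
from h import *
s=st();print(s['q'].round(3),s['qd'].round(3))"
```

```text
t 3.0 pos [ 0.4086 -0.0315  0.0374] yaw 8.43 tilt [-0.0437  0.0006] F [-0.8  0.1  0.2] open 0.997
[ 0.003  0.874 -0.06   2.297  1.233  0.046 -1.123] [ 0.01  -0.009 -0.015 -0.     0.012  0.009 -0.015]
```

{"op": "apply_moves", "data": {
  "series": [
    {"x": 0,"y": 0,"z": -0.05,"wx": 0,"wy": 0.014,"wz": 0,"fingers": 1},
    {"x": 0.01,"y": 0,"z": 0,"wx": 0,"wy": 0,"wz": 0.05,"fingers": 1},
    {"x": 0,"y": 0,"z": 0,"wx": 0,"wy": 0,"wz": 0.05,"fingers": 1},
    {"x": 0,"y": 0,"z": 0,"wx": 0,"wy": 0,"wz": 0.05,"fingers": 1}
  ]
}}

```text
clock: 3.5
tool_pos: [0.4188, -0.0302, 0.0802]
eef_rot: [0.986, -0.169, 0.001, -0.005]
contact_force: [-0.8, -0.1, -0.4]
opening: 1.001
```

```bash
python3 -c "
from h import *
s=st();print(s['q'].round(3),s['qd'].round(3))"
```

```text
t 3.5 pos [ 0.4188 -0.0302  0.0802] yaw -19.51 tilt [0.003  0.0088] F [-0.8 -0.1 -0.4] open 1.001
[ 0.072  0.772 -0.166  2.297  0.949  0.132 -1.333] [-0.127 -0.021  0.212 -0.    -0.534 -0.14  -0.745]
```

{"op": "apply_moves", "data": {
  "series": [
    {"x": 0,"y": 0,"z": 0.02,"wx": 0,"wy": 0,"wz": -0.055,"fingers": 1},
    {"x": 0,"y": 0,"z": 0,"wx": 0,"wy": 0,"wz": -0.055,"fingers": 1},
    {"x": 0,"y": 0,"z": 0,"wx": 0,"wy": 0,"wz": -0.055,"fingers": 1},
    {"x": 0,"y": 0,"z": 0,"wx": 0,"wy": 0,"wz": -0.055,"fingers": 1},
    {"x": 0,"y": 0,"z": 0,"wx": 0,"wy": 0,"wz": -0.055,"fingers": 1},
    {"x": 0,"y": 0,"z": 0,"wx": 0,"wy": 0,"wz": -0.055,"fingers": 1},
    {"x": 0,"y": 0,"z": 0,"wx": 0,"wy": 0,"wz": -0.055,"fingers": 1},
    {"x": 0,"y": 0,"z": 0,"wx": 0,"wy": 0,"wz": -0.055,"fingers": 1}
  ]
}}

```text
clock: 4.5
tool_pos: [0.4198, -0.0304, 0.0677]
eef_rot: [0.857, 0.515, 0.006, -0.002]
contact_force: [0.8, 0.5, -0.2]
opening: 1.0
```

{"op": "apply_moves", "data": {
  "series": [
    {"x": 0,"y": 0,"z": 0,"wx": 0,"wy": 0,"wz": -0.055,"fingers": 1},
    {"x": 0,"y": 0,"z": 0,"wx": 0,"wy": 0,"wz": -0.055,"fingers": 1},
    {"x": 0,"y": 0,"z": 0,"wx": 0,"wy": 0,"wz": -0.055,"fingers": 1},
    {"x": 0,"y": 0,"z": 0,"wx": 0,"wy": 0,"wz": -0.055,"fingers": 1},
    {"x": 0,"y": 0,"z": 0,"wx": 0,"wy": 0,"wz": -0.055,"fingers": 1},
    {"x": 0,"y": 0,"z": 0,"wx": 0,"wy": 0,"wz": -0.055,"fingers": 1},
    {"x": 0,"y": 0,"z": 0,"wx": 0,"wy": 0,"wz": -0.055,"fingers": 1},
    {"x": 0,"y": 0,"z": 0,"wx": 0,"wy": 0,"wz": -0.055,"fingers": 1}
  ]
}}

```text
clock: 5.5
tool_pos: [0.4187, -0.032, 0.0715]
eef_rot: [0.311, 0.95, 0.005, 0.003]
contact_force: [-0.7, -0.2, 0.2]
opening: 0.999
```

```bash
python3 -c "
from h import *
s=st();print(s['q'].round(3),s['qd'].round(3))
rows([.415,-.0212,.05],np.radians(189.4))"
```

```text
t 5.5 pos [ 0.4187 -0.032   0.0715] yaw 143.7 tilt [0.0083 0.0086] F [-0.7 -0.2  0.2] open 0.999
[ 0.292  0.83  -0.519  2.293  1.368  0.375  1.082] [ 0.092  0.019 -0.143 -0.003 -0.004  0.111  1.411]
[{"x": 0.0024, "y": 0.0016, "z": 0.0054, "wx": 0.0007, "wy": 0, "wz": -0.0508, "fingers": 1}, {"x": 0.0021, "y": 0.0019, "z": 0.0054, "wx": 0.0007, "wy": 0, "wz": -0.0508, "fingers": 1}, {"x": 0.0017, "y": 0.0022, "z": 0.0054, "wx": 0.0007, "wy": 0, "wz": -0.0508, "fingers": 1}, {"x": 0.0013, "y": 0.0025, "z": 0.0054, "wx": 0.0007, "wy": 0, "wz": -0.0508, "fingers": 1}, {"x": 0.0009, "y": 0.0027, "z": 0.0054, "wx": 0.0007, "wy": 0, "wz": -0.0508, "fingers": 1}]
```

{"op": "apply_moves", "data": {
  "series": [
    {"x": 0.0024,"y": 0.0016,"z": 0,"wx": 0.001,"wy": 0,"wz": -0.051,"fingers": 1},
    {"x": 0.002,"y": 0.002,"z": 0.005,"wx": 0.001,"wy": 0,"wz": -0.051,"fingers": 1},
    {"x": 0.0017,"y": 0.0022,"z": 0.005,"wx": 0.001,"wy": 0,"wz": -0.051,"fingers": 1},
    {"x": 0.0013,"y": 0.0025,"z": 0.0054,"wx": 0,"wy": 0,"wz": -0.051,"fingers": 1},
    {"x": 0.001,"y": 0.003,"z": 0.0054,"wx": 0,"wy": 0,"wz": -0.04,"fingers": 1},
    {"x": 0,"y": 0,"z": 0.01,"wx": 0,"wy": 0,"wz": 0,"fingers": 1}
  ]
}}

```text
clock: 6.25
tool_pos: [0.4141, -0.0224, 0.0494]
eef_rot: [-0.079, 0.997, -0.001, 0.002]
contact_force: [0.3, 0.6, -0.5]
opening: 1.002
```

```bash
python3 -c "
from h import *
s=st();print(s['q'].round(3),s['qd'].round(3))
rows([.415,-.0212,.004],np.radians(189.4))"
```

```text
t 6.25 pos [ 0.4141 -0.0224  0.0494] yaw -170.96 tilt [ 0.0044 -0.0019] F [ 0.3  0.6 -0.5] open 1.002
[ 0.28   0.892 -0.558  2.311  1.536  0.427  1.676] [-0.004  0.156  0.014  0.014  0.385  0.044 -0.355]
[{"x": -0.0011, "y": 0.0014, "z": 0.0567, "wx": -0.0008, "wy": 0.0013, "wz": -0.002, "fingers": 1}]
```

{"op": "apply_moves", "data": {
  "series": [
    {"x": -0.001,"y": 0.0014,"z": 0.025,"wx": -0.001,"wy": 0.001,"wz": -0.002,"fingers": 1},
    {"x": 0,"y": 0,"z": 0.02,"wx": 0,"wy": 0,"wz": 0,"fingers": 1},
    {"x": 0,"y": 0,"z": 0.01,"wx": 0,"wy": 0,"wz": 0,"fingers": 1},
    {"x": 0,"y": 0,"z": 0,"wx": 0,"wy": 0,"wz": 0,"fingers": 1}
  ]
}}

```text
clock: 6.75
tool_pos: [0.4146, -0.0224, 0.0055]
eef_rot: [-0.082, 0.997, -0.001, 0.0]
contact_force: [-1.3, -0.1, 0.3]
opening: 1.004
```

```bash
python3 -c "
from h import *
s=st();print(s['q'].round(3),s['qd'].round(3))
rows([.415,-.0212,.004],np.radians(189.4))"
```

```text
t 6.75 pos [ 0.4146 -0.0224  0.0055] yaw -170.64 tilt [ 0.0002 -0.0012] F [-1.3 -0.1  0.3] open 1.004
[ 0.292  1.005 -0.577  2.306  1.737  0.487  1.503] [-0.004 -0.015  0.004  0.002 -0.012 -0.008  0.01 ]
[{"x": -0.0007, "y": 0.0014, "z": 0.0019, "wx": 0, "wy": 0, "wz": 0, "fingers": 1}]
```

{"op": "apply_moves", "data": {
  "force": 25,
  "series": [
    {"x": 0,"y": 0,"z": 0,"wx": 0,"wy": 0,"wz": 0,"fingers": -1},
    {"x": 0,"y": 0,"z": 0,"wx": 0,"wy": 0,"wz": 0,"fingers": -1},
    {"x": 0,"y": 0,"z": 0,"wx": 0,"wy": 0,"wz": 0,"fingers": -1},
    {"x": 0,"y": 0,"z": 0,"wx": 0,"wy": 0,"wz": 0,"fingers": -1},
    {"x": 0,"y": 0,"z": -0.04,"wx": 0,"wy": 0,"wz": 0,"fingers": -1},
    {"x": 0,"y": 0,"z": -0.06,"wx": 0,"wy": 0,"wz": 0,"fingers": -1},
    {"x": 0,"y": 0,"z": -0.06,"wx": 0,"wy": 0,"wz": 0,"fingers": -1},
    {"x": 0,"y": 0,"z": 0,"wx": 0,"wy": 0,"wz": 0,"fingers": -1}
  ]
}}

```text
clock: 7.75
tool_pos: [0.415, -0.0238, 0.1231]
eef_rot: [-0.081, 0.997, -0.003, -0.001]
contact_force: [-0.1, 0.5, -0.4]
opening: 0.633
```

```bash
python3 -c "
from h import *
s=st();print(s['q'].round(3),s['qd'].round(3))
rows([.5607,.052,.14],np.radians(177),f=-1,n=4)"
```

```text
t 7.75 pos [ 0.415  -0.0238  0.1231] yaw -170.67 tilt [-0.0005 -0.0064] F [-0.1  0.5 -0.4] open 0.633
[ 0.309  0.72  -0.59   2.269  1.028  0.45   2.166] [ 0.006  0.051  0.003  0.011  0.07   0.017 -0.05 ]
[{"x": -0.0487, "y": 0.016, "z": -0.0054, "wx": -0.0005, "wy": 0, "wz": 0.0171, "fingers": -1}, {"x": -0.0478, "y": 0.0186, "z": -0.0054, "wx": -0.0005, "wy": 0, "wz": 0.0171, "fingers": -1}, {"x": -0.0468, "y": 0.0211, "z": -0.0054, "wx": -0.0005, "wy": 0, "wz": 0.0171, "fingers": -1}, {"x": -0.0455, "y": 0.0236, "z": -0.0053, "wx": -0.0005, "wy": 0, "wz": 0.0171, "fingers": -1}]
```

{"op": "apply_moves", "data": {
  "series": [
    {"x": -0.0487,"y": 0.016,"z": -0.006,"wx": 0,"wy": 0,"wz": 0.017,"fingers": -1},
    {"x": -0.0478,"y": 0.0186,"z": -0.006,"wx": 0,"wy": 0,"wz": 0.017,"fingers": -1},
    {"x": -0.0468,"y": 0.021,"z": -0.005,"wx": 0,"wy": 0,"wz": 0.017,"fingers": -1},
    {"x": -0.03,"y": 0.016,"z": -0.004,"wx": 0,"wy": 0,"wz": 0.015,"fingers": -1},
    {"x": 0,"y": 0,"z": 0,"wx": 0,"wy": 0,"wz": 0,"fingers": -1}
  ]
}}

```text
clock: 8.38
tool_pos: [0.5489, 0.0443, 0.134]
eef_rot: [0.026, 1.0, -0.006, -0.003]
contact_force: [-0.7, 0.2, -1.0]
opening: 0.628
```

```bash
python3 - <<'E'
from h import *
s=st();print(s['q'].round(3))
cam=camera_model("wrist"); p,d=snapshot("wrist"); cv2.imwrite("pics/w2.png",p[:,:,::-1])
rows([.5607,.052,.14],np.radians(177),f=-1)
E
```

```text
t 8.38 pos [0.5489 0.0443 0.134 ] yaw 177.02 tilt [-0.0072 -0.0127] F [-0.7  0.2 -1. ] open 0.628
[ 0.208  0.821 -0.657  1.863  0.747  0.736  2.207]
[{"x": -0.0161, "y": 0.0119, "z": -0.0083, "wx": -0.0047, "wy": -0.0028, "wz": 0, "fingers": -1}]
```

View pics/w2.png

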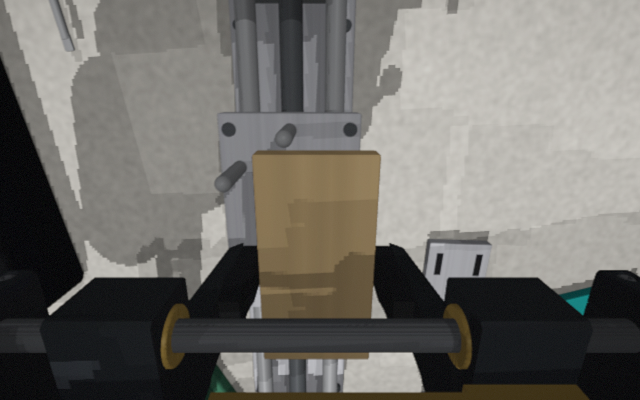

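The wrist view shows the board held straight between the jaws. The +x pin is at (230,175), the −y-end pin is at (287,135), and the board sits clear of both. Next I move over and lower it.

{"op": "apply_moves", "data": {
  "series": [
    {"x": -0.015,"y": 0.0115,"z": -0.003,"wx": -0.004,"wy": -0.003,"wz": 0,"fingers": -1},
    {"x": 0,"y": 0,"z": 0,"wx": 0,"wy": 0,"wz": 0,"fingers": -1},
    {"x": 0,"y": 0,"z": 0.02,"wx": 0,"wy": 0,"wz": 0,"fingers": -1},
    {"x": 0,"y": 0,"z": 0.02,"wx": 0,"wy": 0,"wz": 0,"fingers": -1},
    {"x": 0,"y": 0,"z": 0.015,"wx": 0,"wy": 0,"wz": 0,"fingers": -1},
    {"x": 0,"y": 0,"z": 0,"wx": 0,"wy": 0,"wz": 0,"fingers": -1}
  ]
}}

```text
clock: 9.18
tool_pos: [0.5557, 0.0483, 0.0863]
eef_rot: [0.026, 1.0, -0.003, -0.003]
contact_force: [-0.1, 0.9, -0.5]
opening: 0.627
```

```bash
python3 - <<'E'
from h import *
s=st()
rows([.5607,.052,.077],np.radians(177),f=-1)
E
```

```text
t 9.18 pos [0.5557 0.0483 0.0863] yaw 177.07 tilt [-0.0061 -0.0062] F [-0.1  0.9 -0.5] open 0.627
[{"x": -0.006, "y": 0.005, "z": 0.0115, "wx": -0.0021, "wy": -0.0018, "wz": 0, "fingers": -1}]
```

{"op": "apply_moves", "data": {
  "series": [
    {"x": 0,"y": 0,"z": 0.01,"wx": -0.003,"wy": -0.003,"wz": 0,"fingers": -1},
    {"x": 0,"y": 0,"z": 0.004,"wx": 0,"wy": 0,"wz": 0,"fingers": -1},
    {"x": 0,"y": 0,"z": 0,"wx": 0,"wy": 0,"wz": 0,"fingers": -1}
  ]
}}

```text
clock: 9.55
tool_pos: [0.556, 0.0485, 0.0773]
eef_rot: [0.026, 1.0, 0.001, 0.004]
contact_force: [0.8, -0.5, -1.0]
opening: 0.626
```

```bash
python3 - <<'E'
from h import *
s=st()
rows([.5607,.052,.0765],np.radians(177),f=-1)
E
```

```text
t 9.55 pos [0.556  0.0485 0.0773] yaw 177.08 tilt [0.0071 0.0022] F [ 0.8 -0.5 -1. ] open 0.626
[{"x": -0.0057, "y": 0.0047, "z": 0.001, "wx": 0.0008, "wy": 0.0022, "wz": 0.0004, "fingers": -1}]
```

{"op": "apply_moves", "data": {
  "series": [
    {"x": -0.008,"y": 0,"z": 0.001,"wx": 0.001,"wy": 0.002,"wz": 0,"fingers": -1},
    {"x": -0.004,"y": 0,"z": 0,"wx": 0,"wy": 0,"wz": 0,"fingers": -1},
    {"x": -0.003,"y": 0,"z": 0,"wx": 0,"wy": 0,"wz": 0,"fingers": -1},
    {"x": -0.003,"y": 0,"z": 0,"wx": 0,"wy": 0,"wz": 0,"fingers": -1}
  ]
}}

```text
clock: 10.05
tool_pos: [0.5661, 0.048, 0.0771]
eef_rot: [0.025, 1.0, -0.001, -0.004]
contact_force: [-8.7, -0.5, 12.3]
opening: 0.629
```

{"op": "apply_moves", "data": {
  "series": [
    {"x": -0.003,"y": -0.003,"z": 0,"wx": 0,"wy": 0,"wz": 0,"fingers": -1},
    {"x": -0.003,"y": -0.003,"z": 0,"wx": 0,"wy": 0,"wz": 0,"fingers": -1}
  ]
}}

```text
clock: 10.3
tool_pos: [0.5662, 0.0479, 0.0774]
eef_rot: [0.024, 1.0, 0.002, -0.008]
contact_force: [-7.1, 4.1, 7.4]
opening: 0.629
```

```bash
python3 - <<'E'
from h import *
s=st()
ex=np.array([.9986,-.0523]);ey=np.array([.0523,.9986]);dd=s["tool_pos"][:2]+[0,.0017]-[.5663,.0454];print(dd@ex*1e3,dd@ey*1e3)
E
```

```text
t 10.3 pos [0.5662 0.0479 0.0774] yaw 177.27 tilt [-0.016   0.0037] F [-7.1  4.1  7.4] open 0.629
-0.36244984617397197 4.2191204630376475
```

{"op": "apply_moves", "data": {
  "series": [
    {"x": 0.001,"y": -0.006,"z": -0.001,"wx": 0,"wy": -0.003,"wz": 0,"fingers": -1},
    {"x": 0,"y": -0.005,"z": 0,"wx": 0,"wy": 0,"wz": 0,"fingers": -1},
    {"x": 0,"y": -0.005,"z": 0,"wx": 0,"wy": 0,"wz": 0,"fingers": -1}
  ]
}}

```text
clock: 10.68
tool_pos: [0.5653, 0.0445, 0.0783]
eef_rot: [0.021, 1.0, 0.01, -0.002]
contact_force: [-2.3, 7.8, 0.4]
opening: 0.632
```

```bash
cat >> h.py <<'E'
N=np.array([.5663,.0454]);EX=np.array([.9986,-.0523]);EY=np.array([.0523,.9986])
def nst(off=(0,.0017)):
    s=st(); dd=s["tool_pos"][:2]+np.array(off)-N; print("nest mm",(dd@EX*1e3).round(2),(dd@EY*1e3).round(2)); return s
E
python3 -c "
from h import *
nst()"
```

```text
t 10.68 pos [0.5653 0.0445 0.0783] yaw 177.56 tilt [-0.0037  0.0193] F [-2.3  7.8  0.4] open 0.632
nest mm -1.08 0.73
```

{"op": "apply_moves", "data": {
  "series": [
    {"x": -0.004,"y": -0.002,"z": 0.002,"wx": 0.003,"wy": 0,"wz": 0,"fingers": -1},
    {"x": -0.003,"y": -0.002,"z": 0.002,"wx": 0.002,"wy": 0,"wz": 0,"fingers": -1},
    {"x": 0,"y": 0,"z": 0,"wx": 0,"wy": 0,"wz": 0,"fingers": -1}
  ]
}}

```text
clock: 11.05
tool_pos: [0.5655, 0.0449, 0.0765]
eef_rot: [0.02, 1.0, 0.003, -0.006]
contact_force: [0.1, 0.2, -0.4]
opening: 0.632
```

```bash
python3 -c "
from h import *
nst()"
```

```text
t 11.05 pos [0.5655 0.0449 0.0765] yaw 177.69 tilt [-0.0127  0.0068] F [ 0.1  0.2 -0.4] open 0.632
nest mm -0.89 1.16
```

{"op": "apply_moves", "data": {
  "series": [
    {"x": 0,"y": 0,"z": 0,"wx": 0,"wy": 0,"wz": 0,"fingers": 0.6},
    {"x": 0,"y": 0,"z": 0,"wx": 0,"wy": 0,"wz": 0,"fingers": 0.6},
    {"x": 0,"y": 0,"z": -0.03,"wx": 0.002,"wy": -0.003,"wz": 0,"fingers": 0.6},
    {"x": 0,"y": 0,"z": -0.05,"wx": 0,"wy": 0,"wz": 0,"fingers": 0.6},
    {"x": 0,"y": 0,"z": -0.05,"wx": 0,"wy": 0,"wz": 0,"fingers": 1},
    {"x": 0,"y": 0,"z": 0,"wx": 0,"wy": 0,"wz": 0,"fingers": 1}
  ]
}}

```text
clock: 11.8
tool_pos: [0.5686, 0.041, 0.1816]
eef_rot: [0.022, 1.0, -0.002, -0.001]
contact_force: [0.2, 0.1, 0.5]
opening: 0.989
```

```bash
python3 - <<'E'
from h import *
s=nst();print(s['q'].round(2))
cam=camera_model("wrist"); p,d=snapshot("wrist"); cv2.imwrite("pics/w3.png",p[:,:,::-1]); P=cloud(cam,d)
hsv=cv2.cvtColor(p,cv2.COLOR_RGB2HSV); m=((hsv[...,0]>10)&(hsv[...,0]<25)&(hsv[...,1]>90)&(P[...,2]>.07)&(P[...,2]<.095)).astype(np.uint8); m[300:]=0
c=max(cv2.findContours(m,0,1)[0],key=cv2.contourArea)[:,0]; w=ray("wrist",c,.082,cam)[:,:2]
print(cv2.minAreaRect((w*1000).astype(np.float32)),np.median(P[...,2][m>0]))
rows([.4256,.1541,.12],np.radians(176.2))
E
```

```text
t 11.8 pos [0.5686 0.041  0.1816] yaw 177.43 tilt [-0.0016 -0.0035] F [0.2 0.1 0.5] open 0.989
nest mm 2.48 -2.62
[ 0.25  0.78 -0.72  1.77  0.67  0.85  2.31]
((564.2584838867188, 43.664093017578125), (108.25035095214844, 54.78349685668945), 87.35774230957031) 0.08112009731337158
[{"x": 0.0458, "y": 0.0337, "z": 0.0188, "wx": 0, "wy": 0, "wz": 0.0017, "fingers": 1}, {"x": 0.046, "y": 0.0334, "z": 0.0188, "wx": 0, "wy": 0, "wz": 0.0017, "fingers": 1}, {"x": 0.0462, "y": 0.0331, "z": 0.0187, "wx": 0, "wy": 0, "wz": 0.0017, "fingers": 1}, {"x": 0.0464, "y": 0.0329, "z": 0.0187, "wx": 0, "wy": 0, "wz": 0.0017, "fingers": 1}]
```

View pics/w3.png

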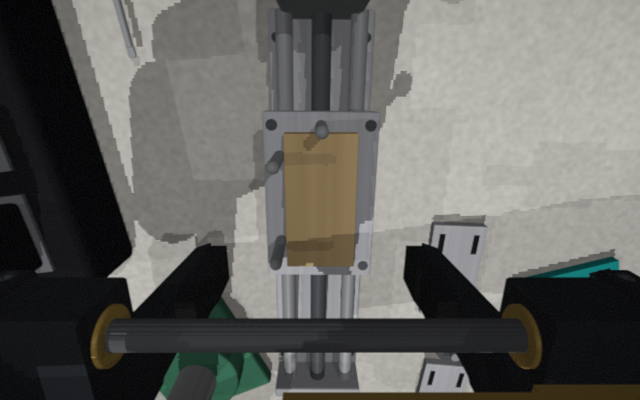

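The board lies flush at (320,195), touching the end pin (321,132) and the side pins (275,160) and (278,250). Next is plate B.

{"op": "apply_moves", "data": {
  "series": [
    {"x": 0.0458,"y": 0.0337,"z": 0.018,"wx": 0,"wy": 0,"wz": 0.0017,"fingers": 1},
    {"x": 0.046,"y": 0.0334,"z": 0.018,"wx": 0,"wy": 0,"wz": 0.0017,"fingers": 1},
    {"x": 0.046,"y": 0.033,"z": 0.018,"wx": 0,"wy": 0,"wz": 0.0017,"fingers": 1},
    {"x": 0.036,"y": 0.025,"z": 0.018,"wx": 0,"wy": 0,"wz": 0.0017,"fingers": 1},
    {"x": 0,"y": 0,"z": 0,"wx": 0,"wy": 0,"wz": 0,"fingers": 1}
  ]
}}

```text
clock: 12.48
tool_pos: [0.4292, 0.1468, 0.1156]
eef_rot: [0.036, 0.999, -0.004, -0.006]
contact_force: [0.3, -0.1, -0.5]
opening: 1.0
```

```bash
python3 - <<'E'
from h import *
s=nst();print(s['q'].round(2))
rows([.4256,.1541,.045],np.radians(176.2))
E
```

```text
t 12.47 pos [0.4292 0.1468 0.1156] yaw 175.86 tilt [-0.0119 -0.0067] F [ 0.3 -0.1 -0.5] open 1.0
nest mm -142.33 95.76
[-0.1   0.75 -0.54  2.16  0.86  0.48  1.75]
[{"x": 0.0021, "y": 0.0047, "z": 0.0441, "wx": -0.0012, "wy": -0.0018, "wz": -0.0009, "fingers": 1}, {"x": 0.0023, "y": 0.0046, "z": 0.0441, "wx": -0.0012, "wy": -0.0018, "wz": -0.0009, "fingers": 1}]
```

{"op": "apply_moves", "data": {
  "series": [
    {"x": 0.002,"y": 0.005,"z": 0.04,"wx": -0.001,"wy": -0.002,"wz": -0.001,"fingers": 1},
    {"x": 0.002,"y": 0.005,"z": 0.044,"wx": -0.001,"wy": -0.002,"wz": -0.001,"fingers": 1},
    {"x": 0,"y": 0,"z": 0.03,"wx": 0,"wy": 0,"wz": 0,"fingers": 1},
    {"x": 0,"y": 0,"z": 0.01,"wx": 0,"wy": 0,"wz": 0,"fingers": 1},
    {"x": 0,"y": 0,"z": 0,"wx": 0,"wy": 0,"wz": 0,"fingers": 1}
  ]
}}

```text
clock: 13.1
tool_pos: [0.4308, 0.1496, 0.0106]
eef_rot: [0.035, 0.999, -0.003, 0.002]
contact_force: [-0.0, -0.5, -0.1]
opening: 0.998
```

```bash
python3 - <<'E'
from h import *
s=nst();print(s['q'].round(2))
rows([.4256,.1541,.005],np.radians(176.2))
E
```

```text
t 13.1 pos [0.4308 0.1496 0.0106] yaw 175.94 tilt [ 0.0029 -0.0065] F [-0.  -0.5 -0.1] open 0.998
nest mm -140.88 98.71
[-0.4   0.93 -0.06  2.2   1.49  0.06  1.14]
[{"x": 0.0069, "y": 0.0051, "z": 0.007, "wx": -0.002, "wy": 0.0011, "wz": -0.0015, "fingers": 1}]
```

{"op": "apply_moves", "data": {
  "series": [
    {"x": 0.006,"y": 0.005,"z": 0.004,"wx": -0.002,"wy": 0.001,"wz": -0.001,"fingers": 1},
    {"x": 0,"y": 0,"z": 0.001,"wx": 0,"wy": 0,"wz": 0,"fingers": 1},
    {"x": 0,"y": 0,"z": 0,"wx": 0,"wy": 0,"wz": 0,"fingers": 1}
  ]
}}

```text
clock: 13.48
tool_pos: [0.4288, 0.1521, 0.0067]
eef_rot: [0.036, 0.999, -0.0, 0.002]
contact_force: [-0.3, -0.2, -0.3]
opening: 0.999
```

```bash
python3 - <<'E'
from h import *
s=nst();print(s['q'].round(2))
rows([.4256,.1541,.005],np.radians(176.2))
E
```

```text
t 13.47 pos [0.4288 0.1521 0.0067] yaw 175.9 tilt [ 0.0033 -0.0005] F [-0.3 -0.2 -0.3] open 0.999
nest mm -142.95 101.02
[-0.38  0.94 -0.1   2.21  1.68  0.08  0.95]
[{"x": 0.0042, "y": 0.0023, "z": 0.0021, "wx": 0, "wy": 0.0011, "wz": -0.0016, "fingers": 1}]
```

{"op": "apply_moves", "data": {
  "force": 30,
  "series": [
    {"x": 0.004,"y": 0.002,"z": 0.005,"wx": 0,"wy": 0.001,"wz": -0.001,"fingers": 1},
    {"x": 0,"y": 0,"z": 0.001,"wx": 0,"wy": 0,"wz": 0,"fingers": -1},
    {"x": 0,"y": 0,"z": 0,"wx": 0,"wy": 0,"wz": 0,"fingers": -1},
    {"x": 0,"y": 0,"z": 0,"wx": 0,"wy": 0,"wz": 0,"fingers": -1},
    {"x": 0,"y": 0,"z": 0,"wx": 0,"wy": 0,"wz": 0,"fingers": -1},
    {"x": 0,"y": 0,"z": 0,"wx": 0,"wy": 0,"wz": 0,"fingers": -1}
  ]
}}

```text
clock: 14.22
tool_pos: [0.4276, 0.1527, 0.0027]
eef_rot: [0.035, 0.999, -0.0, 0.002]
contact_force: [-1.3, -0.4, -1.5]
opening: 0.629
```

```bash
python3 - <<'E'
from h import *
s=nst();print(s['q'].round(2))
rows([.4256,.1541,.12],np.radians(176.2),f=-1)
E
```

```text
t 14.22 pos [0.4276 0.1527 0.0027] yaw 175.94 tilt [ 0.003 -0.001] F [-1.3 -0.4 -1.5] open 0.629
nest mm -144.24 101.59
[-0.36  0.95 -0.14  2.21  1.7   0.12  0.93]
[{"x": 0.0007, "y": 0.0005, "z": -0.0489, "wx": 0, "wy": 0, "wz": -0.0005, "fingers": -1}, {"x": 0.0008, "y": 0.0005, "z": -0.0489, "wx": 0, "wy": 0, "wz": -0.0005, "fingers": -1}, {"x": 0.0008, "y": 0.0005, "z": -0.0489, "wx": 0, "wy": 0, "wz": -0.0005, "fingers": -1}]
```

{"op": "apply_moves", "data": {
  "series": [
    {"x": 0,"y": 0,"z": -0.04,"wx": 0,"wy": 0,"wz": 0,"fingers": -1},
    {"x": 0,"y": 0,"z": -0.06,"wx": 0,"wy": 0,"wz": 0,"fingers": -1},
    {"x": 0,"y": 0,"z": -0.06,"wx": 0,"wy": 0,"wz": 0,"fingers": -1},
    {"x": 0,"y": 0,"z": -0.02,"wx": 0,"wy": 0,"wz": 0,"fingers": -1}
  ]
}}

```text
clock: 14.72
tool_pos: [0.431, 0.1523, 0.1196]
eef_rot: [0.036, 0.999, -0.003, 0.008]
contact_force: [-0.9, -0.0, -1.8]
opening: 0.628
```

```bash
python3 - <<'E'
from h import *
s=nst();print(s['q'].round(2))
rows([.5586,.0503,.15],np.radians(177.3),f=-1,n=4)
E
```

```text
t 14.72 pos [0.431  0.1523 0.1196] yaw 175.88 tilt [ 0.0154 -0.0062] F [-0.9 -0.  -1.8] open 0.628
nest mm -140.81 101.39
[-0.13  0.74 -0.52  2.17  0.9   0.46  1.7 ]
[{"x": -0.0422, "y": -0.029, "z": -0.0087, "wx": -0.0004, "wy": 0.0013, "wz": -0.002, "fingers": -1}, {"x": -0.042, "y": -0.0292, "z": -0.0089, "wx": -0.0004, "wy": 0.0013, "wz": -0.002, "fingers": -1}, {"x": -0.0418, "y": -0.0295, "z": -0.0091, "wx": -0.0004, "wy": 0.0013, "wz": -0.002, "fingers": -1}, {"x": -0.0416, "y": -0.0297, "z": -0.0093, "wx": -0.0004, "wy": 0.0013, "wz": -0.002, "fingers": -1}]
```

{"op": "apply_moves", "data": {
  "series": [
    {"x": -0.042,"y": -0.029,"z": -0.018,"wx": 0,"wy": 0.001,"wz": -0.002,"fingers": -1},
    {"x": -0.042,"y": -0.029,"z": -0.013,"wx": 0,"wy": 0.001,"wz": -0.002,"fingers": -1},
    {"x": -0.042,"y": -0.029,"z": -0.009,"wx": 0,"wy": 0.001,"wz": -0.002,"fingers": -1},
    {"x": -0.033,"y": -0.022,"z": 0,"wx": 0,"wy": 0.001,"wz": -0.002,"fingers": -1},
    {"x": 0,"y": 0,"z": 0,"wx": 0,"wy": 0,"wz": 0,"fingers": -1}
  ]
}}

```text
clock: 15.35
tool_pos: [0.5548, 0.0541, 0.1558]
eef_rot: [0.022, 1.0, -0.002, 0.001]
contact_force: [0.0, 0.7, -1.7]
opening: 0.628
```

```bash
python3 - <<'E'
from h import *
s=nst((0,.0015));print(s['q'].round(2))
rows([.5586,.0503,.0925],np.radians(177.3),f=-1)
E
```

```text
t 15.35 pos [0.5548 0.0541 0.1558] yaw 177.46 tilt [ 0.0022 -0.0049] F [ 0.   0.7 -1.7] open 0.628
nest mm -12.06 9.6
[ 0.22  0.8  -0.7   1.84  0.72  0.78  2.23]
[{"x": -0.0024, "y": -0.0021, "z": 0.0396, "wx": -0.0008, "wy": 0, "wz": 0.0005, "fingers": -1}, {"x": -0.0025, "y": -0.0022, "z": 0.0395, "wx": -0.0008, "wy": 0, "wz": 0.0005, "fingers": -1}]
```

{"op": "apply_moves", "data": {
  "series": [
    {"x": -0.003,"y": -0.002,"z": 0.03,"wx": -0.001,"wy": 0,"wz": 0,"fingers": -1},
    {"x": -0.003,"y": -0.002,"z": 0.03,"wx": -0.001,"wy": 0,"wz": 0,"fingers": -1},
    {"x": 0,"y": 0,"z": 0.018,"wx": 0,"wy": 0,"wz": 0,"fingers": -1},
    {"x": 0,"y": 0,"z": 0,"wx": 0,"wy": 0,"wz": 0,"fingers": -1}
  ]
}}

```text
clock: 15.85
tool_pos: [0.5558, 0.0529, 0.0915]
eef_rot: [0.02, 1.0, 0.001, -0.001]
contact_force: [-0.6, -0.2, -1.3]
opening: 0.631
```

```bash
python3 - <<'E'
from h import *
s=nst((0,.0015))
E
```

```text
t 15.85 pos [0.5558 0.0529 0.0915] yaw 177.7 tilt [-0.0014  0.0021] F [-0.6 -0.2 -1.3] open 0.631
nest mm -10.92 8.48
```

{"op": "apply_moves", "data": {
  "series": [
    {"x": 0,"y": 0,"z": 0.006,"wx": 0,"wy": 0,"wz": 0,"fingers": -1},
    {"x": -0.006,"y": -0.005,"z": 0,"wx": 0,"wy": 0,"wz": 0.001,"fingers": -1},
    {"x": -0.005,"y": -0.004,"z": 0,"wx": 0,"wy": 0,"wz": 0.001,"fingers": -1},
    {"x": -0.003,"y": -0.002,"z": 0,"wx": 0,"wy": 0,"wz": 0,"fingers": -1}
  ]
}}

```text
clock: 16.35
tool_pos: [0.566, 0.0455, 0.0881]
eef_rot: [0.022, 1.0, 0.002, -0.001]
contact_force: [-8.1, 3.7, -0.5]
opening: 0.631
```

```bash
python3 - <<'E'
from h import *
s=nst((0,.0015))
E
```

```text
t 16.35 pos [0.566  0.0455 0.0881] yaw 177.44 tilt [-0.0021  0.0042] F [-8.1  3.7 -0.5] open 0.631
nest mm -0.37 1.56
```

{"op": "apply_moves", "data": {
  "series": [
    {"x": -0.001,"y": -0.003,"z": 0.003,"wx": 0,"wy": 0,"wz": 0,"fingers": -1},
    {"x": -0.001,"y": -0.003,"z": 0.003,"wx": 0,"wy": 0,"wz": 0,"fingers": -1},
    {"x": -0.001,"y": -0.002,"z": 0.002,"wx": 0,"wy": 0,"wz": 0,"fingers": -1}
  ]
}}

```text
clock: 16.73
tool_pos: [0.5659, 0.0434, 0.0847]
eef_rot: [0.021, 1.0, 0.005, -0.002]
contact_force: [-8.3, 1.3, 16.4]
opening: 0.632
```

```bash
python3 - <<'E'
from h import *
s=nst((0,.0015))
E
```

```text
t 16.73 pos [0.5659 0.0434 0.0847] yaw 177.56 tilt [-0.0041  0.0099] F [-8.3  1.3 16.4] open 0.632
nest mm -0.42 -0.52
```

{"op": "apply_moves", "data": {
  "series": [
    {"x": 0,"y": -0.003,"z": -0.001,"wx": -0.001,"wy": 0,"wz": 0,"fingers": -1},
    {"x": 0,"y": -0.003,"z": 0,"wx": 0,"wy": 0,"wz": 0,"fingers": -1}
  ]
}}

```text
clock: 16.98
tool_pos: [0.5657, 0.0433, 0.0863]
eef_rot: [0.02, 1.0, 0.011, -0.001]
contact_force: [-1.7, 5.6, -2.7]
opening: 0.631
```

{"op": "apply_moves", "data": {
  "series": [
    {"x": 0,"y": 0,"z": 0,"wx": 0.001,"wy": 0,"wz": 0,"fingers": 0.6},
    {"x": 0,"y": 0,"z": 0,"wx": 0,"wy": 0,"wz": 0,"fingers": 0.6},
    {"x": 0,"y": 0,"z": -0.03,"wx": 0.001,"wy": -0.001,"wz": 0,"fingers": 0.6},
    {"x": 0,"y": 0,"z": -0.05,"wx": 0,"wy": 0,"wz": 0,"fingers": 0.6},
    {"x": 0,"y": 0,"z": -0.05,"wx": 0,"wy": 0,"wz": 0,"fingers": 1},
    {"x": 0,"y": 0,"z": 0,"wx": 0,"wy": 0,"wz": 0,"fingers": 1}
  ]
}}

```text
clock: 17.73
tool_pos: [0.5689, 0.0382, 0.1938]
eef_rot: [0.022, 1.0, 0.005, 0.003]
contact_force: [0.1, -0.3, -0.8]
opening: 0.992
```

```bash
python3 - <<'E'
from h import *
s=nst();print(s['q'].round(2))
cam=camera_model("wrist"); p,d=snapshot("wrist"); cv2.imwrite("pics/w4.png",p[:,:,::-1]); P=cloud(cam,d)
m=((P[...,2]>.086)&(P[...,2]<.1)).astype(np.uint8); m[:,:200]=0;m[:,450:]=0;m[300:]=0
m=cv2.morphologyEx(m,cv2.MORPH_OPEN,np.ones((9,9)))
c=max(cv2.findContours(m,0,1)[0],key=cv2.contourArea)[:,0]; w=ray("wrist",c,.092,cam)[:,:2]
print(cv2.minAreaRect((w*1000).astype(np.float32)),np.median(P[...,2][m>0]))
rows([.4279,.3362,.13],np.radians(171.6))
E
```

```text
t 17.73 pos [0.5689 0.0382 0.1938] yaw 177.46 tilt [0.0055 0.0102] F [ 0.1 -0.3 -0.8] open 0.992
nest mm 2.91 -5.33
[ 0.28  0.77 -0.75  1.77  0.66  0.87  2.33]
((564.8856811523438, 44.389984130859375), (109.44902038574219, 55.55069351196289), 87.04818725585938) 0.0911387004075688
[{"x": 0.0274, "y": 0.0521, "z": 0.0115, "wx": 0.0004, "wy": 0, "wz": 0.0046, "fingers": 1}, {"x": 0.0281, "y": 0.0517, "z": 0.0115, "wx": 0.0004, "wy": 0, "wz": 0.0046, "fingers": 1}, {"x": 0.0289, "y": 0.0513, "z": 0.0114, "wx": 0.0004, "wy": 0, "wz": 0.0046, "fingers": 1}, {"x": 0.0296, "y": 0.0509, "z": 0.0113, "wx": 0.0004, "wy": 0, "wz": 0.0046, "fingers": 1}, {"x": 0.0303, "y": 0.0505, "z": 0.0113, "wx": 0.0004, "wy": 0, "wz": 0.0046, "fingers": 1}, {"x": 0.0311, "y": 0.05, "z": 0.0112, "wx": 0.0004, "wy": 0, "wz": 0.0046, "fingers": 1}, {"x": 0.0318, "y": 0.0496, "z": 0.0112, "wx": 0.0004, "wy": 0, "wz": 0.0046, "fingers": 1}]
```

```bash
python3 - <<'E'
from h import *
P=cloud(camera_model("top"),np.load("pics/top0.npy")).reshape(-1,3); Q=cloud(camera_model("scene"),np.load("pics/scene0.npy")).reshape(-1,3)
for nm,A in(("top",P),("scene",Q)):
    a=A[(A[:,0]>.45)&(A[:,0]<.75)&(A[:,1]>.1)&(A[:,1]<.5)]
    for lo in np.arange(.06,.5,.04):
        b=a[(a[:,2]>lo)&(a[:,2]<lo+.04)]
        if len(b)>3: print(nm,lo.round(2),len(b),"min x",np.percentile(b[:,0],1).round(3),"y at minx",b[b[:,0].argmin(),1].round(3),"min y",np.percentile(b[:,1],1).round(3),"max y",np.percentile(b[:,1],99).round(3))
rows([.43,.06,.16],np.radians(174))
E
```

```text
top 0.06 181 min x 0.525 y at minx 0.105 min y 0.1 max y 0.116
top 0.18 57 min x 0.557 y at minx 0.193 min y 0.179 max y 0.206
top 0.22 45 min x 0.553 y at minx 0.187 min y 0.185 max y 0.259
top 0.26 173 min x 0.542 y at minx 0.213 min y 0.158 max y 0.267
top 0.3 439 min x 0.528 y at minx 0.238 min y 0.158 max y 0.285
top 0.34 170 min x 0.542 y at minx 0.206 min y 0.158 max y 0.217
top 0.38 4228 min x 0.543 y at minx 0.209 min y 0.161 max y 0.295
scene 0.06 31 min x 0.697 y at minx 0.266 min y 0.267 max y 0.272
scene 0.1 27 min x 0.701 y at minx 0.27 min y 0.27 max y 0.272
scene 0.14 20 min x 0.701 y at minx 0.27 min y 0.27 max y 0.272
scene 0.22 60 min x 0.565 y at minx 0.225 min y 0.24 max y 0.306
scene 0.26 406 min x 0.552 y at minx 0.221 min y 0.223 max y 0.306
scene 0.3 669 min x 0.533 y at minx 0.239 min y 0.224 max y 0.306
scene 0.34 302 min x 0.55 y at minx 0.221 min y 0.222 max y 0.306
scene 0.38 4884 min x 0.553 y at minx 0.215 min y 0.169 max y 0.302
[{"x": 0.0578, "y": 0.0067, "z": 0.0133, "wx": 0.001, "wy": 0, "wz": 0.0064, "fingers": 1}, {"x": 0.0579, "y": 0.0056, "z": 0.0133, "wx": 0.001, "wy": 0, "wz": 0.0064, "fingers": 1}, {"x": 0.058, "y": 0.0045, "z": 0.0134, "wx": 0.001, "wy": 0, "wz": 0.0064, "fingers": 1}]
```

{"op": "apply_moves", "data": {
  "series": [
    {"x": 0.06,"y": 0.012,"z": 0.008,"wx": 0.001,"wy": 0,"wz": 0.006,"fingers": 1},
    {"x": 0.06,"y": 0.012,"z": 0.01,"wx": 0.001,"wy": 0,"wz": 0.006,"fingers": 1},
    {"x": 0.06,"y": 0.012,"z": 0.01,"wx": 0,"wy": 0,"wz": 0.006,"fingers": 1},
    {"x": 0.015,"y": 0.045,"z": 0.01,"wx": 0,"wy": 0,"wz": 0.006,"fingers": 1},
    {"x": 0,"y": 0.06,"z": 0.01,"wx": 0,"wy": 0,"wz": 0.006,"fingers": 1}
  ]
}}

```text
clock: 18.4
tool_pos: [0.4181, 0.1548, 0.1483]
eef_rot: [0.077, 0.997, -0.002, -0.003]
contact_force: [0.9, -0.2, -0.1]
opening: 0.998
```

```bash
python3 - <<'E'
from h import *
s=st();print(s['q'].round(2))
rows([.412,.30,.12],np.radians(171.6))
E
```

```text
t 18.4 pos [0.4181 0.1548 0.1483] yaw 171.22 tilt [-0.0054 -0.0044] F [ 0.9 -0.2 -0.1] open 0.998
[-0.09  0.69 -0.59  2.16  0.78  0.53  1.71]
[{"x": 0.0117, "y": 0.0594, "z": 0.0116, "wx": -0.0006, "wy": -0.0005, "wz": -0.0007, "fingers": 1}, {"x": 0.0116, "y": 0.0595, "z": 0.0116, "wx": -0.0006, "wy": -0.0005, "wz": -0.0007, "fingers": 1}, {"x": 0.0115, "y": 0.0595, "z": 0.0117, "wx": -0.0006, "wy": -0.0005, "wz": -0.0007, "fingers": 1}]
```

{"op": "apply_moves", "data": {
  "series": [
    {"x": 0.013,"y": 0.06,"z": 0.01,"wx": -0.001,"wy": 0,"wz": 0,"fingers": 1},
    {"x": 0.011,"y": 0.06,"z": 0.01,"wx": 0,"wy": 0,"wz": 0,"fingers": 1},
    {"x": 0.01,"y": 0.06,"z": 0.01,"wx": 0,"wy": 0,"wz": 0,"fingers": 1},
    {"x": -0.012,"y": 0.03,"z": 0.01,"wx": 0,"wy": 0,"wz": 0,"fingers": 1},
    {"x": 0,"y": 0,"z": 0,"wx": 0,"wy": 0,"wz": 0,"fingers": 1}
  ]
}}

```text
clock: 19.02
tool_pos: [0.424, 0.329, 0.1087]
eef_rot: [0.075, 0.997, -0.004, -0.005]
contact_force: [-0.1, -0.5, 0.7]
opening: 1.001
```

```bash
python3 - <<'E'
from h import *
s=st();print(s['q'].round(2))
rows([.4279,.3362,.04],np.radians(171.6))
E
```

```text
t 19.02 pos [0.424  0.329  0.1087] yaw 171.41 tilt [-0.0104 -0.007 ] F [-0.1 -0.5  0.7] open 1.001
[-0.41  0.83 -0.57  1.92  0.74  0.63  1.53]
[{"x": -0.0021, "y": 0.0052, "z": 0.0428, "wx": -0.0013, "wy": -0.0015, "wz": -0.0005, "fingers": 1}, {"x": -0.002, "y": 0.005, "z": 0.0429, "wx": -0.0013, "wy": -0.0015, "wz": -0.0005, "fingers": 1}]
```

{"op": "apply_moves", "data": {
  "series": [
    {"x": -0.002,"y": 0.006,"z": 0.04,"wx": -0.001,"wy": -0.001,"wz": 0,"fingers": 1},
    {"x": -0.003,"y": 0.006,"z": 0.045,"wx": -0.001,"wy": -0.001,"wz": 0,"fingers": 1},
    {"x": 0,"y": 0,"z": 0.03,"wx": 0,"wy": 0,"wz": 0,"fingers": 1},
    {"x": 0,"y": 0,"z": 0.008,"wx": 0,"wy": 0,"wz": 0,"fingers": 1},
    {"x": 0,"y": 0,"z": 0,"wx": 0,"wy": 0,"wz": 0,"fingers": 1}
  ]
}}

```text
clock: 19.65
tool_pos: [0.4276, 0.3292, 0.0064]
eef_rot: [0.077, 0.997, -0.005, -0.003]
contact_force: [0.0, -0.2, -0.7]
opening: 1.004
```

```bash
python3 - <<'E'
from h import *
s=st();print(s['q'].round(2))
rows([.4279,.3362,.003],np.radians(171.6))
E
```

```text
t 19.65 pos [0.4276 0.3292 0.0064] yaw 171.2 tilt [-0.0062 -0.0105] F [ 0.  -0.2 -0.7] open 1.004
[-0.51  0.99 -0.39  1.94  0.91  0.42  1.38]
[{"x": 0.001, "y": 0.0087, "z": 0.0041, "wx": -0.0036, "wy": -0.0015, "wz": -0.0022, "fingers": 1}]
```

{"op": "apply_moves", "data": {
  "force": 30,
  "series": [
    {"x": 0.001,"y": 0.009,"z": 0.004,"wx": -0.003,"wy": -0.002,"wz": -0.001,"fingers": 1},
    {"x": 0,"y": 0.002,"z": 0.001,"wx": 0,"wy": 0,"wz": 0,"fingers": 1},
    {"x": 0,"y": 0,"z": 0,"wx": 0,"wy": 0,"wz": 0,"fingers": -1},
    {"x": 0,"y": 0,"z": 0,"wx": 0,"wy": 0,"wz": 0,"fingers": -1},
    {"x": 0,"y": 0,"z": 0,"wx": 0,"wy": 0,"wz": 0,"fingers": -1},
    {"x": 0,"y": 0,"z": 0,"wx": 0,"wy": 0,"wz": 0,"fingers": -1},
    {"x": 0,"y": 0,"z": 0,"wx": 0,"wy": 0,"wz": 0,"fingers": -1}
  ]
}}

```text
clock: 20.52
tool_pos: [0.4293, 0.3393, 0.0047]
eef_rot: [0.075, 0.997, 0.001, 0.002]
contact_force: [0.4, 0.8, 0.6]
opening: 0.625
```

```bash
python3 - <<'E'
from h import *
s=st();print(s['q'].round(2))
E
```

```text
t 20.52 pos [0.4293 0.3393 0.0047] yaw 171.35 tilt [0.0045 0.0015] F [0.4 0.8 0.6] open 0.625
[-0.53  0.99 -0.38  1.93  0.92  0.41  1.36]
```

{"op": "apply_moves", "data": {
  "series": [
    {"x": 0,"y": 0,"z": -0.04,"wx": 0,"wy": 0,"wz": 0,"fingers": -1},
    {"x": 0,"y": 0,"z": -0.06,"wx": 0,"wy": 0,"wz": 0,"fingers": -1},
    {"x": 0.01,"y": 0,"z": -0.06,"wx": 0,"wy": 0,"wz": 0,"fingers": -1},
    {"x": 0.005,"y": -0.06,"z": -0.015,"wx": 0,"wy": 0,"wz": -0.004,"fingers": -1},
    {"x": -0.007,"y": -0.065,"z": 0,"wx": 0,"wy": 0,"wz": -0.004,"fingers": -1},
    {"x": -0.007,"y": -0.065,"z": 0,"wx": 0,"wy": 0,"wz": -0.004,"fingers": -1},
    {"x": -0.007,"y": -0.06,"z": 0,"wx": 0,"wy": 0,"wz": -0.004,"fingers": -1}
  ]
}}

```text
clock: 21.4
tool_pos: [0.4068, 0.1393, 0.148]
eef_rot: [0.047, 0.999, 0.002, 0.003]
contact_force: [0.5, -0.9, -1.7]
opening: 0.628
```

```bash
python3 - <<'E'
from h import *
s=nst((0,-.003));print(s['q'].round(2))
rows([.5586,.0548,.165],np.radians(177.3),f=-1,n=4)
E
```

```text
t 21.4 pos [0.4068 0.1393 0.148 ] yaw 174.66 tilt [0.0057 0.0039] F [ 0.5 -0.9 -1.7] open 0.628
nest mm -164.0 82.48
[-0.07  0.67 -0.59  2.22  0.84  0.48  1.73]
[{"x": -0.0497, "y": -0.0219, "z": -0.0051, "wx": 0, "wy": 0.0004, "wz": -0.0037, "fingers": -1}, {"x": -0.0494, "y": -0.0224, "z": -0.0052, "wx": 0, "wy": 0.0004, "wz": -0.0037, "fingers": -1}, {"x": -0.0492, "y": -0.023, "z": -0.0052, "wx": 0, "wy": 0.0004, "wz": -0.0037, "fingers": -1}, {"x": -0.0489, "y": -0.0236, "z": -0.0053, "wx": 0, "wy": 0.0004, "wz": -0.0037, "fingers": -1}]
```

{"op": "apply_moves", "data": {
  "series": [
    {"x": -0.05,"y": -0.018,"z": -0.007,"wx": 0,"wy": 0,"wz": -0.003,"fingers": -1},
    {"x": -0.05,"y": -0.02,"z": -0.006,"wx": 0,"wy": 0,"wz": -0.003,"fingers": -1},
    {"x": -0.049,"y": -0.02,"z": -0.005,"wx": 0,"wy": 0,"wz": -0.003,"fingers": -1},
    {"x": -0.038,"y": -0.014,"z": -0.005,"wx": 0,"wy": 0,"wz": -0.002,"fingers": -1},
    {"x": 0,"y": 0,"z": 0,"wx": 0,"wy": 0,"wz": 0,"fingers": -1}
  ]
}}

```text
clock: 22.02
tool_pos: [0.5522, 0.059, 0.1658]
eef_rot: [0.032, 0.999, -0.002, -0.0]
contact_force: [-0.8, 0.1, -1.3]
opening: 0.629
```

```bash
python3 - <<'E'
from h import *
s=nst((0,-.003));print(s['q'].round(2))
rows([.5586,.0548,.1],np.radians(177.3),f=-1,n=2)
E
```

```text
t 22.02 pos [0.5522 0.059  0.1658] yaw 176.34 tilt [-0.0009 -0.0032] F [-0.8  0.1 -1.3] open 0.629
nest mm -14.64 9.86
[ 0.22  0.79 -0.71  1.83  0.71  0.8   2.21]
[{"x": -0.0042, "y": -0.0022, "z": 0.0411, "wx": -0.0005, "wy": 0, "wz": -0.0027, "fingers": -1}, {"x": -0.0042, "y": -0.0023, "z": 0.0411, "wx": -0.0005, "wy": 0, "wz": -0.0027, "fingers": -1}]
```

{"op": "apply_moves", "data": {
  "series": [
    {"x": -0.004,"y": -0.002,"z": 0.03,"wx": 0,"wy": 0,"wz": -0.003,"fingers": -1},
    {"x": -0.004,"y": -0.002,"z": 0.03,"wx": 0,"wy": 0,"wz": -0.003,"fingers": -1},
    {"x": 0,"y": 0,"z": 0.018,"wx": 0,"wy": 0,"wz": 0,"fingers": -1},
    {"x": 0,"y": 0,"z": 0,"wx": 0,"wy": 0,"wz": 0,"fingers": -1}
  ]
}}

```text
clock: 22.52
tool_pos: [0.5545, 0.0566, 0.1014]
eef_rot: [0.021, 1.0, -0.002, -0.002]
contact_force: [0.9, 0.5, -0.7]
opening: 0.625
```

```bash
python3 - <<'E'
from h import *
s=nst((0,-.003))
E
```

```text
t 22.52 pos [0.5545 0.0566 0.1014] yaw 177.6 tilt [-0.005  -0.0032] F [ 0.9  0.5 -0.7] open 0.625
nest mm -12.19 7.6
```

{"op": "apply_moves", "data": {
  "series": [
    {"x": -0.004,"y": -0.003,"z": 0.004,"wx": -0.001,"wy": -0.002,"wz": 0.001,"fingers": -1},
    {"x": -0.006,"y": -0.004,"z": 0,"wx": 0,"wy": 0,"wz": 0.001,"fingers": -1},
    {"x": -0.004,"y": -0.002,"z": 0,"wx": 0,"wy": 0,"wz": 0,"fingers": -1},
    {"x": -0.003,"y": -0.002,"z": 0,"wx": 0,"wy": 0,"wz": 0,"fingers": -1}
  ]
}}

```text
clock: 23.02
tool_pos: [0.5663, 0.0494, 0.0997]
eef_rot: [0.024, 1.0, 0.001, -0.0]
contact_force: [-8.5, 6.6, -0.7]
opening: 0.622
```

```bash
python3 - <<'E'
from h import *
s=nst((0,-.003))
E
```

```text
t 23.02 pos [0.5663 0.0494 0.0997] yaw 177.29 tilt [-0.0005  0.003 ] F [-8.5  6.6 -0.7] open 0.622
nest mm -0.1 1.03
```

Both pins are touched. Now I'll lower the last 3 mm while pressing lightly, then release.

{"op": "apply_moves", "data": {
  "series": [
    {"x": -0.001,"y": -0.003,"z": 0.003,"wx": 0,"wy": 0,"wz": 0,"fingers": -1},
    {"x": -0.001,"y": -0.003,"z": 0.003,"wx": 0,"wy": 0,"wz": 0,"fingers": -1},
    {"x": -0.001,"y": -0.002,"z": 0.001,"wx": 0,"wy": 0,"wz": 0,"fingers": -1},
    {"x": 0,"y": -0.003,"z": -0.001,"wx": -0.001,"wy": 0,"wz": 0,"fingers": -1},
    {"x": 0,"y": -0.002,"z": 0,"wx": 0,"wy": 0,"wz": 0,"fingers": -1}
  ]
}}

```text
clock: 23.65
tool_pos: [0.5658, 0.0488, 0.0984]
eef_rot: [0.021, 1.0, 0.01, -0.001]
contact_force: [-1.9, 3.4, -2.2]
opening: 0.627
```

{"op": "apply_moves", "data": {
  "series": [
    {"x": 0,"y": 0,"z": 0,"wx": 0.001,"wy": 0,"wz": 0,"fingers": 0.6},
    {"x": 0,"y": 0,"z": 0,"wx": 0,"wy": 0,"wz": 0,"fingers": 0.6},
    {"x": 0,"y": 0,"z": -0.03,"wx": 0.001,"wy": -0.001,"wz": 0,"fingers": 0.6},
    {"x": 0,"y": 0,"z": -0.05,"wx": 0,"wy": 0,"wz": 0,"fingers": 0.6},
    {"x": 0,"y": 0,"z": -0.05,"wx": 0,"wy": 0,"wz": 0,"fingers": 1},
    {"x": 0,"y": 0,"z": 0,"wx": 0,"wy": 0,"wz": 0,"fingers": 1}
  ]
}}

```text
clock: 24.4
tool_pos: [0.5686, 0.0419, 0.2056]
eef_rot: [0.023, 1.0, 0.003, 0.003]
contact_force: [0.4, 0.8, -0.3]
opening: 0.991
```

```bash
python3 - <<'E'
from h import *
s=nst();print(s['q'].round(2))
cam=camera_model("wrist"); p,d=snapshot("wrist"); cv2.imwrite("pics/w5.png",p[:,:,::-1]); P=cloud(cam,d)
m=((P[...,2]>.096)&(P[...,2]<.112)).astype(np.uint8); m[:,:200]=0;m[:,450:]=0;m[300:]=0
m=cv2.morphologyEx(m,cv2.MORPH_OPEN,np.ones((9,9)))
c=max(cv2.findContours(m,0,1)[0],key=cv2.contourArea)[:,0]; w=ray("wrist",c,.102,cam)[:,:2]
print(cv2.minAreaRect((w*1000).astype(np.float32)),np.median(P[...,2][m>0]))
E
```

```text
t 24.4 pos [0.5686 0.0419 0.2056] yaw 177.32 tilt [0.0052 0.0062] F [ 0.4  0.8 -0.3] open 0.991
nest mm 2.42 -1.68
[ 0.28  0.75 -0.77  1.76  0.65  0.9   2.32]
((564.73046875, 44.16450881958008), (108.9507827758789, 55.57866287231445), 87.19116973876953) 0.10114863396819954
```

View pics/w5.png

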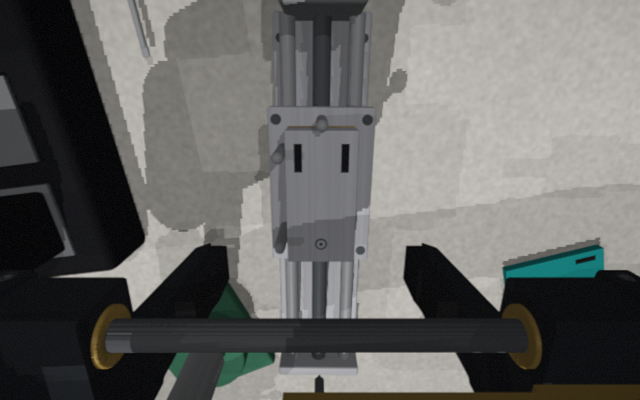

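The stack is square. The slots are at (298,158) and (345,158) on the −y end, the ring is at (321,243), and the bit is near (319,382) on the centre line. Next is the weight.

```bash
python3 - <<'E'
from h import *
rows([.436,-.230,.13],np.radians(140),f=0.4,n=7)
E
```

```text
[{"x": 0.0212, "y": -0.0495, "z": 0.0129, "wx": 0, "wy": 0, "wz": 0.0296, "fingers": 0.4}, {"x": 0.0165, "y": -0.0513, "z": 0.0129, "wx": 0, "wy": 0, "wz": 0.0296, "fingers": 0.4}, {"x": 0.0117, "y": -0.0526, "z": 0.013, "wx": 0, "wy": 0, "wz": 0.0296, "fingers": 0.4}, {"x": 0.0068, "y": -0.0534, "z": 0.013, "wx": 0, "wy": 0, "wz": 0.0296, "fingers": 0.4}, {"x": 0.0018, "y": -0.0538, "z": 0.0131, "wx": 0, "wy": 0, "wz": 0.0296, "fingers": 0.4}, {"x": -0.0032, "y": -0.0537, "z": 0.0131, "wx": 0, "wy": 0, "wz": 0.0296, "fingers": 0.4}, {"x": -0.0082, "y": -0.0532, "z": 0.0132, "wx": 0, "wy": 0, "wz": 0.0296, "fingers": 0.4}]
```

{"op": "apply_moves", "data": {
  "series": [
    {"x": 0.021,"y": -0.05,"z": 0.006,"wx": 0,"wy": 0,"wz": 0.03,"fingers": 0.4},
    {"x": 0.017,"y": -0.051,"z": 0.007,"wx": 0,"wy": 0,"wz": 0.03,"fingers": 0.4},
    {"x": 0.012,"y": -0.053,"z": 0.01,"wx": 0,"wy": 0,"wz": 0.03,"fingers": 0.4},
    {"x": 0.007,"y": -0.053,"z": 0.015,"wx": 0,"wy": 0,"wz": 0.03,"fingers": 0.4},
    {"x": 0.002,"y": -0.053,"z": 0.017,"wx": 0,"wy": 0,"wz": 0.03,"fingers": 0.4},
    {"x": -0.003,"y": -0.053,"z": 0.018,"wx": 0,"wy": 0,"wz": 0.03,"fingers": 0.4},
    {"x": -0.007,"y": -0.042,"z": 0.018,"wx": 0,"wy": 0,"wz": 0.025,"fingers": 0.4},
    {"x": 0,"y": 0,"z": 0,"wx": 0,"wy": 0,"wz": 0,"fingers": 0.4}
  ]
}}

```text
clock: 25.45
tool_pos: [0.4265, -0.2306, 0.1194]
eef_rot: [0.35, 0.937, -0.001, -0.006]
contact_force: [0.2, 1.0, 0.5]
opening: 0.701
```

```bash
python3 - <<'E'
from h import *
s=st();print(s['q'].round(2))
cam=camera_model("wrist"); p,d=snapshot("wrist"); cv2.imwrite("pics/w6.png",p[:,:,::-1]); P=cloud(cam,d)
m=((P[...,2]>.035)&(P[...,2]<.058)&(np.hypot(P[...,0]-.436,P[...,1]+.23)<.035))
w=P[m]; print(m.sum(),np.median(w,0).round(4)); t=w[w[:,2]>.048]; print(t[:,:2].min(0),t[:,:2].max(0))
pt,_=snapshot("top"); cv2.imwrite("pics/top1.png",pt[:,:,::-1])
rows([.436,-.230,.03],np.radians(140),f=.4)
E
```

```text
t 25.45 pos [ 0.4265 -0.2306  0.1194] yaw 139.0 tilt [-0.0126  0.0034] F [0.2 1.  0.5] open 0.701
[ 0.7   0.76 -0.49  2.07  0.73  0.51  2.09]
1164 [ 0.4326 -0.2333  0.0507]
[ 0.42153991 -0.24423527] [ 0.44712613 -0.21860212]
[{"x": -0.0045, "y": 0.0014, "z": 0.0567, "wx": 0, "wy": -0.0015, "wz": -0.0018, "fingers": 0.4}, {"x": -0.0043, "y": 0.0013, "z": 0.0567, "wx": 0, "wy": -0.0015, "wz": -0.0018, "fingers": 0.4}]
```

{"op": "apply_moves", "data": {
  "series": [
    {"x": -0.004,"y": 0.003,"z": 0.04,"wx": 0,"wy": -0.002,"wz": -0.002,"fingers": 0.4},
    {"x": -0.004,"y": 0.003,"z": 0.042,"wx": 0,"wy": -0.001,"wz": 0,"fingers": 0.4},
    {"x": 0,"y": 0,"z": 0.02,"wx": 0,"wy": 0,"wz": 0,"fingers": 0.4},
    {"x": 0,"y": 0,"z": 0,"wx": 0,"wy": 0,"wz": 0,"fingers": 0.4}
  ]
}}

```text
clock: 26.05
tool_pos: [0.4444, -0.2209, 0.0384]
eef_rot: [0.338, 0.941, 0.003, 0.003]
contact_force: [-0.5, 0.3, 1.0]
opening: 0.7
```

```bash
python3 - <<'E'
from h import *
s=st();print(s['q'].round(2))
rows([.4343,-.2314,.03],np.radians(140),f=.4)
E
```

```text
t 26.05 pos [ 0.4444 -0.2209  0.0384] yaw 140.48 tilt [0.0085 0.003 ] F [-0.5  0.3  1. ] open 0.7
[ 0.55  0.89 -0.3   2.08  0.91  0.29  1.93]
[{"x": 0.0014, "y": -0.0182, "z": 0.0103, "wx": 0.0025, "wy": 0.0015, "wz": 0.0027, "fingers": 0.4}]
```

View pics/top1.png

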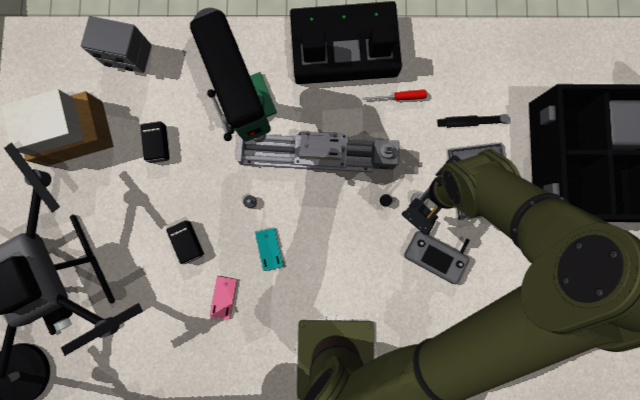

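The top view shows no third plate, and the jar (250,201), motor (386,200), controller (436,258) and the pink and turquoise plates are undisturbed. Now I'll centre on the knob and grip it.

{"op": "apply_moves", "data": {
  "series": [
    {"x": 0.001,"y": -0.016,"z": 0,"wx": 0.002,"wy": 0.001,"wz": 0.002,"fingers": 0.4},
    {"x": 0,"y": -0.003,"z": 0.006,"wx": 0,"wy": 0,"wz": 0,"fingers": 0.4},
    {"x": 0,"y": 0,"z": 0.003,"wx": 0,"wy": 0,"wz": 0,"fingers": 0.4},
    {"x": 0,"y": 0,"z": 0,"wx": 0,"wy": 0,"wz": 0,"fingers": 0.4}
  ]
}}

```text
clock: 26.55
tool_pos: [0.4352, -0.2324, 0.0328]
eef_rot: [0.341, 0.94, 0.001, 0.003]
contact_force: [-0.0, -0.4, -0.2]
opening: 0.7
```

```bash
python3 - <<'E'
from h import *
s=st();print(s['q'].round(2))
rows([.4343,-.2314,.03],np.radians(140),f=.4)
E
```

```text
t 26.55 pos [ 0.4352 -0.2324  0.0328] yaw 140.18 tilt [ 0.0056 -0.0004] F [-0.  -0.4 -0.2] open 0.7
[ 0.56  0.9  -0.27  2.09  0.93  0.26  1.93]
[{"x": 0.0017, "y": 0, "z": 0.0034, "wx": 0.0011, "wy": 0.0014, "wz": 0.001, "fingers": 0.4}]
```

{"op": "apply_moves", "data": {
  "force": 40,
  "series": [
    {"x": 0.001,"y": 0,"z": 0.002,"wx": 0.001,"wy": 0.001,"wz": 0,"fingers": -1},
    {"x": 0,"y": 0,"z": 0,"wx": 0,"wy": 0,"wz": 0,"fingers": -1},
    {"x": 0,"y": 0,"z": 0,"wx": 0,"wy": 0,"wz": 0,"fingers": -1},
    {"x": 0,"y": 0,"z": 0,"wx": 0,"wy": 0,"wz": 0,"fingers": -1},
    {"x": 0,"y": 0,"z": 0,"wx": 0,"wy": 0,"wz": 0,"fingers": -1},
    {"x": 0,"y": 0,"z": -0.03,"wx": 0,"wy": 0,"wz": 0,"fingers": -1},
    {"x": 0,"y": 0,"z": -0.06,"wx": 0,"wy": 0,"wz": 0,"fingers": -1},
    {"x": 0,"y": 0,"z": -0.06,"wx": 0,"wy": 0,"wz": 0,"fingers": -1}
  ]
}}

```text
clock: 27.55
tool_pos: [0.4317, -0.2305, 0.1504]
eef_rot: [0.34, 0.941, -0.0, -0.005]
contact_force: [0.8, -0.9, -3.8]
opening: 0.281
```

```bash
python3 - <<'E'
from h import *
s=st();print(s['q'].round(2))
rows([.5625,.0148,.18],np.radians(150),f=-1)
print(R.from_quat(s['eef_rot']).as_matrix()[:,2])
E
```

```text
t 27.55 pos [ 0.4317 -0.2305  0.1504] yaw 140.28 tilt [-0.0088  0.0028] F [ 0.8 -0.9 -3.8] open 0.281
[ 0.75  0.72 -0.57  2.03  0.68  0.6   2.15]
[{"x": 0.0118, "y": 0.0567, "z": -0.0063, "wx": 0, "wy": -0.0005, "wz": -0.009, "fingers": -1}, {"x": 0.0101, "y": 0.057, "z": -0.0063, "wx": 0, "wy": -0.0005, "wz": -0.009, "fingers": -1}, {"x": 0.0085, "y": 0.0573, "z": -0.0063, "wx": 0, "wy": -0.0005, "wz": -0.009, "fingers": -1}, {"x": 0.0069, "y": 0.0575, "z": -0.0062, "wx": 0, "wy": -0.0005, "wz": -0.009, "fingers": -1}, {"x": 0.0052, "y": 0.0577, "z": -0.0062, "wx": 0, "wy": -0.0005, "wz": -0.009, "fingers": -1}, {"x": 0.0036, "y": 0.0578, "z": -0.0062, "wx": 0, "wy": -0.0005, "wz": -0.009, "fingers": -1}]
[-0.00882872  0.00280506 -0.99995709]
```

{"op": "apply_moves", "data": {
  "series": [
    {"x": 0.0118,"y": 0.056,"z": -0.014,"wx": 0,"wy": 0,"wz": -0.009,"fingers": -1},
    {"x": 0.01,"y": 0.057,"z": -0.012,"wx": 0,"wy": 0,"wz": -0.009,"fingers": -1},
    {"x": 0.0085,"y": 0.057,"z": -0.007,"wx": 0,"wy": 0,"wz": -0.009,"fingers": -1},
    {"x": 0.007,"y": 0.057,"z": -0.006,"wx": 0,"wy": 0,"wz": -0.009,"fingers": -1},
    {"x": 0.005,"y": 0.057,"z": -0.004,"wx": 0,"wy": 0,"wz": -0.009,"fingers": -1},
    {"x": 0.0036,"y": 0.045,"z": -0.002,"wx": 0,"wy": 0,"wz": -0.009,"fingers": -1},
    {"x": 0,"y": 0,"z": 0,"wx": 0,"wy": 0,"wz": 0,"fingers": -1},
    {"x": 0,"y": 0,"z": 0,"wx": 0,"wy": 0,"wz": 0,"fingers": -1}
  ]
}}

```text
clock: 28.55
tool_pos: [0.5566, 0.0059, 0.1857]
eef_rot: [0.261, 0.965, -0.003, -0.007]
contact_force: [0.3, -0.3, -3.6]
opening: 0.287
```

```bash
python3 - <<'E'
from h import *
s=st();print(s['q'].round(2))
rows([.563,.0143,.14],np.radians(150),f=-1)
E
```

```text
t 28.55 pos [0.5566 0.0059 0.1857] yaw 149.79 tilt [-0.0141 -0.0014] F [ 0.3 -0.3 -3.6] open 0.287
[ 0.28  0.74 -0.64  1.8   0.59  0.81  1.95]
[{"x": -0.0023, "y": 0.0136, "z": 0.0569, "wx": -0.0027, "wy": -0.0037, "wz": -0.0011, "fingers": -1}]
```

{"op": "apply_moves", "data": {
  "series": [
    {"x": -0.002,"y": 0.0135,"z": 0.01,"wx": -0.003,"wy": -0.004,"wz": -0.001,"fingers": -1},
    {"x": 0,"y": 0,"z": 0.025,"wx": 0,"wy": 0,"wz": 0,"fingers": -1},
    {"x": 0,"y": 0,"z": 0.02,"wx": 0,"wy": 0,"wz": 0,"fingers": -1},
    {"x": 0,"y": 0,"z": 0,"wx": 0,"wy": 0,"wz": 0,"fingers": -1}
  ]
}}

```text
clock: 29.05
tool_pos: [0.5627, 0.0123, 0.1385]
eef_rot: [0.261, 0.965, 0.0, 0.001]
contact_force: [-0.1, 1.4, -4.0]
opening: 0.281
```

```bash
python3 - <<'E'
from h import *
s=st()
rows([.563,.0143,.1345],np.radians(150),f=-1)
E
```

```text
t 29.05 pos [0.5627 0.0123 0.1385] yaw 149.74 tilt [0.0014 0.0001] F [-0.1  1.4 -4. ] open 0.281
[{"x": 0.0009, "y": 0.0023, "z": 0.005, "wx": 0, "wy": 0, "wz": -0.0015, "fingers": -1}]
```

{"op": "apply_moves", "data": {
  "series": [
    {"x": 0.001,"y": 0.002,"z": 0.004,"wx": 0,"wy": 0,"wz": 0,"fingers": -1},
    {"x": 0,"y": 0,"z": 0.002,"wx": 0,"wy": 0,"wz": 0,"fingers": -1},
    {"x": 0,"y": 0,"z": 0,"wx": 0,"wy": 0,"wz": 0,"fingers": -1}
  ]
}}

```text
clock: 29.42
tool_pos: [0.5634, 0.0136, 0.1341]
eef_rot: [0.261, 0.965, 0.0, 0.001]
contact_force: [-0.6, 0.4, -3.1]
opening: 0.281
```

{"op": "apply_moves", "data": {
  "series": [
    {"x": 0,"y": 0,"z": 0.002,"wx": 0,"wy": 0,"wz": 0,"fingers": -1},
    {"x": 0,"y": 0,"z": 0.001,"wx": 0,"wy": 0,"wz": 0,"fingers": -1}
  ]
}}

```text
clock: 29.68
tool_pos: [0.5638, 0.0136, 0.1333]
eef_rot: [0.262, 0.965, -0.0, 0.002]
contact_force: [-2.5, -1.4, 5.1]
opening: 0.283
```

{"op": "apply_moves", "data": {
  "series": [
    {"x": 0,"y": 0,"z": 0,"wx": 0,"wy": 0,"wz": 0,"fingers": 0.1},
    {"x": 0,"y": 0,"z": 0,"wx": 0,"wy": 0,"wz": 0,"fingers": 0.1},
    {"x": 0,"y": 0,"z": -0.02,"wx": 0,"wy": 0,"wz": 0,"fingers": 0.1},
    {"x": 0,"y": 0,"z": -0.05,"wx": 0,"wy": 0,"wz": 0,"fingers": 0.1},
    {"x": 0,"y": 0,"z": -0.05,"wx": 0,"wy": 0,"wz": 0,"fingers": 0.1},
    {"x": 0,"y": 0,"z": 0,"wx": 0,"wy": 0,"wz": 0,"fingers": 0.1}
  ]
}}

```text
clock: 30.42
tool_pos: [0.5651, 0.0148, 0.2358]
eef_rot: [0.261, 0.965, 0.002, 0.004]
contact_force: [0.0, -0.6, 0.1]
opening: 0.55
```

```bash
cat >> h.py <<'E'
def rect(P,box,lo,hi):
    m=np.zeros((400,640),np.uint8); z=P[...,2]; x0,x1,y0,y1=box
    m[(z>lo)&(z<hi)&(P[...,0]>x0)&(P[...,0]<x1)&(P[...,1]>y0)&(P[...,1]<y1)]=1
    m=cv2.morphologyEx(m,cv2.MORPH_OPEN,np.ones((3,3)))
    cs=cv2.findContours(m,0,1)[0]
    if not cs: return None
    c=max(cs,key=cv2.contourArea)[:,0]; w=P[c[:,1],c[:,0],:2]*1000
    r=cv2.minAreaRect(w.astype(np.float32)); return np.round(r[0],1),np.round(r[1],1),round(r[2],1),"n",int(m.sum()),"z",np.median(z[m>0]).round(4)
E
python3 - <<'E'
from h import *
s=st();print(s['q'].round(2))
cam=camera_model("wrist"); p,d=snapshot("wrist"); cv2.imwrite("pics/w7.png",p[:,:,::-1]); P=cloud(cam,d)
print("sh",rect(P,(.53,.59,-.16,-.1),.108,.135))
print("knob",rect(P,(.53,.6,-.02,.05),.14,.16))
ct=camera_model("top"); p,d=snapshot("top"); P=cloud(ct,d)
print("hub",rect(P,(.40,.56,-.48,-.34),.03,.056)); print("handle",rect(P,(.40,.60,-.48,-.34),.065,.09)); print("tray",rect(P,(.35,.62,-.52,-.28),.012,.025))
print("sh",rect(P,(.53,.59,-.16,-.1),.108,.135))
rows([.447,-.400,.17],np.radians(92),f=.4)
E
```

```text
t 30.43 pos [0.5651 0.0148 0.2358] yaw 149.71 tilt [0.0093 0.0008] F [ 0.  -0.6  0.1] open 0.55
[ 0.29  0.68 -0.68  1.75  0.54  0.9   1.99]
sh (array([ 555.4, -129.5]), array([16.3, 16.2]), 86.6, 'n', 685, 'z', np.float64(0.118))
knob (array([562.8,  13.7]), array([25.1, 24.9]), 81.6, 'n', 1010, 'z', np.float64(0.1527))
hub None
handle (array([ 520. , -414.5]), array([14.8, 12.9]), 85.2, 'n', 27, 'z', np.float64(0.0774))
tray None
sh None
[{"x": -0.0169, "y": -0.065, "z": 0.0098, "wx": 0, "wy": 0, "wz": 0.0401, "fingers": 0.4}, {"x": -0.0249, "y": -0.0624, "z": 0.0098, "wx": 0, "wy": 0, "wz": 0.0401, "fingers": 0.4}, {"x": -0.0326, "y": -0.0587, "z": 0.0098, "wx": 0, "wy": 0, "wz": 0.0401, "fingers": 0.4}, {"x": -0.0397, "y": -0.0542, "z": 0.0098, "wx": 0, "wy": 0, "wz": 0.0401, "fingers": 0.4}, {"x": -0.0462, "y": -0.0488, "z": 0.0098, "wx": 0, "wy": 0, "wz": 0.0401, "fingers": 0.4}, {"x": -0.0519, "y": -0.0426, "z": 0.0098, "wx": 0, "wy": 0, "wz": 0.0401, "fingers": 0.4}, {"x": -0.0569, "y": -0.0357, "z": 0.0098, "wx": 0, "wy": 0, "wz": 0.0401, "fingers": 0.4}, {"x": -0.0609, "y": -0.0283, "z": 0.0098, "wx": 0, "wy": 0, "wz": 0.0401, "fingers": 0.4}]
```

View pics/w7.png

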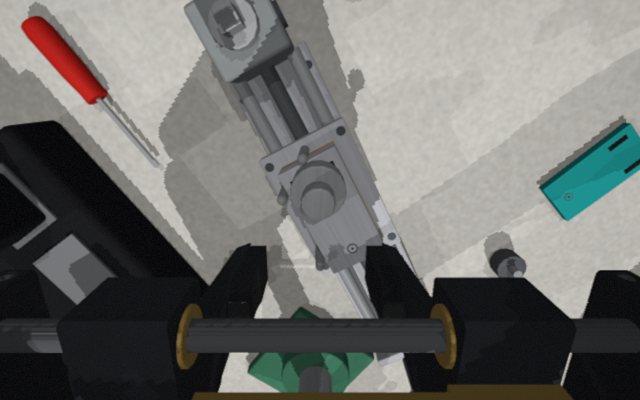

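The weight stands on the slotted end at (320,195). The shaft is at (238,22), its square aligned with the table. Now to the crank.

{"op": "apply_moves", "data": {
  "series": [
    {"x": -0.017,"y": -0.065,"z": 0.007,"wx": 0,"wy": 0,"wz": 0.04,"fingers": 0.4},
    {"x": -0.025,"y": -0.062,"z": 0.008,"wx": 0,"wy": 0,"wz": 0.04,"fingers": 0.4},
    {"x": -0.033,"y": -0.058,"z": 0.01,"wx": 0,"wy": 0,"wz": 0.04,"fingers": 0.4},
    {"x": -0.04,"y": -0.054,"z": 0.01,"wx": 0,"wy": 0,"wz": 0.04,"fingers": 0.4},
    {"x": -0.046,"y": -0.049,"z": 0.01,"wx": 0,"wy": 0,"wz": 0.04,"fingers": 0.4},
    {"x": -0.052,"y": -0.043,"z": 0.01,"wx": 0,"wy": 0,"wz": 0.04,"fingers": 0.4},
    {"x": -0.056,"y": -0.036,"z": 0.01,"wx": 0,"wy": 0,"wz": 0.04,"fingers": 0.4},
    {"x": -0.045,"y": -0.02,"z": 0.007,"wx": 0,"wy": 0,"wz": 0.035,"fingers": 0.4}
  ]
}}

```text
clock: 31.52
tool_pos: [0.441, -0.3909, 0.1643]
eef_rot: [0.696, 0.718, 0.0, -0.006]
contact_force: [-0.6, 0.7, 0.1]
opening: 0.7
```

```bash
python3 - <<'E'
from h import *
s=st();print(s['q'].round(2))
cam=camera_model("wrist"); p,d=snapshot("wrist"); cv2.imwrite("pics/w8.png",p[:,:,::-1]); P=cloud(cam,d)
print("hub",rect(P,(.38,.56,-.50,-.34),.04,.058)); print("handle",rect(P,(.38,.62,-.50,-.32),.062,.09)); print("arm",rect(P,(.38,.62,-.50,-.32),.0105,.0165))
E
```

```text
t 31.52 pos [ 0.441  -0.3909  0.1643] yaw 91.7 tilt [-0.0084  0.0082] F [-0.6  0.7  0.1] open 0.7
[ 0.88  0.76 -0.41  1.73  0.41  0.75  1.87]
hub (array([ 445.8, -411.5]), array([33.9, 34.3]), 87.4, 'n', 1806, 'z', np.float64(0.0469))
handle (array([ 514.9, -414.8]), array([20.8, 20.7]), 41.1, 'n', 650, 'z', np.float64(0.0755))
arm (array([ 492.4, -413.7]), array([18. , 35.6]), 87.4, 'n', 930, 'z', np.float64(0.0132))
```

View pics/w8.png

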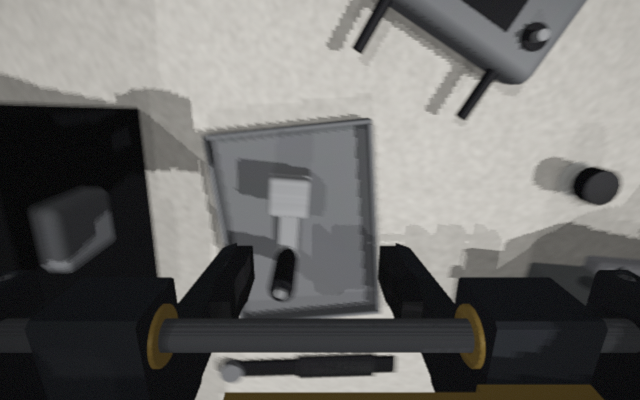

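The hub is at (290,196), the arm points down to the handle (284,272), and the crank lies squarely in the tray. I'm descending onto the hub.

```bash
python3 - <<'E'
from h import *
rows([.4458,-.4115,.06],np.radians(87.4),f=.4,n=3)
E
```

```text
[{"x": -0.0062, "y": 0.0037, "z": 0.0429, "wx": -0.0012, "wy": 0, "wz": 0.0068, "fingers": 0.4}, {"x": -0.006, "y": 0.0037, "z": 0.043, "wx": -0.0012, "wy": 0, "wz": 0.0068, "fingers": 0.4}, {"x": -0.0059, "y": 0.0037, "z": 0.043, "wx": -0.0012, "wy": 0, "wz": 0.0068, "fingers": 0.4}]
```

{"op": "apply_moves", "data": {
  "series": [
    {"x": -0.006,"y": 0.004,"z": 0.04,"wx": -0.001,"wy": 0,"wz": 0.007,"fingers": 0.4},
    {"x": -0.008,"y": 0.004,"z": 0.042,"wx": -0.001,"wy": 0,"wz": 0.007,"fingers": 0.4},
    {"x": -0.006,"y": 0.003,"z": 0.035,"wx": -0.001,"wy": 0,"wz": 0.007,"fingers": 0.4},
    {"x": 0,"y": 0,"z": 0,"wx": 0,"wy": 0,"wz": 0,"fingers": 0.4}
  ]
}}

```text
clock: 32.08
tool_pos: [0.4418, -0.4136, 0.0629]
eef_rot: [0.725, 0.689, -0.001, -0.006]
contact_force: [0.5, 0.3, 0.2]
opening: 0.701
```

```bash
python3 - <<'E'
from h import *
st(); rows([.4458,-.4115,.016],np.radians(87.4),f=.4)
E
```

```text
t 32.08 pos [ 0.4418 -0.4136  0.0629] yaw 87.06 tilt [-0.0086  0.0072] F [0.5 0.3 0.2] open 0.701
[{"x": 0.0024, "y": 0.0054, "z": 0.0585, "wx": -0.0028, "wy": -0.0022, "wz": -0.0019, "fingers": 0.4}]
```

{"op": "apply_moves", "data": {
  "force": 40,
  "series": [
    {"x": 0.002,"y": 0.005,"z": 0.025,"wx": -0.003,"wy": -0.002,"wz": -0.002,"fingers": 0.4},
    {"x": 0,"y": 0,"z": 0.025,"wx": 0,"wy": 0,"wz": 0,"fingers": 0.4},
    {"x": 0,"y": 0,"z": 0.005,"wx": 0,"wy": 0,"wz": 0,"fingers": 0.4},
    {"x": 0,"y": 0,"z": 0,"wx": 0,"wy": 0,"wz": 0,"fingers": -1},
    {"x": 0,"y": 0,"z": 0,"wx": 0,"wy": 0,"wz": 0,"fingers": -1},
    {"x": 0,"y": 0,"z": 0,"wx": 0,"wy": 0,"wz": 0,"fingers": -1},
    {"x": 0,"y": 0,"z": 0,"wx": 0,"wy": 0,"wz": 0,"fingers": -1},
    {"x": 0,"y": 0,"z": 0,"wx": 0,"wy": 0,"wz": 0,"fingers": -1}
  ]
}}

```text
clock: 33.08
tool_pos: [0.4471, -0.4119, 0.0206]
eef_rot: [0.722, 0.692, 0.001, 0.001]
contact_force: [0.0, -0.3, -2.9]
opening: 0.384
```

```bash
python3 - <<'E'
from h import *
s=st();print(s['q'].round(2))
E
```

```text
t 33.08 pos [ 0.4471 -0.4119  0.0206] yaw 87.55 tilt [ 0.0029 -0.0008] F [ 0.  -0.3 -2.9] open 0.384
[ 0.82  0.99 -0.27  1.74  0.5   0.48  1.74]
```

{"op": "apply_moves", "data": {
  "series": [
    {"x": 0,"y": 0,"z": -0.04,"wx": 0,"wy": 0,"wz": 0,"fingers": -1},
    {"x": 0,"y": 0,"z": -0.06,"wx": 0,"wy": 0,"wz": 0,"fingers": -1},
    {"x": 0,"y": 0,"z": -0.06,"wx": 0,"wy": 0,"wz": 0,"fingers": -1},
    {"x": 0,"y": 0,"z": -0.04,"wx": 0,"wy": 0,"wz": 0,"fingers": -1},
    {"x": 0,"y": 0,"z": 0,"wx": 0,"wy": 0,"wz": 0,"fingers": -1}
  ]
}}

```text
clock: 33.7
tool_pos: [0.4436, -0.4107, 0.1819]
eef_rot: [0.722, 0.692, -0.001, -0.003]
contact_force: [0.5, -1.3, -4.4]
opening: 0.383
```

```bash
python3 - <<'E'
from h import *
s=st();print(s['q'].round(2))
rows([.557,-.130,.18],np.radians(87.3),f=-1,n=6)
E
```

```text
t 33.7 pos [ 0.4436 -0.4107  0.1819] yaw 87.54 tilt [-0.0049  0.0034] F [ 0.5 -1.3 -4.4] open 0.383
[ 0.9   0.76 -0.4   1.67  0.39  0.8   1.85]
[{"x": 0.0594, "y": 0.0211, "z": 0.0005, "wx": 0, "wy": 0, "wz": 0, "fingers": -1}, {"x": 0.0595, "y": 0.0211, "z": 0.0005, "wx": 0, "wy": 0, "wz": 0, "fingers": -1}, {"x": 0.0595, "y": 0.021, "z": 0.0005, "wx": 0, "wy": 0, "wz": 0, "fingers": -1}, {"x": 0.0595, "y": 0.021, "z": 0.0004, "wx": 0, "wy": 0, "wz": 0, "fingers": -1}, {"x": 0.0595, "y": 0.0209, "z": 0.0004, "wx": 0, "wy": 0, "wz": 0, "fingers": -1}, {"x": 0.0595, "y": 0.0209, "z": 0.0004, "wx": 0, "wy": 0, "wz": 0, "fingers": -1}]
```

{"op": "apply_moves", "data": {
  "series": [
    {"x": 0.059,"y": 0.021,"z": 0,"wx": 0,"wy": 0,"wz": 0,"fingers": -1},
    {"x": 0.059,"y": 0.021,"z": 0,"wx": 0,"wy": 0,"wz": 0,"fingers": -1},
    {"x": 0.059,"y": 0.021,"z": 0,"wx": 0,"wy": 0,"wz": 0,"fingers": -1},
    {"x": 0.059,"y": 0.021,"z": 0,"wx": 0,"wy": 0,"wz": 0,"fingers": -1},
    {"x": 0.059,"y": 0.021,"z": 0,"wx": 0,"wy": 0,"wz": 0,"fingers": -1},
    {"x": 0.045,"y": 0.016,"z": 0,"wx": 0,"wy": 0,"wz": 0,"fingers": -1},
    {"x": 0,"y": 0,"z": 0,"wx": 0,"wy": 0,"wz": 0,"fingers": -1},
    {"x": 0,"y": 0,"z": 0,"wx": 0,"wy": 0,"wz": 0,"fingers": -1}
  ]
}}

```text
clock: 34.7
tool_pos: [0.5448, -0.1357, 0.1651]
eef_rot: [0.723, 0.69, -0.008, -0.014]
contact_force: [-0.7, 0.4, -5.0]
opening: 0.384
```

```bash
python3 - <<'E'
from h import *
s=st();print(s['q'].round(2))
rows([.557,-.130,.155],np.radians(87.3),f=-1,n=2)
cam=camera_model("wrist"); p,d=snapshot("wrist"); cv2.imwrite("pics/w9.png",p[:,:,::-1]); P=cloud(cam,d)
print("hub top",rect(P,(.50,.61,-.19,-.08),s["tool_pos"][2]+.015,s["tool_pos"][2]+.04))
E
```

```text
t 34.7 pos [ 0.5448 -0.1357  0.1651] yaw 87.32 tilt [-0.0314  0.0091] F [-0.7  0.4 -5. ] open 0.384
[ 0.37  0.73 -0.35  1.79  0.35  0.71  1.35]
[{"x": 0.0038, "y": 0.0076, "z": 0.0061, "wx": -0.0051, "wy": -0.0012, "wz": 0, "fingers": -1}, {"x": 0.0039, "y": 0.0075, "z": 0.0062, "wx": -0.0051, "wy": -0.0012, "wz": 0, "fingers": -1}]
hub top (array([ 542.2, -136.3]), array([66.7, 31.3]), 86.6, 'n', 8801, 'z', np.float64(0.1915))
```

View pics/w9.png

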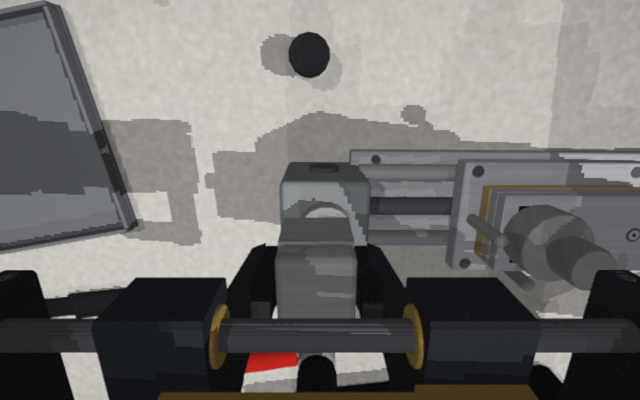

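The crank hub is in the jaws at (318,280) above the gearbox, with the collar visible at (325,212). The gripper is tilted slightly, so I'll straighten and centre it before lowering.

{"op": "apply_moves", "data": {
  "series": [
    {"x": 0.007,"y": 0.015,"z": -0.006,"wx": -0.01,"wy": -0.003,"wz": 0,"fingers": -1},
    {"x": 0,"y": 0,"z": 0,"wx": 0,"wy": 0,"wz": 0,"fingers": -1},
    {"x": 0,"y": 0,"z": 0,"wx": 0,"wy": 0,"wz": 0,"fingers": -1}
  ]
}}

```text
clock: 35.12
tool_pos: [0.557, -0.1329, 0.1693]
eef_rot: [0.725, 0.689, -0.001, 0.001]
contact_force: [-0.1, -0.4, -3.2]
opening: 0.379
```

```bash
python3 - <<'E'
from h import *
s=st()
rows([.557,-.130,.155],np.radians(87.3),f=-1,n=1)
E
```

```text
t 35.12 pos [ 0.557  -0.1329  0.1693] yaw 87.08 tilt [ 0.0007 -0.003 ] F [-0.1 -0.4 -3.2] open 0.379
[{"x": 0.0037, "y": 0, "z": 0.0178, "wx": 0, "wy": 0.0009, "wz": -0.0012, "fingers": -1}]
```

{"op": "apply_moves", "data": {
  "series": [
    {"x": 0.004,"y": 0,"z": 0.012,"wx": 0,"wy": 0.001,"wz": -0.001,"fingers": -1},
    {"x": 0,"y": 0,"z": 0.01,"wx": 0,"wy": 0,"wz": 0,"fingers": -1},
    {"x": 0,"y": 0,"z": 0,"wx": 0,"wy": 0,"wz": 0,"fingers": -1}
  ]
}}

```text
clock: 35.5
tool_pos: [0.5567, -0.1303, 0.1501]
eef_rot: [0.724, 0.69, 0.0, -0.0]
contact_force: [0.0, -0.1, -3.9]
opening: 0.383
```

```bash
python3 - <<'E'
from h import *
s=st()
rows([.557,-.130,.14],np.radians(87.3),f=-1,n=1)
E
```

```text
t 35.5 pos [ 0.5567 -0.1303  0.1501] yaw 87.21 tilt [0.     0.0001] F [ 0.  -0.1 -3.9] open 0.383
[{"x": 0, "y": 0.0004, "z": 0.0127, "wx": 0, "wy": 0, "wz": -0.0005, "fingers": -1}]
```

Now in small steps down over the pyramid.

{"op": "apply_moves", "data": {
  "series": [
    {"x": 0,"y": 0,"z": 0.007,"wx": 0,"wy": 0,"wz": 0,"fingers": -1},
    {"x": 0,"y": 0,"z": 0.006,"wx": 0,"wy": 0,"wz": 0,"fingers": -1},
    {"x": 0,"y": 0,"z": 0.005,"wx": 0,"wy": 0,"wz": 0,"fingers": -1}
  ]
}}

```text
clock: 35.88
tool_pos: [0.557, -0.1303, 0.1349]
eef_rot: [0.724, 0.69, 0.0, 0.0]
contact_force: [-0.2, 0.0, -3.8]
opening: 0.385
```

```bash
python3 -c "
from h import *
s=st();print(s['moment'].round(2))"
```

```text
t 35.88 pos [ 0.557  -0.1303  0.1349] yaw 87.2 tilt [0.0006 0.0001] F [-0.2  0.  -3.8] open 0.385
[0.04 0.09 0.02]
```

{"op": "apply_moves", "data": {
  "series": [
    {"x": 0,"y": 0,"z": 0.006,"wx": 0,"wy": 0,"wz": 0,"fingers": -1},
    {"x": 0,"y": 0,"z": 0.006,"wx": 0,"wy": 0,"wz": 0,"fingers": -1},
    {"x": 0,"y": 0,"z": 0.005,"wx": 0,"wy": 0,"wz": 0,"fingers": -1},
    {"x": 0,"y": 0,"z": 0.003,"wx": 0,"wy": 0,"wz": 0,"fingers": -1}
  ]
}}

```text
clock: 36.38
tool_pos: [0.557, -0.1303, 0.1177]
eef_rot: [0.724, 0.69, 0.0, 0.0]
contact_force: [-0.2, 0.5, -4.8]
opening: 0.38
```

```bash
python3 -c "
from h import *
s=st();print(s['moment'].round(2))"
```

```text
t 36.38 pos [ 0.557  -0.1303  0.1177] yaw 87.2 tilt [0.0006 0.0001] F [-0.2  0.5 -4.8] open 0.38
[0.04 0.1  0.03]
```

{"op": "apply_moves", "data": {
  "series": [
    {"x": 0,"y": 0,"z": 0,"wx": 0,"wy": 0,"wz": 0,"fingers": 0.1},
    {"x": 0,"y": 0,"z": 0,"wx": 0,"wy": 0,"wz": 0,"fingers": 0.1},
    {"x": 0,"y": 0,"z": -0.03,"wx": 0,"wy": 0,"wz": 0,"fingers": 0.1},
    {"x": 0,"y": 0,"z": -0.05,"wx": 0,"wy": 0,"wz": 0,"fingers": 0.1},
    {"x": 0,"y": 0.01,"z": -0.02,"wx": 0,"wy": 0,"wz": 0,"fingers": 0.1},
    {"x": 0,"y": 0.045,"z": 0,"wx": 0,"wy": 0,"wz": 0,"fingers": 0.1},
    {"x": 0,"y": 0.03,"z": 0,"wx": 0,"wy": 0,"wz": 0,"fingers": 0.1},
    {"x": 0,"y": 0,"z": 0,"wx": 0,"wy": 0,"wz": 0,"fingers": 0.1}
  ]
}}

```text
clock: 37.38
tool_pos: [0.6298, -0.1338, 0.2059]
eef_rot: [0.724, 0.69, 0.004, 0.004]
contact_force: [-0.4, -0.2, 0.7]
opening: 0.55
```

```bash
python3 - <<'E'
from h import *
s=st();print(s['q'].round(2)); cam=camera_model("wrist")
p,d=snapshot("wrist"); P=cloud(cam,d); cv2.imwrite("pics/w10.png",p[:,:,::-1])
print("handle",rect(P,(.54,.68,-.22,-.06),.165,.185)); print("hub",rect(P,(.51,.60,-.18,-.08),.138,.152))
Tt=np.eye(4);Tt[:3,:3]=R.from_quat(s["eef_rot"]).as_matrix();Tt[:3,3]=s["tool_pos"]
X=np.linalg.inv(Tt)@cam["world_from_camera"]; np.save("X.npy",X)
T5=np.eye(4);T5[:3,:3]=R.from_quat([.023,1.0,.003,.003]).as_matrix();T5[:3,3]=[0.5686,0.0419,0.2056]
c5=dict(camera_matrix=cam["camera_matrix"],world_from_camera=T5@X)
g=cv2.cvtColor(cv2.imread("pics/w5.png"),cv2.COLOR_BGR2GRAY)
print(g[350:396:2,300:340:3])
for uv in((319,374),(319,378),(319,382)): print(uv,ray("wrist",uv,.126,c5).round(4))
print("mark",ray("wrist",(321,243.5),.102,c5).round(4))
rows([.627,-.1336,.138],np.radians(87.3),f=.1)
E
```

```text
t 37.38 pos [ 0.6298 -0.1338  0.2059] yaw 87.19 tilt [ 0.0114 -0.0012] F [-0.4 -0.2  0.7] open 0.55
[ 0.33  0.76 -0.36  1.54  0.32  0.88  1.38]
handle (array([ 627.8, -134. ]), array([21. , 20.6]), 44.9, 'n', 950, 'z', np.float64(0.1695))
hub (array([ 557.1, -130.7]), array([34.1, 33.4]), 87.2, 'n', 3203, 'z', np.float64(0.1436))
[[ 36  34  37  36  38  35  35  34  34  35  36  36  35  35]
 [ 49  50  48  48  32  38  51  37  35  50  49  50  47  43]
 [ 78  78  78  78  42  43  51  48  44  77  77  78  76  67]
 [ 76  75  76  76  52  39  47  45  50  75  75  75  76  69]
 [ 75  76  76  75  74  48  46  51  71  76  76  77  76  76]
 [ 76  76  76  77  76  76  73  76  75  77  76  77  77  79]
 [ 77  76  75  75  76  75  76  76  77  77  78  75  77  76]
 [ 76  76  77  77  77  78  77  77  78  78  76  78  78  77]
 [ 89  91  89  90  89  88  89  88  87  87  85  81  84  84]
 [161 159 158 156 156 154 152 151 150 149 148 147 145 144]
 [174 174 174 174 174 173 172 172 172 172 171 171 170 169]
 [170 170 170 170 170 170 170 170 169 170 169 169 168 168]
 [170 171 170 169 169 170 157 168 169 169 169 168 167 167]
 
[... 198 characters left out ...]
 66  34  31 159 176 176 176 173 173]
 [177 177 175 178 177  65  33  32 157 174 176 178 175 178]
 [184 183 175 177 177  65  33  30 157 180 176 175 175 178]
 [180 185 177 179 181  66  33  33 160 180 175 170 177 177]
 [178 183 179 178 183  62  31  34 164 182 178 177 183 176]
 [116 119 117 115 119  52  44  41  96 120 117 120 121 114]
 [ 46  47  47  45  48  49  48  50  46  46  46  47  46  46]]
(319, 374) [[0.5737 0.1941 0.126 ]]
(319, 378) [[0.5739 0.1985 0.126 ]]
(319, 382) [[0.5741 0.203  0.126 ]]
mark [[0.5671 0.0814 0.102 ]]
[{"x": 0, "y": -0.0015, "z": 0.0423, "wx": 0.0016, "wy": 0, "wz": 0, "fingers": 0.1}, {"x": 0, "y": -0.0013, "z": 0.0423, "wx": 0.0016, "wy": 0, "wz": 0, "fingers": 0.1}]
```

The crank is seated: hub top at 0.1436 m against an expected 0.144. The tip is 113.8 mm ahead of the mark, with 0.5 mm of lateral offset. Next I grip the handle.

{"op": "apply_moves", "data": {
  "force": 30,
  "series": [
    {"x": 0,"y": -0.002,"z": 0.03,"wx": 0.002,"wy": 0,"wz": 0,"fingers": 0.1},
    {"x": 0,"y": -0.001,"z": 0.035,"wx": 0.001,"wy": 0,"wz": 0,"fingers": 0.1},
    {"x": 0,"y": 0,"z": 0.018,"wx": 0,"wy": 0,"wz": 0,"fingers": 0.1},
    {"x": 0,"y": 0,"z": 0,"wx": 0,"wy": 0,"wz": 0,"fingers": -1},
    {"x": 0,"y": 0,"z": 0,"wx": 0,"wy": 0,"wz": 0,"fingers": -1},
    {"x": 0,"y": 0,"z": 0,"wx": 0,"wy": 0,"wz": 0,"fingers": -1},
    {"x": 0,"y": 0,"z": 0,"wx": 0,"wy": 0,"wz": 0,"fingers": -1}
  ]
}}

```text
clock: 38.3
tool_pos: [0.6238, -0.1345, 0.1412]
eef_rot: [0.724, 0.689, -0.001, 0.001]
contact_force: [-1.3, -0.5, -2.2]
opening: 0.24
```

```bash
cat >> h.py <<'E'
def wind(n,deg=22.5,C=(.557,-.1305),r=.070,z=.138,f=-1):
    s=st(); M=R.from_quat(s["eef_rot"]).as_matrix(); v=s["tool_pos"][:2]-np.array(C); phi=np.arctan2(v[1],v[0])
    print("phase",np.degrees(phi).round(1),"rad mm",(np.linalg.norm(v)*1e3).round(1)); a=-np.radians(deg)
    rv=(R.from_quat(s["eef_rot"]).inv()*R.from_matrix(np.c_[[.047,.9989,0],[.9989,-.047,0],[0,0,-1]])).as_rotvec()/np.pi
    p=np.array([*s["tool_pos"]]); out=[]
    for k in range(n):
        t=phi+a*(k+1); q=np.array([C[0]+r*np.cos(t),C[1]+r*np.sin(t),p[2] if k else z]); dl=M.T@(q-p)/.8; p=q
        w=rv if k==0 else np.zeros(3); b=[round(float(x),3) if abs(x)>=5e-4 else 0 for x in [*dl,*w]]
        out.append("{"+", ".join(f'"{k_}": {v_}' for k_,v_ in zip(["x","y","z","wx","wy","wz","fingers"],[*b,f]))+"}")
    for i in range(0,n,8): print("["+", ".join(out[i:i+8])+"]")
E
python3 -c "
from h import *
wind(16)"
```

```text
t 38.3 pos [ 0.6238 -0.1345  0.1412] yaw 87.17 tilt [ 0.0009 -0.0024] F [-1.3 -0.5 -2.2] open 0.24
phase -3.4 rad mm 66.9
[{"x": -0.033, "y": -0.003, "z": 0.004, "wx": 0, "wy": 0.001, "wz": -0.001, "fingers": -1}, {"x": -0.028, "y": -0.019, "z": 0, "wx": 0, "wy": 0, "wz": 0, "fingers": -1}, {"x": -0.019, "y": -0.029, "z": 0, "wx": 0, "wy": 0, "wz": 0, "fingers": -1}, {"x": -0.006, "y": -0.034, "z": 0, "wx": 0, "wy": 0, "wz": 0, "fingers": -1}, {"x": 0.007, "y": -0.033, "z": 0, "wx": 0, "wy": 0, "wz": 0, "fingers": -1}, {"x": 0.019, "y": -0.028, "z": 0, "wx": 0, "wy": 0, "wz": 0, "fingers": -1}, {"x": 0.029, "y": -0.019, "z": 0, "wx": 0, "wy": 0, "wz": 0, "fingers": -1}, {"x": 0.034, "y": -0.006, "z": 0, "wx": 0, "wy": 0, "wz": 0, "fingers": -1}]
[{"x": 0.033, "y": 0.007, "z": 0, "wx": 0, "wy": 0, "wz": 0, "fingers": -1}, {"x": 0.028, "y": 0.019, "z": 0, "wx": 0, "wy": 0, "wz": 0, "fingers": -1}, {"x": 0.019, "y": 0.029, "z": 0, "wx": 0, "wy": 0, "wz": 0, "fingers": -1}, {"x": 0.006, "y": 0.034, "z": 0, "wx": 0, "wy": 0, "wz": 0, "fingers": -1}, {"x": -0.007, "y": 0.033, "z": 0, "wx": 0, "wy": 0, "wz": 0, "fingers": -1}, {"x": -0.019, "y": 0.028, "z": 0, "wx": 0, "wy": 0, "wz": 0, "fingers": -1}, {"x": -0.029, "y": 0.019, "z": 0, "wx": 0, "wy": 0, "wz": 0, "fingers": -1}, {"x": -0.034, "y": 0.006, "z": 0, "wx": 0, "wy": 0, "wz": 0, "fingers": -1}]
```

{"op": "apply_moves", "data": {
  "series": [
    {"x": -0.033,"y": -0.007,"z": 0.003,"wx": 0,"wy": 0.001,"wz": 0,"fingers": -1},
    {"x": -0.028,"y": -0.019,"z": 0,"wx": 0,"wy": 0,"wz": 0,"fingers": -1},
    {"x": -0.019,"y": -0.029,"z": 0,"wx": 0,"wy": 0,"wz": 0,"fingers": -1},
    {"x": -0.006,"y": -0.034,"z": 0,"wx": 0,"wy": 0,"wz": 0,"fingers": -1},
    {"x": 0.007,"y": -0.033,"z": 0,"wx": 0,"wy": 0,"wz": 0,"fingers": -1},
    {"x": 0.019,"y": -0.028,"z": 0,"wx": 0,"wy": 0,"wz": 0,"fingers": -1}
  ]
}}

```text
clock: 39.05
tool_pos: [0.512, -0.1862, 0.1434]
eef_rot: [0.727, 0.687, 0.008, 0.015]
contact_force: [-1.8, -6.5, 0.4]
opening: 0.236
```

```bash
python3 -c "
from h import *
wind(16,C=(.554,-.131))"
```

```text
t 39.05 pos [ 0.512  -0.1862  0.1434] yaw 86.79 tilt [ 0.032  -0.0101] F [-1.8 -6.5  0.4] open 0.236
phase -127.3 rad mm 69.4
[{"x": 0.024, "y": -0.025, "z": 0.006, "wx": 0.01, "wy": 0.003, "wz": -0.003, "fingers": -1}, {"x": 0.032, "y": -0.013, "z": -0.001, "wx": 0, "wy": 0, "wz": 0, "fingers": -1}, {"x": 0.034, "y": 0, "z": 0, "wx": 0, "wy": 0, "wz": 0, "fingers": -1}, {"x": 0.031, "y": 0.013, "z": 0, "wx": 0, "wy": 0, "wz": 0, "fingers": -1}, {"x": 0.024, "y": 0.024, "z": 0.001, "wx": 0, "wy": 0, "wz": 0, "fingers": -1}, {"x": 0.013, "y": 0.032, "z": 0.001, "wx": 0, "wy": 0, "wz": 0, "fingers": -1}, {"x": 0, "y": 0.034, "z": 0.001, "wx": 0, "wy": 0, "wz": 0, "fingers": -1}, {"x": -0.013, "y": 0.031, "z": 0.001, "wx": 0, "wy": 0, "wz": 0, "fingers": -1}]
[{"x": -0.024, "y": 0.024, "z": 0.001, "wx": 0, "wy": 0, "wz": 0, "fingers": -1}, {"x": -0.032, "y": 0.013, "z": 0.001, "wx": 0, "wy": 0, "wz": 0, "fingers": -1}, {"x": -0.034, "y": 0, "z": 0, "wx": 0, "wy": 0, "wz": 0, "fingers": -1}, {"x": -0.031, "y": -0.013, "z": 0, "wx": 0, "wy": 0, "wz": 0, "fingers": -1}, {"x": -0.024, "y": -0.024, "z": -0.001, "wx": 0, "wy": 0, "wz": 0, "fingers": -1}, {"x": -0.013, "y": -0.032, "z": -0.001, "wx": 0, "wy": 0, "wz": 0, "fingers": -1}, {"x": 0, "y": -0.034, "z": -0.001, "wx": 0, "wy": 0, "wz": 0, "fingers": -1}, {"x": 0.013, "y": -0.031, "z": -0.001, "wx": 0, "wy": 0, "wz": 0, "fingers": -1}]
```

{"op": "apply_moves", "data": {
  "series": [
    {"x": 0.024,"y": -0.025,"z": 0.005,"wx": 0.008,"wy": 0.003,"wz": -0.002,"fingers": -1},
    {"x": 0.032,"y": -0.013,"z": 0,"wx": 0,"wy": 0,"wz": 0,"fingers": -1},
    {"x": 0.034,"y": 0,"z": 0,"wx": 0,"wy": 0,"wz": 0,"fingers": -1},
    {"x": 0.031,"y": 0.013,"z": 0,"wx": 0,"wy": 0,"wz": 0,"fingers": -1},
    {"x": 0.024,"y": 0.024,"z": 0,"wx": 0,"wy": 0,"wz": 0,"fingers": -1},
    {"x": 0.013,"y": 0.032,"z": 0,"wx": 0,"wy": 0,"wz": 0,"fingers": -1},
    {"x": 0,"y": 0.034,"z": 0,"wx": 0,"wy": 0,"wz": 0,"fingers": -1},
    {"x": -0.013,"y": 0.031,"z": 0,"wx": 0,"wy": 0,"wz": 0,"fingers": -1}
  ]
}}

```text
clock: 40.05
tool_pos: [0.5752, -0.0634, 0.1429]
eef_rot: [0.723, 0.691, -0.009, -0.01]
contact_force: [0.4, 6.1, 0.0]
opening: 0.239
```

{"op": "apply_moves", "data": {
  "series": [
    {"x": -0.024,"y": 0.024,"z": 0,"wx": 0,"wy": 0,"wz": 0,"fingers": -1},
    {"x": -0.032,"y": 0.013,"z": 0,"wx": 0,"wy": 0,"wz": 0,"fingers": -1},
    {"x": -0.034,"y": 0,"z": 0,"wx": 0,"wy": 0,"wz": 0,"fingers": -1},
    {"x": -0.031,"y": -0.013,"z": 0,"wx": 0,"wy": 0,"wz": 0,"fingers": -1},
    {"x": -0.024,"y": -0.024,"z": 0,"wx": 0,"wy": 0,"wz": 0,"fingers": -1},
    {"x": -0.013,"y": -0.032,"z": 0,"wx": 0,"wy": 0,"wz": 0,"fingers": -1},
    {"x": 0,"y": -0.034,"z": 0,"wx": 0,"wy": 0,"wz": 0,"fingers": -1},
    {"x": 0.013,"y": -0.031,"z": 0,"wx": 0,"wy": 0,"wz": 0,"fingers": -1}
  ]
}}

```text
clock: 41.05
tool_pos: [0.5746, -0.1762, 0.1628]
eef_rot: [0.718, 0.692, 0.057, 0.05]
contact_force: [23.0, -18.8, -4.0]
opening: 0.248
```

```bash
python3 -c "
from h import *
wind(16,C=(.554,-.131),z=.14)"
```

```text
t 41.05 pos [ 0.5746 -0.1762  0.1628] yaw 87.9 tilt [0.151  0.0061] F [ 23.  -18.8  -4. ] open 0.248
phase -65.5 rad mm 49.7
[{"x": -0.032, "y": -0.026, "z": 0.025, "wx": 0.048, "wy": -0.004, "wz": 0.003, "fingers": -1}, {"x": 0.004, "y": -0.033, "z": -0.005, "wx": 0, "wy": 0, "wz": 0, "fingers": -1}, {"x": 0.017, "y": -0.029, "z": -0.004, "wx": 0, "wy": 0, "wz": 0, "fingers": -1}, {"x": 0.027, "y": -0.021, "z": -0.003, "wx": 0, "wy": 0, "wz": 0, "fingers": -1}, {"x": 0.033, "y": -0.009, "z": -0.001, "wx": 0, "wy": 0, "wz": 0, "fingers": -1}, {"x": 0.034, "y": 0.004, "z": 0.001, "wx": 0, "wy": 0, "wz": 0, "fingers": -1}, {"x": 0.03, "y": 0.017, "z": 0.003, "wx": 0, "wy": 0, "wz": 0, "fingers": -1}, {"x": 0.021, "y": 0.027, "z": 0.004, "wx": 0, "wy": 0, "wz": 0, "fingers": -1}]
[{"x": 0.009, "y": 0.033, "z": 0.005, "wx": 0, "wy": 0, "wz": 0, "fingers": -1}, {"x": -0.004, "y": 0.033, "z": 0.005, "wx": 0, "wy": 0, "wz": 0, "fingers": -1}, {"x": -0.017, "y": 0.029, "z": 0.004, "wx": 0, "wy": 0, "wz": 0, "fingers": -1}, {"x": -0.027, "y": 0.021, "z": 0.003, "wx": 0, "wy": 0, "wz": 0, "fingers": -1}, {"x": -0.033, "y": 0.009, "z": 0.001, "wx": 0, "wy": 0, "wz": 0, "fingers": -1}, {"x": -0.034, "y": -0.004, "z": -0.001, "wx": 0, "wy": 0, "wz": 0, "fingers": -1}, {"x": -0.03, "y": -0.017, "z": -0.003, "wx": 0, "wy": 0, "wz": 0, "fingers": -1}, {"x": -0.021, "y": -0.027, "z": -0.004, "wx": 0, "wy": 0, "wz": 0, "fingers": -1}]
```

```bash
python3 - <<'E'
from h import *
cam=camera_model("wrist"); p,d=snapshot("wrist"); P=cloud(cam,d); cv2.imwrite("pics/w11.png",p[:,:,::-1])
print("hub",rect(P,(.51,.60,-.18,-.08),.125,.20))
ct=camera_model("top"); p,d=snapshot("top"); P=cloud(ct,d)
print("hub top cam",rect(P,(.52,.60,-.18,-.08),.125,.16))
E
```

```text
hub (array([ 548.9, -127.1]), array([33.9, 39.8]), 39.2, 'n', 9384, 'z', np.float64(0.1477))
hub top cam (array([ 546.4, -130.4]), array([16.1, 27. ]), 38.2, 'n', 70, 'z', np.float64(0.1431))
```

View pics/w11.png

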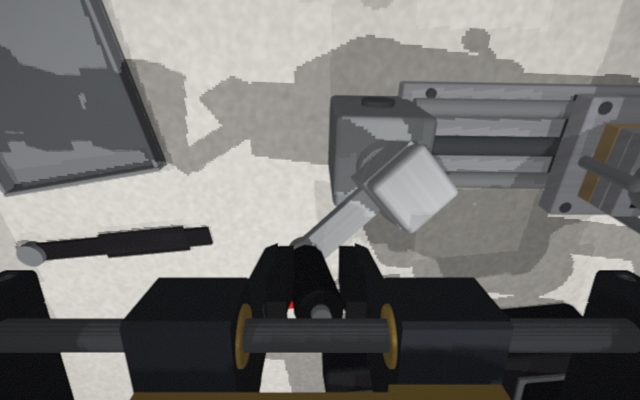

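The tool lagged in phase and pulled the crank into a tilt: the hub at (410,185) leans off the collar at (375,160). I'll release, rise and re-measure.

{"op": "apply_moves", "data": {
  "series": [
    {"x": 0,"y": 0,"z": 0,"wx": 0,"wy": 0,"wz": 0,"fingers": 0.2},
    {"x": 0,"y": 0,"z": 0,"wx": 0,"wy": 0,"wz": 0,"fingers": 0.2},
    {"x": 0,"y": 0,"z": 0,"wx": 0,"wy": 0,"wz": 0,"fingers": 0.2},
    {"x": 0,"y": 0,"z": -0.04,"wx": 0,"wy": 0,"wz": 0,"fingers": 0.2},
    {"x": 0,"y": 0,"z": -0.05,"wx": 0,"wy": 0,"wz": 0,"fingers": 0.2},
    {"x": 0,"y": 0,"z": -0.02,"wx": 0.024,"wy": -0.002,"wz": 0,"fingers": 0.2},
    {"x": 0,"y": 0,"z": 0,"wx": 0.024,"wy": -0.002,"wz": 0,"fingers": 0.2},
    {"x": 0,"y": 0,"z": 0,"wx": 0,"wy": 0,"wz": 0,"fingers": 0.2}
  ]
}}

```text
clock: 42.15
tool_pos: [0.55, -0.1673, 0.2475]
eef_rot: [0.717, 0.697, -0.009, -0.016]
contact_force: [0.4, -0.5, 0.9]
opening: 0.601
```

```bash
python3 - <<'E'
from h import *
s=st();print(s['q'].round(2))
cam=camera_model("wrist"); p,d=snapshot("wrist"); P=cloud(cam,d); cv2.imwrite("pics/w12.png",p[:,:,::-1])
print("hub",rect(P,(.51,.60,-.18,-.08),.138,.16)); print("handle",rect(P,(.50,.66,-.24,-.06),.162,.20))
m=(P[...,0]>.535)&(P[...,0]<.58)&(P[...,1]>-.15)&(P[...,1]<-.11)&(P[...,2]>.135)&(P[...,2]<.17); print("hub z pct",np.percentile(P[...,2][m],[5,25,50,75,95]).round(4))
ct=camera_model("top"); p,d=snapshot("top"); P=cloud(ct,d)
print("knob",rect(P,(.53,.61,-.02,.2),.14,.17)); print("carr",rect(P,(.5,.63,-.06,.16),.06,.085))
E
```

```text
t 42.15 pos [ 0.55   -0.1673  0.2475] yaw 88.4 tilt [-0.0349  0.0108] F [ 0.4 -0.5  0.9] open 0.601
[ 0.45  0.65 -0.41  1.67  0.3   0.93  1.47]
hub (array([ 556.4, -131.9]), array([33.7, 34.2]), 38.6, 'n', 1768, 'z', np.float64(0.1437))
handle (array([ 600.8, -187.2]), array([20.9, 21.1]), 66.1, 'n', 623, 'z', np.float64(0.1689))
hub z pct [0.1406 0.143  0.1436 0.1442 0.145 ]
knob (array([565.6,  48.8]), array([22.8, 24.5]), 89.1, 'n', 89, 'z', np.float64(0.1532))
carr (array([567.1,  79.5]), array([139.9,  88.6]), 87.0, 'n', 735, 'z', np.float64(0.0698))
```

The crank settled back fully: hub top 0.1437 m, carriage advanced 34.1 mm, matching 409° of turn. I'll regrip the handle and wind with calibrated steps.

{"op": "apply_moves", "data": {
  "series": [
    {"x": -0.011,"y": 0.032,"z": 0,"wx": -0.006,"wy": -0.002,"wz": 0.003,"fingers": 0.2},
    {"x": -0.011,"y": 0.032,"z": 0.01,"wx": -0.005,"wy": -0.001,"wz": 0.003,"fingers": 0.2},
    {"x": 0,"y": 0,"z": 0.03,"wx": 0,"wy": 0,"wz": 0,"fingers": 0.2},
    {"x": 0,"y": 0,"z": 0,"wx": 0,"wy": 0,"wz": 0,"fingers": 0.2}
  ]
}}

```text
clock: 42.75
tool_pos: [0.5966, -0.188, 0.2113]
eef_rot: [0.724, 0.69, -0.001, -0.001]
contact_force: [0.7, -0.2, 0.0]
opening: 0.599
```

```bash
python3 - <<'E'
from h import *
s=st()
rows([.6012,-.1868,.138],np.radians(87.3),f=.2,n=2)
E
```

```text
t 42.75 pos [ 0.5966 -0.188   0.2113] yaw 87.25 tilt [-0.0034 -0.0004] F [ 0.7 -0.2  0. ] open 0.599
[{"x": 0.0009, "y": 0.003, "z": 0.0458, "wx": -0.0005, "wy": 0, "wz": 0, "fingers": 0.2}, {"x": 0.0009, "y": 0.0029, "z": 0.0458, "wx": -0.0005, "wy": 0, "wz": 0, "fingers": 0.2}]
```

{"op": "apply_moves", "data": {
  "force": 30,
  "series": [
    {"x": 0.001,"y": 0.004,"z": 0.03,"wx": -0.001,"wy": 0,"wz": 0,"fingers": 0.2},
    {"x": 0.001,"y": 0.003,"z": 0.035,"wx": 0,"wy": 0,"wz": 0,"fingers": 0.2},
    {"x": 0,"y": 0,"z": 0.022,"wx": 0,"wy": 0,"wz": 0,"fingers": 0.2},
    {"x": 0,"y": 0,"z": 0,"wx": 0,"wy": 0,"wz": 0,"fingers": -1},
    {"x": 0,"y": 0,"z": 0,"wx": 0,"wy": 0,"wz": 0,"fingers": -1},
    {"x": 0,"y": 0,"z": 0,"wx": 0,"wy": 0,"wz": 0,"fingers": -1},
    {"x": 0,"y": 0,"z": 0,"wx": 0,"wy": 0,"wz": 0,"fingers": -1}
  ]
}}

```text
clock: 43.62
tool_pos: [0.6034, -0.1871, 0.1457]
eef_rot: [0.724, 0.69, 0.002, 0.003]
contact_force: [-0.9, 1.2, -1.5]
opening: 0.238
```

```bash
cat >> h.py <<'E'
def wind2(n,C,inc=20.3,mag=.034,r=.07):
    s=st(); v=s["tool_pos"][:2]-np.array(C); phi=np.arctan2(v[1],v[0]); M=R.from_quat(s["eef_rot"]).as_matrix()
    print("phase",np.degrees(phi).round(1),"rad mm",(np.linalg.norm(v)*1e3).round(1))
    rv=(R.from_quat(s["eef_rot"]).inv()*R.from_matrix(np.c_[[.047,.9989,0],[.9989,-.047,0],[0,0,-1]])).as_rotvec()/np.pi
    out=[]; X=np.array([.047,.9989]);Y=np.array([.9989,-.047])
    for k in range(n):
        t=phi-np.radians(inc)*(k+.5); d=np.array([np.sin(t),-np.cos(t)])*mag
        if k==0: d=d+(r-np.linalg.norm(v))/.8*np.array([np.cos(t),np.sin(t)])
        w=rv if k==0 else np.zeros(3); z=(s["tool_pos"][2]-.14)/.8 if k==0 else 0
        b=[round(float(x),3) if abs(x)>=5e-4 else 0 for x in [d@X,d@Y,z,*w]]
        out.append("{"+", ".join(f'"{k_}": {v_}' for k_,v_ in zip(["x","y","z","wx","wy","wz","fingers"],[*b,-1]))+"}")
    for i in range(0,n,8): print("["+", ".join(out[i:i+8])+"]")
E
python3 -c "
from h import *
p=get_state()['tool_pos']; C=p[:2]-.07*np.array([np.cos(np.radians(-52.3)),np.sin(np.radians(-52.3))]); print(C.round(4))
wind2(16,C)"
```

```text
[ 0.5606 -0.1317]
t 43.62 pos [ 0.6034 -0.1871  0.1457] yaw 87.22 tilt [ 0.0074 -0.0017] F [-0.9  1.2 -1.5] open 0.238
phase -52.3 rad mm 70.0
[{"x": -0.017, "y": -0.029, "z": 0.007, "wx": 0.002, "wy": 0, "wz": 0, "fingers": -1}, {"x": -0.006, "y": -0.033, "z": 0, "wx": 0, "wy": 0, "wz": 0, "fingers": -1}, {"x": 0.006, "y": -0.033, "z": 0, "wx": 0, "wy": 0, "wz": 0, "fingers": -1}, {"x": 0.017, "y": -0.029, "z": 0, "wx": 0, "wy": 0, "wz": 0, "fingers": -1}, {"x": 0.026, "y": -0.021, "z": 0, "wx": 0, "wy": 0, "wz": 0, "fingers": -1}, {"x": 0.032, "y": -0.011, "z": 0, "wx": 0, "wy": 0, "wz": 0, "fingers": -1}, {"x": 0.034, "y": 0.001, "z": 0, "wx": 0, "wy": 0, "wz": 0, "fingers": -1}, {"x": 0.032, "y": 0.013, "z": 0, "wx": 0, "wy": 0, "wz": 0, "fingers": -1}]
[{"x": 0.025, "y": 0.023, "z": 0, "wx": 0, "wy": 0, "wz": 0, "fingers": -1}, {"x": 0.016, "y": 0.03, "z": 0, "wx": 0, "wy": 0, "wz": 0, "fingers": -1}, {"x": 0.004, "y": 0.034, "z": 0, "wx": 0, "wy": 0, "wz": 0, "fingers": -1}, {"x": -0.008, "y": 0.033, "z": 0, "wx": 0, "wy": 0, "wz": 0, "fingers": -1}, {"x": -0.019, "y": 0.028, "z": 0, "wx": 0, "wy": 0, "wz": 0, "fingers": -1}, {"x": -0.027, "y": 0.02, "z": 0, "wx": 0, "wy": 0, "wz": 0, "fingers": -1}, {"x": -0.033, "y": 0.009, "z": 0, "wx": 0, "wy": 0, "wz": 0, "fingers": -1}, {"x": -0.034, "y": -0.003, "z": 0, "wx": 0, "wy": 0, "wz": 0, "fingers": -1}]
```

{"op": "apply_moves", "data": {
  "series": [
    {"x": -0.017,"y": -0.029,"z": 0.003,"wx": 0.002,"wy": 0,"wz": 0,"fingers": -1},
    {"x": -0.006,"y": -0.033,"z": 0,"wx": 0,"wy": 0,"wz": 0,"fingers": -1},
    {"x": 0.006,"y": -0.033,"z": 0,"wx": 0,"wy": 0,"wz": 0,"fingers": -1},
    {"x": 0.017,"y": -0.029,"z": 0,"wx": 0,"wy": 0,"wz": 0,"fingers": -1},
    {"x": 0.026,"y": -0.021,"z": 0,"wx": 0,"wy": 0,"wz": 0,"fingers": -1},
    {"x": 0.032,"y": -0.011,"z": 0,"wx": 0,"wy": 0,"wz": 0,"fingers": -1},
    {"x": 0.034,"y": 0.001,"z": 0,"wx": 0,"wy": 0,"wz": 0,"fingers": -1},
    {"x": 0.032,"y": 0.013,"z": 0,"wx": 0,"wy": 0,"wz": 0,"fingers": -1}
  ]
}}

```text
clock: 44.62
tool_pos: [0.5, -0.0911, 0.148]
eef_rot: [0.728, 0.686, 0.003, 0.014]
contact_force: [1.6, -4.0, -0.6]
opening: 0.239
```

{"op": "apply_moves", "data": {
  "series": [
    {"x": 0.025,"y": 0.023,"z": 0,"wx": 0,"wy": 0,"wz": 0,"fingers": -1},
    {"x": 0.016,"y": 0.03,"z": 0,"wx": 0,"wy": 0,"wz": 0,"fingers": -1},
    {"x": 0.004,"y": 0.034,"z": 0,"wx": 0,"wy": 0,"wz": 0,"fingers": -1},
    {"x": -0.008,"y": 0.033,"z": 0,"wx": 0,"wy": 0,"wz": 0,"fingers": -1},
    {"x": -0.019,"y": 0.028,"z": 0,"wx": 0,"wy": 0,"wz": 0,"fingers": -1},
    {"x": -0.027,"y": 0.02,"z": 0,"wx": 0,"wy": 0,"wz": 0,"fingers": -1}
  ]
}}

```text
clock: 45.38
tool_pos: [0.6257, -0.1069, 0.1483]
eef_rot: [0.726, 0.687, -0.009, 0.008]
contact_force: [-6.3, 0.1, -5.3]
opening: 0.236
```

```bash
python3 -c "
from h import *
wind2(16,[ 0.5606,-0.1317])"
```

```text
t 45.38 pos [ 0.6257 -0.1069  0.1483] yaw 86.87 tilt [-0.0018 -0.0231] F [-6.3  0.1 -5.3] open 0.236
phase 20.8 rad mm 69.7
[{"x": -0.033, "y": 0.008, "z": 0.01, "wx": 0, "wy": 0.007, "wz": -0.002, "fingers": -1}, {"x": -0.034, "y": -0.004, "z": 0, "wx": 0, "wy": 0, "wz": 0, "fingers": -1}, {"x": -0.03, "y": -0.016, "z": 0, "wx": 0, "wy": 0, "wz": 0, "fingers": -1}, {"x": -0.023, "y": -0.025, "z": 0, "wx": 0, "wy": 0, "wz": 0, "fingers": -1}, {"x": -0.013, "y": -0.031, "z": 0, "wx": 0, "wy": 0, "wz": 0, "fingers": -1}, {"x": -0.001, "y": -0.034, "z": 0, "wx": 0, "wy": 0, "wz": 0, "fingers": -1}, {"x": 0.011, "y": -0.032, "z": 0, "wx": 0, "wy": 0, "wz": 0, "fingers": -1}, {"x": 0.021, "y": -0.027, "z": 0, "wx": 0, "wy": 0, "wz": 0, "fingers": -1}]
[{"x": 0.029, "y": -0.017, "z": 0, "wx": 0, "wy": 0, "wz": 0, "fingers": -1}, {"x": 0.033, "y": -0.006, "z": 0, "wx": 0, "wy": 0, "wz": 0, "fingers": -1}, {"x": 0.034, "y": 0.006, "z": 0, "wx": 0, "wy": 0, "wz": 0, "fingers": -1}, {"x": 0.029, "y": 0.017, "z": 0, "wx": 0, "wy": 0, "wz": 0, "fingers": -1}, {"x": 0.022, "y": 0.026, "z": 0, "wx": 0, "wy": 0, "wz": 0, "fingers": -1}, {"x": 0.011, "y": 0.032, "z": 0, "wx": 0, "wy": 0, "wz": 0, "fingers": -1}, {"x": 0, "y": 0.034, "z": 0, "wx": 0, "wy": 0, "wz": 0, "fingers": -1}, {"x": -0.012, "y": 0.032, "z": 0, "wx": 0, "wy": 0, "wz": 0, "fingers": -1}]
```

{"op": "apply_moves", "data": {
  "series": [
    {"x": -0.033,"y": 0.008,"z": 0.004,"wx": 0,"wy": 0.006,"wz": -0.002,"fingers": -1},
    {"x": -0.034,"y": -0.004,"z": 0,"wx": 0,"wy": 0,"wz": 0,"fingers": -1},
    {"x": -0.03,"y": -0.016,"z": 0,"wx": 0,"wy": 0,"wz": 0,"fingers": -1},
    {"x": -0.023,"y": -0.025,"z": 0,"wx": 0,"wy": 0,"wz": 0,"fingers": -1},
    {"x": -0.013,"y": -0.031,"z": 0,"wx": 0,"wy": 0,"wz": 0,"fingers": -1},
    {"x": -0.001,"y": -0.034,"z": 0,"wx": 0,"wy": 0,"wz": 0,"fingers": -1},
    {"x": 0.011,"y": -0.032,"z": 0,"wx": 0,"wy": 0,"wz": 0,"fingers": -1},
    {"x": 0.021,"y": -0.027,"z": 0,"wx": 0,"wy": 0,"wz": 0,"fingers": -1}
  ]
}}

```text
clock: 46.38
tool_pos: [0.5, -0.1702, 0.1476]
eef_rot: [0.722, 0.692, 0.014, -0.0]
contact_force: [10.0, 4.8, -9.5]
opening: 0.24
```

{"op": "apply_moves", "data": {
  "series": [
    {"x": 0.029,"y": -0.017,"z": 0,"wx": 0,"wy": 0,"wz": 0,"fingers": -1},
    {"x": 0.033,"y": -0.006,"z": 0,"wx": 0,"wy": 0,"wz": 0,"fingers": -1},
    {"x": 0.034,"y": 0.006,"z": 0,"wx": 0,"wy": 0,"wz": 0,"fingers": -1},
    {"x": 0.029,"y": 0.017,"z": 0,"wx": 0,"wy": 0,"wz": 0,"fingers": -1},
    {"x": 0.022,"y": 0.026,"z": 0,"wx": 0,"wy": 0,"wz": 0,"fingers": -1},
    {"x": 0.011,"y": 0.032,"z": 0,"wx": 0,"wy": 0,"wz": 0,"fingers": -1},
    {"x": 0,"y": 0.034,"z": 0,"wx": 0,"wy": 0,"wz": 0,"fingers": -1},
    {"x": -0.012,"y": 0.032,"z": 0,"wx": 0,"wy": 0,"wz": 0,"fingers": -1}
  ]
}}

```text
clock: 47.38
tool_pos: [0.6064, -0.0781, 0.1505]
eef_rot: [0.727, 0.687, 0.003, 0.01]
contact_force: [-5.9, -4.2, -6.2]
opening: 0.243
```

```bash
python3 -c "
from h import *
wind2(16,[ 0.5606,-0.1317])
ct=camera_model('top'); p,d=snapshot('top'); P=cloud(ct,d)
print('knob',rect(P,(.53,.61,-.02,.2),.14,.17)); print('carr',rect(P,(.5,.63,-.06,.2),.06,.085))"
```

```text
t 47.38 pos [ 0.6064 -0.0781  0.1505] yaw 86.77 tilt [ 0.0179 -0.0096] F [-5.9 -4.2 -6.2] open 0.243
phase 49.5 rad mm 70.5
[{"x": -0.026, "y": 0.022, "z": 0.013, "wx": 0.006, "wy": 0.003, "wz": -0.003, "fingers": -1}, {"x": -0.032, "y": 0.013, "z": 0, "wx": 0, "wy": 0, "wz": 0, "fingers": -1}, {"x": -0.034, "y": 0.001, "z": 0, "wx": 0, "wy": 0, "wz": 0, "fingers": -1}, {"x": -0.032, "y": -0.011, "z": 0, "wx": 0, "wy": 0, "wz": 0, "fingers": -1}, {"x": -0.026, "y": -0.021, "z": 0, "wx": 0, "wy": 0, "wz": 0, "fingers": -1}, {"x": -0.017, "y": -0.029, "z": 0, "wx": 0, "wy": 0, "wz": 0, "fingers": -1}, {"x": -0.006, "y": -0.033, "z": 0, "wx": 0, "wy": 0, "wz": 0, "fingers": -1}, {"x": 0.006, "y": -0.033, "z": 0, "wx": 0, "wy": 0, "wz": 0, "fingers": -1}]
[{"x": 0.017, "y": -0.029, "z": 0, "wx": 0, "wy": 0, "wz": 0, "fingers": -1}, {"x": 0.026, "y": -0.022, "z": 0, "wx": 0, "wy": 0, "wz": 0, "fingers": -1}, {"x": 0.032, "y": -0.011, "z": 0, "wx": 0, "wy": 0, "wz": 0, "fingers": -1}, {"x": 0.034, "y": 0.001, "z": 0, "wx": 0, "wy": 0, "wz": 0, "fingers": -1}, {"x": 0.032, "y": 0.013, "z": 0, "wx": 0, "wy": 0, "wz": 0, "fingers": -1}, {"x": 0.025, "y": 0.023, "z": 0, "wx": 0, "wy": 0, "wz": 0, "fingers": -1}, {"x": 0.016, "y": 0.03, "z": 0, "wx": 0, "wy": 0, "wz": 0, "fingers": -1}, {"x": 0.004, "y": 0.034, "z": 0, "wx": 0, "wy": 0, "wz": 0, "fingers": -1}]
knob (array([568.4,  99.2]), array([24.1, 23.2]), 2.3, 'n', 91, 'z', np.float64(0.153))
carr (array([558.5, 130.7]), array([139.6,  65.8]), 87.1, 'n', 688, 'z', np.float64(0.07))
```

{"op": "apply_moves", "data": {
  "series": [
    {"x": -0.026,"y": 0.022,"z": 0.006,"wx": 0.006,"wy": 0.003,"wz": -0.003,"fingers": -1},
    {"x": -0.032,"y": 0.013,"z": 0,"wx": 0,"wy": 0,"wz": 0,"fingers": -1},
    {"x": -0.034,"y": 0.001,"z": 0,"wx": 0,"wy": 0,"wz": 0,"fingers": -1},
    {"x": -0.032,"y": -0.011,"z": 0,"wx": 0,"wy": 0,"wz": 0,"fingers": -1},
    {"x": -0.026,"y": -0.021,"z": 0,"wx": 0,"wy": 0,"wz": 0,"fingers": -1},
    {"x": -0.017,"y": -0.029,"z": 0,"wx": 0,"wy": 0,"wz": 0,"fingers": -1},
    {"x": -0.006,"y": -0.033,"z": 0,"wx": 0,"wy": 0,"wz": 0,"fingers": -1},
    {"x": 0.006,"y": -0.033,"z": 0,"wx": 0,"wy": 0,"wz": 0,"fingers": -1}
  ]
}}

```text
clock: 48.42
tool_pos: [0.5272, -0.1941, 0.1473]
eef_rot: [0.721, 0.693, 0.008, -0.012]
contact_force: [5.8, 6.9, -7.2]
opening: 0.241
```

{"op": "apply_moves", "data": {
  "series": [
    {"x": 0.017,"y": -0.029,"z": 0,"wx": 0,"wy": 0,"wz": 0,"fingers": -1},
    {"x": 0.026,"y": -0.022,"z": 0,"wx": 0,"wy": 0,"wz": 0,"fingers": -1},
    {"x": 0.032,"y": -0.011,"z": 0,"wx": 0,"wy": 0,"wz": 0,"fingers": -1},
    {"x": 0.034,"y": 0.001,"z": 0,"wx": 0,"wy": 0,"wz": 0,"fingers": -1},
    {"x": 0.032,"y": 0.013,"z": 0,"wx": 0,"wy": 0,"wz": 0,"fingers": -1},
    {"x": 0.025,"y": 0.023,"z": 0,"wx": 0,"wy": 0,"wz": 0,"fingers": -1},
    {"x": 0.016,"y": 0.03,"z": 0,"wx": 0,"wy": 0,"wz": 0,"fingers": -1},
    {"x": 0.002,"y": 0.02,"z": 0,"wx": 0,"wy": 0,"wz": 0,"fingers": -1}
  ]
}}

```text
clock: 49.42
tool_pos: [0.5674, -0.0615, 0.1537]
eef_rot: [0.725, 0.688, 0.012, 0.005]
contact_force: [-1.6, 1.6, -3.9]
opening: 0.239
```

{"op": "apply_moves", "data": {
  "series": [
    {"x": 0,"y": 0,"z": 0,"wx": 0,"wy": 0,"wz": 0,"fingers": -1}
  ]
}}

```text
clock: 49.55
tool_pos: [0.5678, -0.0614, 0.1533]
eef_rot: [0.725, 0.688, 0.012, 0.005]
contact_force: [0.3, 1.1, -1.8]
opening: 0.238
```

```bash
python3 -c "
from h import *
wind2(2,[ 0.5606,-0.1317])"
```

```text
t 49.55 pos [ 0.5678 -0.0614  0.1533] yaw 87.01 tilt [0.0251 0.0094] F [ 0.3  1.1 -1.8] open 0.238
phase 84.1 rad mm 70.6
[{"x": -0.009, "y": 0.033, "z": 0.017, "wx": 0.008, "wy": -0.003, "wz": -0.002, "fingers": -1}, {"x": -0.019, "y": 0.028, "z": 0, "wx": 0, "wy": 0, "wz": 0, "fingers": -1}]
```

{"op": "apply_moves", "data": {
  "series": [
    {"x": -0.004,"y": 0.021,"z": 0,"wx": 0.004,"wy": -0.001,"wz": 0,"fingers": -1},
    {"x": 0,"y": 0,"z": 0,"wx": 0,"wy": 0,"wz": 0,"fingers": -1}
  ]
}}

```text
clock: 49.8
tool_pos: [0.5815, -0.0645, 0.1529]
eef_rot: [0.725, 0.689, 0.005, -0.0]
contact_force: [0.9, 0.9, -3.9]
opening: 0.244
```

{"op": "apply_moves", "data": {
  "series": [
    {"x": 0,"y": 0,"z": 0,"wx": 0,"wy": 0,"wz": 0,"fingers": 0.1},
    {"x": 0,"y": 0,"z": 0,"wx": 0,"wy": 0,"wz": 0,"fingers": 0.1},
    {"x": 0,"y": 0,"z": -0.04,"wx": 0,"wy": 0,"wz": 0,"fingers": 0.1},
    {"x": 0,"y": 0,"z": -0.05,"wx": 0.005,"wy": -0.002,"wz": 0,"fingers": 0.1},
    {"x": 0.02,"y": 0,"z": -0.02,"wx": 0,"wy": 0,"wz": 0,"fingers": 0.1},
    {"x": 0.045,"y": 0,"z": 0,"wx": 0,"wy": 0,"wz": 0,"fingers": 0.1},
    {"x": 0.015,"y": 0,"z": 0,"wx": 0,"wy": 0,"wz": 0,"fingers": 0.1},
    {"x": 0,"y": 0,"z": 0,"wx": 0,"wy": 0,"wz": 0,"fingers": 0.1}
  ]
}}

```text
clock: 50.8
tool_pos: [0.5837, -0.0007, 0.2486]
eef_rot: [0.725, 0.689, 0.0, -0.0]
contact_force: [0.1, -0.7, 0.7]
opening: 0.551
```

```bash
python3 - <<'E'
from h import *
s=st();print(s['q'].round(2))
cam=camera_model("wrist"); p,d=snapshot("wrist"); P=cloud(cam,d); np.save("c13.npy",cam["world_from_camera"])
cv2.imwrite("pics/w13.png",cv2.resize(p[:,:,::-1][100:400,320:640],None,fx=2.4,fy=2,interpolation=cv2.INTER_CUBIC) if 0 else p[:,:,::-1])
print("hub",rect(P,(.51,.60,-.18,-.08),.138,.16)); print("handle",rect(P,(.50,.66,-.24,-.02),.162,.20))
K=cam["camera_matrix"];T=np.linalg.inv(cam["world_from_camera"])
def px(w): c=T@np.r_[w,1]; return (K[0,0]*c[0]/-c[2]+K[0,2],K[1,1]*-c[1]/-c[2]+K[1,2])
u=px([.573,.195,.114]); print("expect",u); x0,y0=int(u[0])-50,int(u[1])-50
x0=min(max(x0,0),540);y0=min(max(y0,0),300); print("crop origin",x0,y0)
cv2.imwrite("pics/w13c.png",cv2.resize(p[y0:y0+100,x0:x0+100,::-1],None,fx=6,fy=6,interpolation=cv2.INTER_CUBIC))
E
```

```text
t 50.8 pos [ 0.5837 -0.0007  0.2486] yaw 87.04 tilt [-0.0001  0.0006] F [ 0.1 -0.7  0.7] open 0.551
[ 0.12  0.63 -0.34  1.68  0.26  0.87  1.2 ]
hub (array([ 555.3, -128.8]), array([33.5, 33.7]), 72.0, 'n', 1892, 'z', np.float64(0.1431))
handle (array([576.8, -61.8]), array([20.6, 20.5]), 85.7, 'n', 755, 'z', np.float64(0.1711))
expect (np.float64(543.0396534989437), np.float64(164.68246300289093))
crop origin 493 114
```

View pics/w13c.png

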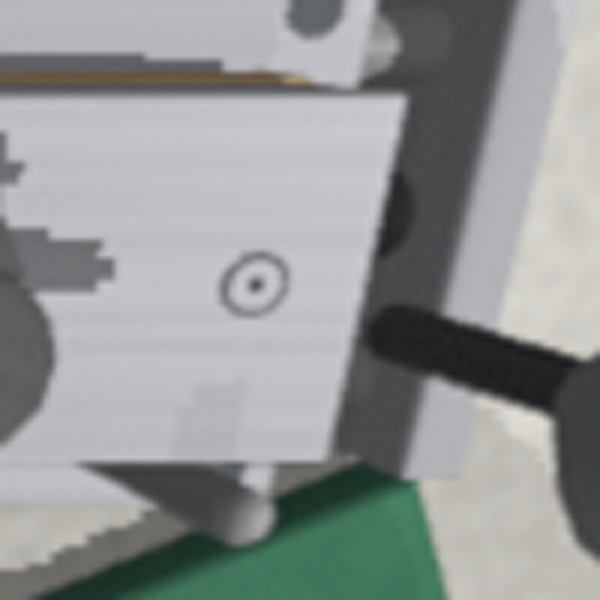

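The ring is at crop (255,284) and the bit's free end at crop (370,325). I'll compute both positions from these rays.

```bash
python3 - <<'E'
from h import *
c=dict(camera_matrix=camera_model("wrist")["camera_matrix"],world_from_camera=np.load("c13.npy"))
m=ray("wrist",(493+255/6-.4,114+284/6-.4),.102,c)[0]
for t in((368,323),(375,326),(382,328)):
    q=ray("wrist",(493+t[0]/6-.4,114+t[1]/6-.4),.126,c)[0]; d=(q-m)[:2]; print(t,q.round(4),"along",(d@EY*1e3).round(2),"lat",(d@EX*1e3).round(2))
print("mark",m.round(4))
rows([.5565,-.1300,.175],np.radians(72.0),f=.1)
E
```

```text
(368, 323) [0.5728 0.1961 0.126 ] along 0.53 lat 0.5
(375, 326) [0.5732 0.1971 0.126 ] along 1.59 lat 0.92
(382, 328) [0.5736 0.1982 0.126 ] along 2.61 lat 1.2
mark [0.5722 0.1956 0.102 ]
[{"x": -0.0542, "y": -0.0085, "z": 0.0306, "wx": 0, "wy": 0, "wz": 0.0278, "fingers": 0.1}, {"x": -0.0547, "y": -0.0037, "z": 0.0306, "wx": 0, "wy": 0, "wz": 0.0278, "fingers": 0.1}, {"x": -0.0548, "y": 0.001, "z": 0.0306, "wx": 0, "wy": 0, "wz": 0.0278, "fingers": 0.1}]
```

The tip stands about 0.5–1.5 mm ahead of the mark along the travel and 0.5–0.9 mm to the side, which is within measuring error of being over it. Now to the hub, to take the crank off.

{"op": "apply_moves", "data": {
  "series": [
    {"x": -0.054,"y": -0.0085,"z": 0.005,"wx": 0,"wy": 0,"wz": 0.028,"fingers": 0.1},
    {"x": -0.0547,"y": -0.004,"z": 0.015,"wx": 0,"wy": 0,"wz": 0.028,"fingers": 0.1},
    {"x": -0.048,"y": 0.001,"z": 0.03,"wx": 0,"wy": 0,"wz": 0.026,"fingers": 0.1},
    {"x": 0,"y": 0,"z": 0.02,"wx": 0,"wy": 0,"wz": 0,"fingers": 0.1},
    {"x": 0,"y": 0,"z": 0,"wx": 0,"wy": 0,"wz": 0,"fingers": 0.1}
  ]
}}

```text
clock: 51.48
tool_pos: [0.5542, -0.1373, 0.1898]
eef_rot: [0.813, 0.582, -0.003, 0.001]
contact_force: [-0.1, 1.0, 1.2]
opening: 0.549
```

```bash
python3 - <<'E'
from h import *
s=st();print(s['q'].round(2))
rows([.557,-.1303,.118],np.radians(72.0),f=.1,n=2)
E
```

```text
t 51.48 pos [ 0.5542 -0.1373  0.1898] yaw 71.21 tilt [-0.0026 -0.0051] F [-0.1  1.   1.2] open 0.549
[ 0.3   0.69 -0.24  1.78  0.25  0.71  1.17]
[{"x": 0.0049, "y": 0, "z": 0.0448, "wx": 0, "wy": 0.0009, "wz": -0.0022, "fingers": 0.1}, {"x": 0.0048, "y": 0, "z": 0.0448, "wx": 0, "wy": 0.0009, "wz": -0.0022, "fingers": 0.1}]
```

{"op": "apply_moves", "data": {
  "force": 40,
  "series": [
    {"x": 0.009,"y": 0,"z": 0,"wx": 0,"wy": 0.001,"wz": -0.003,"fingers": 0.1},
    {"x": 0.001,"y": 0,"z": 0.025,"wx": 0,"wy": 0,"wz": 0,"fingers": 0.1},
    {"x": 0,"y": 0,"z": 0.035,"wx": 0,"wy": 0,"wz": 0,"fingers": 0.1},
    {"x": 0,"y": 0,"z": 0.023,"wx": 0,"wy": 0,"wz": 0,"fingers": 0.1},
    {"x": 0,"y": 0,"z": 0,"wx": 0,"wy": 0,"wz": 0,"fingers": 0.1}
  ]
}}

```text
clock: 52.1
tool_pos: [0.5611, -0.127, 0.1256]
eef_rot: [0.809, 0.588, 0.002, 0.003]
contact_force: [0.1, -0.1, 0.5]
opening: 0.547
```

{"op": "apply_moves", "data": {
  "series": [
    {"x": 0,"y": 0,"z": 0,"wx": 0,"wy": 0,"wz": 0,"fingers": -1},
    {"x": 0,"y": 0,"z": 0,"wx": 0,"wy": 0,"wz": 0,"fingers": -1},
    {"x": 0,"y": 0,"z": 0,"wx": 0,"wy": 0,"wz": 0,"fingers": -1},
    {"x": 0,"y": 0,"z": 0,"wx": 0,"wy": 0,"wz": 0,"fingers": -1}
  ]
}}

```text
clock: 52.6
tool_pos: [0.561, -0.1298, 0.128]
eef_rot: [0.809, 0.588, 0.001, 0.005]
contact_force: [0.0, -0.2, -4.3]
opening: 0.382
```

```bash
python3 - <<'E'
from h import *
s=st();print(s['q'].round(2))
E
```

```text
t 52.6 pos [ 0.561  -0.1298  0.128 ] yaw 71.99 tilt [ 0.0076 -0.0056] F [ 0.  -0.2 -4.3] open 0.382
[ 0.27  0.78 -0.21  1.82  0.29  0.56  1.13]
```

{"op": "apply_moves", "data": {
  "series": [
    {"x": 0,"y": 0,"z": -0.012,"wx": 0,"wy": 0,"wz": 0,"fingers": -1},
    {"x": 0,"y": 0,"z": -0.02,"wx": 0,"wy": 0,"wz": 0,"fingers": -1},
    {"x": 0,"y": 0,"z": -0.03,"wx": 0,"wy": 0,"wz": 0,"fingers": -1},
    {"x": 0,"y": 0,"z": -0.035,"wx": 0,"wy": 0,"wz": 0,"fingers": -1},
    {"x": 0,"y": 0,"z": 0,"wx": 0,"wy": 0,"wz": 0,"fingers": -1}
  ]
}}

```text
clock: 53.22
tool_pos: [0.5612, -0.1269, 0.2116]
eef_rot: [0.808, 0.589, 0.003, 0.004]
contact_force: [0.6, 0.7, -4.7]
opening: 0.383
```

```bash
python3 - <<'E'
from h import *
s=st();print(s['q'].round(2))
ct=camera_model("top"); p,d=snapshot("top"); P=cloud(ct,d)
print("knob",rect(P,(.53,.61,.05,.2),.14,.17)); print("collar area z",np.round(np.median(P[140:160,378:394,2]),3)); print('carr',rect(P,(.5,.63,-.06,.24),.06,.085))
rows([.447,-.416,.20],np.radians(-2.7),f=-1,n=9)
E
```

```text
t 53.23 pos [ 0.5612 -0.1269  0.2116] yaw 72.14 tilt [ 0.0105 -0.0032] F [ 0.6  0.7 -4.7] open 0.383
[ 0.3   0.66 -0.26  1.76  0.24  0.75  1.17]
knob (array([570.4, 126.7]), array([24.2, 22.7]), 1.6, 'n', 89, 'z', np.float64(0.1534))
collar area z 0.101
carr (array([572. , 158.4]), array([140.1,  90.2]), 87.0, 'n', 664, 'z', np.float64(0.07))
[{"x": -0.043, "y": -0.0027, "z": 0.0014, "wx": 0, "wy": 0, "wz": 0.0462, "fingers": -1}, {"x": -0.043, "y": 0.0036, "z": 0.0014, "wx": 0, "wy": 0, "wz": 0.0462, "fingers": -1}, {"x": -0.042, "y": 0.0098, "z": 0.0015, "wx": 0, "wy": 0, "wz": 0.0462, "fingers": -1}, {"x": -0.0401, "y": 0.0157, "z": 0.0015, "wx": 0, "wy": 0, "wz": 0.0462, "fingers": -1}, {"x": -0.0374, "y": 0.0214, "z": 0.0015, "wx": 0, "wy": 0, "wz": 0.0462, "fingers": -1}, {"x": -0.034, "y": 0.0266, "z": 0.0015, "wx": 0, "wy": 0, "wz": 0.0462, "fingers": -1}, {"x": -0.0298, "y": 0.0312, "z": 0.0015, "wx": 0, "wy": 0, "wz": 0.0462, "fingers": -1}, {"x": -0.0249, "y": 0.0352, "z": 0.0015, "wx": 0, "wy": 0, "wz": 0.0462, "fingers": -1}]
[{"x": -0.0196, "y": 0.0384, "z": 0.0014, "wx": 0, "wy": 0, "wz": 0.0462, "fingers": -1}]
```

{"op": "apply_moves", "data": {
  "series": [
    {"x": -0.043,"y": -0.003,"z": 0,"wx": 0,"wy": 0,"wz": 0.046,"fingers": -1},
    {"x": -0.043,"y": 0.004,"z": 0,"wx": 0,"wy": 0,"wz": 0.046,"fingers": -1},
    {"x": -0.042,"y": 0.01,"z": 0,"wx": 0,"wy": 0,"wz": 0.046,"fingers": -1},
    {"x": -0.04,"y": 0.016,"z": 0,"wx": 0,"wy": 0,"wz": 0.046,"fingers": -1},
    {"x": -0.037,"y": 0.021,"z": 0,"wx": 0,"wy": 0,"wz": 0.046,"fingers": -1},
    {"x": -0.034,"y": 0.027,"z": 0,"wx": 0,"wy": 0,"wz": 0.046,"fingers": -1},
    {"x": -0.03,"y": 0.031,"z": 0,"wx": 0,"wy": 0,"wz": 0.046,"fingers": -1},
    {"x": -0.025,"y": 0.034,"z": 0,"wx": 0,"wy": 0,"wz": 0.046,"fingers": -1}
  ]
}}

```text
clock: 54.28
tool_pos: [0.4504, -0.3802, 0.2001]
eef_rot: [0.999, 0.038, -0.003, -0.005]
contact_force: [0.3, 0.5, -3.8]
opening: 0.383
```

{"op": "apply_moves", "data": {
  "series": [
    {"x": -0.014,"y": 0.028,"z": 0,"wx": 0,"wy": 0,"wz": 0.04,"fingers": -1},
    {"x": 0,"y": 0,"z": 0,"wx": 0,"wy": 0,"wz": 0,"fingers": -1}
  ]
}}

```text
clock: 54.52
tool_pos: [0.4369, -0.4059, 0.1973]
eef_rot: [1.0, -0.029, -0.007, -0.005]
contact_force: [-0.7, -0.1, -5.3]
opening: 0.387
```

```bash
python3 - <<'E'
from h import *
s=st();print(s['q'].round(2))
rows([.447,-.416,.045],np.radians(-2.7),f=-1)
E
```

```text
t 54.52 pos [ 0.4369 -0.4059  0.1973] yaw -3.36 tilt [-0.0127  0.0108] F [-0.7 -0.1 -5.3] open 0.387
[ 0.63  0.71  0.08  1.69 -0.07  0.76  0.68]
[{"x": 0.0053, "y": 0.0046, "z": 0.0633, "wx": -0.0011, "wy": 0.0014, "wz": -0.0012, "fingers": -1}, {"x": 0.005, "y": 0.0044, "z": 0.0634, "wx": -0.0011, "wy": 0.0014, "wz": -0.0012, "fingers": -1}, {"x": 0.0047, "y": 0.0042, "z": 0.0634, "wx": -0.0011, "wy": 0.0014, "wz": -0.0012, "fingers": -1}]
```

{"op": "apply_moves", "data": {
  "series": [
    {"x": 0.007,"y": 0.006,"z": 0.035,"wx": -0.002,"wy": 0.002,"wz": 0,"fingers": -1},
    {"x": 0.006,"y": 0.006,"z": 0.05,"wx": -0.001,"wy": 0.001,"wz": 0,"fingers": -1},
    {"x": 0.003,"y": 0.002,"z": 0.05,"wx": 0,"wy": 0.001,"wz": 0,"fingers": -1},
    {"x": 0,"y": 0,"z": 0.035,"wx": 0,"wy": 0,"wz": 0,"fingers": -1},
    {"x": 0,"y": 0,"z": 0.01,"wx": 0,"wy": 0,"wz": 0,"fingers": -1},
    {"x": 0,"y": 0,"z": 0,"wx": 0,"wy": 0,"wz": 0,"fingers": -1}
  ]
}}

```text
clock: 55.28
tool_pos: [0.4527, -0.4067, 0.0458]
eef_rot: [1.0, -0.021, -0.0, -0.006]
contact_force: [0.3, -0.5, -4.5]
opening: 0.384
```

```bash
python3 - <<'E'
from h import *
s=st();print(s['q'].round(2))
rows([.447,-.416,.032],np.radians(-2.7),f=-1)
E
```

```text
t 55.27 pos [ 0.4527 -0.4067  0.0458] yaw -2.36 tilt [-0.0004  0.0118] F [ 0.3 -0.5 -4.5] open 0.384
[ 0.64  0.94  0.04  1.74 -0.09  0.47  0.7 ]
[{"x": -0.0066, "y": 0.0121, "z": 0.0171, "wx": -0.0038, "wy": 0, "wz": 0.0019, "fingers": -1}]
```

{"op": "apply_moves", "data": {
  "series": [
    {"x": -0.009,"y": 0.005,"z": 0.005,"wx": -0.004,"wy": 0,"wz": 0,"fingers": -1},
    {"x": -0.002,"y": 0,"z": 0.006,"wx": 0,"wy": 0,"wz": 0,"fingers": -1},
    {"x": 0,"y": 0,"z": 0.004,"wx": 0,"wy": 0,"wz": 0,"fingers": -1},
    {"x": 0,"y": 0,"z": 0.002,"wx": 0,"wy": 0,"wz": 0,"fingers": -1}
  ]
}}

```text
clock: 55.78
tool_pos: [0.4447, -0.4118, 0.0345]
eef_rot: [1.0, -0.02, 0.002, 0.002]
contact_force: [0.1, 0.6, -5.0]
opening: 0.383
```

```bash
python3 - <<'E'
from h import *
s=st()
E
```

```text
t 55.77 pos [ 0.4447 -0.4118  0.0345] yaw -2.32 tilt [ 0.0032 -0.0051] F [ 0.1  0.6 -5. ] open 0.383
```

{"op": "apply_moves", "data": {
  "series": [
    {"x": 0,"y": 0,"z": 0.003,"wx": 0,"wy": 0,"wz": 0,"fingers": -1},
    {"x": 0,"y": 0,"z": 0.001,"wx": 0,"wy": 0,"wz": 0,"fingers": -1},
    {"x": 0,"y": 0,"z": 0,"wx": 0,"wy": 0,"wz": 0,"fingers": 0.1},
    {"x": 0,"y": 0,"z": 0,"wx": 0,"wy": 0,"wz": 0,"fingers": 0.1},
    {"x": 0,"y": 0,"z": -0.02,"wx": 0,"wy": 0,"wz": 0,"fingers": 0.1},
    {"x": 0,"y": 0,"z": -0.05,"wx": 0,"wy": 0,"wz": 0,"fingers": 0.1},
    {"x": 0,"y": 0,"z": -0.06,"wx": 0,"wy": 0,"wz": 0,"fingers": 0.1},
    {"x": 0,"y": 0,"z": -0.02,"wx": 0,"wy": 0,"wz": 0,"fingers": 0.1}
  ]
}}

```text
clock: 56.78
tool_pos: [0.4459, -0.4122, 0.1582]
eef_rot: [1.0, -0.02, 0.004, 0.004]
contact_force: [0.7, 0.3, -0.8]
opening: 0.553
```

```bash
python3 - <<'E'
from h import *
s=st()
cam=camera_model("wrist"); p,d=snapshot("wrist"); P=cloud(cam,d); cv2.imwrite("pics/w14.png",p[:,:,::-1])
print("hub",rect(P,(.38,.56,-.50,-.34),.04,.058)); print("handle",rect(P,(.38,.62,-.50,-.32),.062,.09))
ct=camera_model("top"); p,d=snapshot("top"); P=cloud(ct,d); print("knob",rect(P,(.53,.61,.05,.2),.14,.17)); print('carr',rect(P,(.5,.63,-.06,.24),.06,.085))
E
```

```text
t 56.77 pos [ 0.4459 -0.4122  0.1582] yaw -2.31 tilt [ 0.0072 -0.0079] F [ 0.7  0.3 -0.8] open 0.553
hub (array([ 442.9, -407.9]), array([34.8, 33.8]), 88.4, 'n', 1890, 'z', np.float64(0.047))
handle (array([ 512.6, -409.3]), array([21.1, 20.8]), 38.4, 'n', 786, 'z', np.float64(0.0758))
knob (array([570.4, 126.6]), array([24.8, 22.8]), 0.7, 'n', 89, 'z', np.float64(0.1531))
carr (array([572.6, 158.3]), array([139.9,  91.2]), 86.9, 'n', 672, 'z', np.float64(0.07))
```

View pics/w14.png

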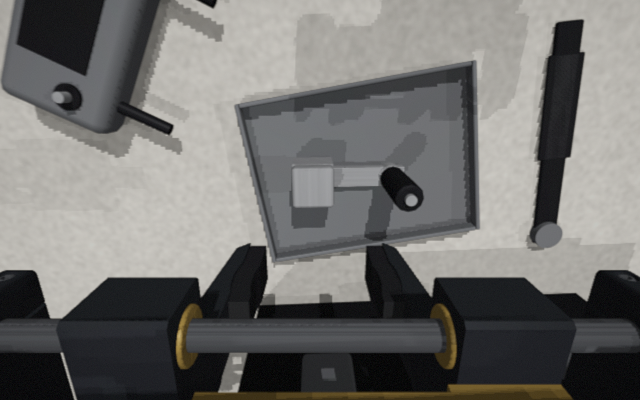

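The crank lies flat in the tray with its handle up: hub at (313,187), handle at (402,190). The gripper is clear, so I'm handing in.

```bash
python3 -c "
from plant import *
print(finish_job())"
```

```text
the job is handed in; nothing more can be done
None
```

The drill is set up as asked and the job is handed in, at about 57 s on the robot's clock. No verdict was reported.

- **Stack:** The board and both aluminium plates lie against the three pins, rings towards the drill. Their measured centres agreed within 0.7 mm and their angles within 0.3°. Only two plates were on the bench; no picture showed a third.
- **Weight:** It stands on the slotted end of the stack and rode along with the carriage.
- **Drill position:** The table was wound about 113 mm along. My closest picture puts the drill tip 0.5–1.5 mm further along the travel than the ring mark, and up to about 1 mm to the side. I left it there, since that is about as fine as I could measure. After the crank was off, the top camera still gave 113 mm of travel.
- **Crank:** It is back in the tray, flat, with its handle up.

**One mishap:** During the second stretch of winding the gripper fell behind the handle. It tilted the crank on the shaft, with about 30 N on the tool. I let go, the crank settled back fully seated, and the carriage travel still matched the turns made. I regripped with corrected steps and had no further trouble.

I never saw the crank get knocked aside. The other things on the bench were undisturbed in my one full view, taken before the winding. The last picture covered only the tray area.

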